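Shut down the glass-working bench

TASK

The gas is off at the tanks and the lines are bled, so shut the glass-working bench down for the night: stand all the jars that crowd the burner and its valves upright in the wooden tray, close the oxygen valve (the larger ball knob, beside the burner) and after it the fuel valve (the smaller ball at the end), each clockwise to its stop, and only then press the dust cap straight down onto the burner's mouth until both clips have snapped under the rim and it sits flush. Leave the other tools where they lie.

Things in the scene. Friction and masses are not known exactly. Their poses are not given: they have to be found in the camera images.
- burner_set: fixed burner and two valves in a row, one rigid unit. Origin on the bench under the oxygen valve; x to the back, y from the valves towards the burner, z up. In this frame: burner upright at y = 130 mm, oxygen valve at y = 0, fuel valve at y = -90 mm. Copper pipes (9 mm thick, tops 23 mm above the bench) run back from each and along y at x = 65 to 115 mm
- burner_mouth (a point): centre of the upright steel burner's flat top, 116 mm above the bench. Round rim 56 mm across and 8 mm high, top edge bevelled to 50 mm; below it the neck (42-48 mm across) under which the cap's clips catch; foot 68 mm across, 8 mm high; z up
- oxygen_ball (a point): centre of the oxygen valve's knob: smooth black ball, 40 mm across, 66 mm above the bench, next to the burner; slips unless the fingers grip it across its widest part, with 20 to 40 N. Below it a 10 mm stem, a nut up to 38 mm, a 38 mm foot; a steel index tongue reaches 30 mm from the axis to the front (-x of burner_set), its top 31 mm above the bench
- oxygen_valve (a joint): oxygen valve angle, rad: 0 = shut, against its stop (the white line on the ball points to the front, over the index tongue's white line); grows anticlockwise seen from above as it opens, up to 2.6; starts between 1.6 and 2.4. Resists with about 0.15 N m and stays where left
- fuel_ball (a point): centre of the fuel valve's knob: smooth black ball, 32 mm across, 66 mm above the bench, at the end of the row away from the burner; slips unless the fingers grip it across its widest part, with 20 to 40 N. Valve below it as the oxygen one
- fuel_valve (a joint): fuel valve angle, rad: the same as the oxygen valve's
- cap_grip (a point): loose dust cap, stands on the bench: aluminium disc 66 mm across, 5 mm thick; on it a black round grip 28 mm across, 36 mm high; below it two lugs (own y) and two sprung clip arms (own x, 72 mm over both) hang 15 mm. This point is in the grip on the cap's axis, 42 mm above the lugs' lower ends, 22 mm above the disc's top, 14 mm below the grip's top; z up. About 0.13 kg
- cap_seat (a point): centre of the cap disc's underside, 27 mm below cap_grip; lies on burner_mouth when the cap is home. Loosely laid on, it stays about 10 mm higher; 10 to 18 N straight down spreads both clips and snaps them under the rim; the cap may face any way round
- tray: fixed shallow wooden tray, open on top, 320 (own x) x 90 (own y) x 18 mm high, walls and floor 5 mm; origin at the centre of its underside; it and the cap are on opposite sides of the bench, either way round
- jar1_mid (a point): amber jar with a metal lid, plain upright cylinder 42 mm across, 56 mm tall, about 0.09 kg; this point at its middle, 28 mm above its base, z up along its axis. Three to five such jars stand on the bench among and in front of the valves; the others are absent
- jar2_mid (a point): amber jar with a metal lid, plain upright cylinder 42 mm across, 56 mm tall, about 0.09 kg; this point at its middle, 28 mm above its base, z up along its axis. Three to five such jars stand on the bench among and in front of the valves; the others are absent
- jar3_mid (a point): amber jar with a metal lid, plain upright cylinder 42 mm across, 56 mm tall, about 0.09 kg; this point at its middle, 28 mm above its base, z up along its axis. Three to five such jars stand on the bench among and in front of the valves; the others are absent
- jar4_mid (a point): amber jar with a metal lid, plain upright cylinder 42 mm across, 56 mm tall, about 0.09 kg; this point at its middle, 28 mm above its base, z up along its axis. Three to five such jars stand on the bench among and in front of the valves; the others are absent
- jar5_mid (a point): amber jar with a metal lid, plain upright cylinder 42 mm across, 56 mm tall, about 0.09 kg; this point at its middle, 28 mm above its base, z up along its axis. Three to five such jars stand on the bench among and in front of the valves; the others are absent
- marver: small graphite shaping block, 45 x 30 x 18 mm, lying in front of the valves; not part of the job, stays where it is
- paddle: graphite paddle, 225 mm long with a wooden handle, lying behind the burner set; not part of the job, stays where it is
- tweezers: steel tweezers, 160 mm long, lying behind the burner set; not part of the job, stays where it is
- spray_bottle: dark spray bottle, 68 mm across, 200 mm tall; not part of the job, stays where it is
- rod_can: steel can of glass rods, 70 mm across, 220 mm tall with its rods; not part of the job, stays where it is
- striker: wire-framed spark lighter, 120 mm long, lying near the robot; not part of the job, stays where it is
- reamer_brush: cleaning brush lying at the left of the bench; not part of the job, stays where it is
Things that resemble listed ones, but are neither listed nor needed, are in the scene too. What is shaped like the part that bears jar1_mid but pink or red is not meant.

How it is judged:
By the outcome, as a careful person would: the job done as asked, in the order asked, and still so for the second after the job is handed in, with the robot touching nothing.
Of jar1, jar2, jar3, jar4, jar5 only 3 to 5 are there at a start; the rules pass over those that are not, and their reading is None.
At some moment in a run one of jar1, jar2, jar3, jar4, jar5, dust_cap may be knocked a few centimetres aside while the robot is not near it.
It also fails if it takes over 210 s, if anything falls off the work surface, if the arm or the gripper's body presses on something with over 40 N, if the wrist force passes 120 N, or if a joint passes its speed limit or range.

ROBOT

A 6-joint arm with a two-finger parallel gripper is mounted at the origin on the work surface. World frame = base frame: x ahead of the robot, y to its left, z up, the work surface at z = 0. Lengths are in m, angles in rad, forces in N, time in s.
With the tool pointing down it reaches from about 0.35 to 0.85 m from the base axis. Payload 8.1 kg.
Tool frame: the origin (TCP) lies midway between the tips of the shut fingers; the grasp point (between the pads) lies 19 mm behind it (robot.tcp_to_grasp is the distance from the TCP to the grasp point, in m); z points along the fingers, y is the direction in which the jaws open and shut (so a half turn about z gives the same grasp; the last joint's range is limited). The gripper opens to 93 mm and grips with 3 to 60 N. Pads are 15 mm wide; open, the fingers measure 128 mm over their backs; the gripper's body (75 mm by 188 mm) begins 65 mm behind the grasp point.
Start: joints at [-1.335, 0.13, 1.488, -0, 1.523, -0.085], TCP at [0.189, -0.569, 0.219] pointing down, gripper open.
Joint ranges: [-2.96, 2.96], [-0.89, 2.26], [0.02, 2.5], [-1.34, 4.48], [0, 2.73], [-2.66, 2.66]. Speed limits (rad/s): [2.39, 2.39, 2.79, 3.14, 3.14, 3.14].

INTERFACE

Orientations are given as a rotation vector (axis times angle).
In Python, from plant import robot gives the robot as it stands.
- The arm moves only by the tool send_rows, never from a script. Its argument "series" is a list of rows, each an object of numbers: "wx", "wy", "wz": the turn, a rotation vector about the world's x, y, z in rad; "dx", "dy", "dz": the shift along the world's x, y, z in cm; "fingers": the closure in counts, from 0 (fully open) to 255 (shut). In form: [{"wx": .., "wy": .., "wz": .., "dx": .., "dy": .., "dz": .., "fingers": ..}, ...]. A call has 1 to 20 rows; each row shifts and turns the pose as measured when the row begins; what a row does not reach is not made up. A row lasts 1/12 s, in which the tool goes at most 41.7 mm and 7.16 degrees, less where a joint would pass 70% of its speed; a pose out of reach is approached as far as the arm can. A call is refused whole if a number of a shift passes 4.17 or a number of a turn 0.125, either way. A call with a gripper value outside its range is refused whole. The fingers move at their own pace and stop on an object; "newtons" is the grip in N (left out, the last holds). Time passes only in rows, so rows that do not move let the fingers close. It gives the time, the measured TCP pose, the force and the opening at its end, in the units of the state.
- robot.read_state(): the state, without advancing time (a new reading comes with each control period).
- robot.read_camera(name): name is "side" or "top" or "wrist"; returns the picture (480x640x3 uint8, red, green, blue); there is no depth.
- robot.camera_info(name): a dict with "intrinsics" (3x3 intrinsics, pixels), "extrinsics" (4x4, takes a point from world to camera coordinates); the wrist camera has in their place "tool_from_camera" (4x4, takes a point from camera to tool coordinates, whose origin is the TCP and whose axes are the flange's). Camera axes: x right, y up, looking along -z (the intrinsics and any distortion apply to the point x, -y, -z); pixel columns grow to the right and rows downward; lengths in m; the calibration is good to about 2 mm. A picture is of the moment at which its call begins: read the wrist's pose just before it. camera_info takes no time and is no camera call.
- robot.close_job(): hands the job in, once; it reports no verdict.
The state is a dict: "t": time; "q": joint angles; "dq": joint speeds; "joint_torque": joint torques, N m; "tool_pos": TCP position; "orientation": TCP orientation; "force": force on the tool from outside, world axes, zero at the start; "wrist_torque": the same for the moment, N m; "opening": finger opening in m.
Only numpy, scipy, OpenCV 4.12 (cv2) and the standard library are available. Lean on these libraries where they do the work, as an engineer would, in place of code of your own. Each camera call takes 0.05 s, during which the arm holds its last target.

## Working session

There is one attempt and no reset: what is moved stays moved. The work goes in short steps, Python scripts to look and compute and a tool call to move; the robot and the scene stay as the last step left them, time stands still between calls to the robot, and variables do not carry over. Pictures are saved under pics/ and viewed, and the job is handed in when it is done.

Besides the shell and the picture viewer there is one more tool, called after "Call:" as name([rows], argument=value, ...), one row to a line, values as JSON. send_rows: Moves the arm, as the interface text tells. Its arguments: {"type":"object","properties":{"series":{"type":"array","items":{"type":"object","properties":{"wx":{"type":"number"},"wy":{"type":"number"},"wz":{"type":"number"},"dx":{"type":"number"},"dy":{"type":"number"},"dz":{"type":"number"},"fingers":{"type":"number"}}}},"newtons":{"type":"number"}},"required":["series"]}

```bash
ls; mkdir -p pics; python3 - <<'E'
from plant import robot
import cv2
print(robot.read_state())
for n in("side","top","wrist"):
    im=robot.read_camera(n); cv2.imwrite(f"pics/{n}0.png",im[:,:,::-1])
    print(n,robot.camera_info(n))
E
```

```text
pics
{'t': 0.0, 'q': array([-1.33539614e+00,  1.31202419e-01,  1.48925785e+00, -7.92183656e-06,
        1.52297946e+00, -8.53974766e-02]), 'dq': array([-0.00127435,  0.00036313,  0.00137326,  0.00194821,  0.0012887 ,
        0.00050104]), 'joint_torque': array([-5.47922718e-04, -5.59856558e+01, -4.91753983e+01,  7.66737806e-02,
        3.55784199e-02, -1.49923981e-04]), 'tool_pos': array([ 0.18908306, -0.56883811,  0.21757456]), 'orientation': array([-3.09944836e+00, -5.01456355e-01,  2.29662467e-04]), 'force': array([0.12175545, 0.34057853, 0.13465446]), 'wrist_torque': array([ 0.00156429, -0.05881195,  0.01696837]), 'opening': 0.09303547970083932}
side {'intrinsics': array([[595.55820132,   0.        , 326.93942947],
       [  0.        , 595.55820132, 235.47555725],
       [  0.        ,   0.        ,   1.        ]]), 'extrinsics': array([[-0.84024864, -0.5421302 ,  0.00877906,  0.51330084],
       [ 0.39731902, -0.60462645,  0.69033648, -0.23089736],
       [-0.3689442 ,  0.58354237,  0.72343519, -1.10229377],
       [ 0.        ,  0.        ,  0.        ,  1.        ]])}
top {'i
[... 264 characters left out ...]
0.00948298,  0.22163657, -0.59394105],
       [-0.22156769,  0.00779809,  0.97511381, -1.28606628],
       [ 0.        ,  0.        ,  0.        ,  1.        ]])}
wrist {'intrinsics': array([[377.30599695,   0.        , 319.89428945],
       [  0.        , 377.30599695, 241.45009044],
       [  0.        ,   0.        ,   1.        ]]), 'tool_from_camera': array([[ 1.46049559e-05,  9.71481007e-01,  2.37117382e-01,
         6.60576488e-02],
       [ 9.99999872e-01,  1.05667724e-04, -4.94519380e-04,
        -1.05441977e-04],
       [-5.05471839e-04,  2.37117359e-01, -9.71480881e-01,
        -1.67567533e-01],
       [ 0.00000000e+00,  0.00000000e+00,  0.00000000e+00,
         1.00000000e+00]])}
```

View pics/top0.png

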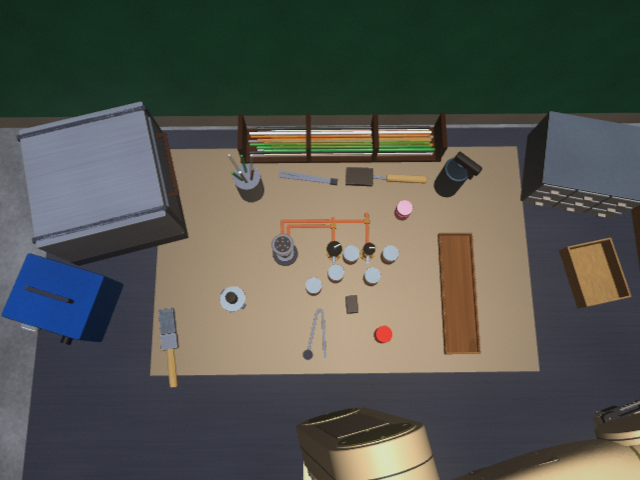

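View pics/side0.png

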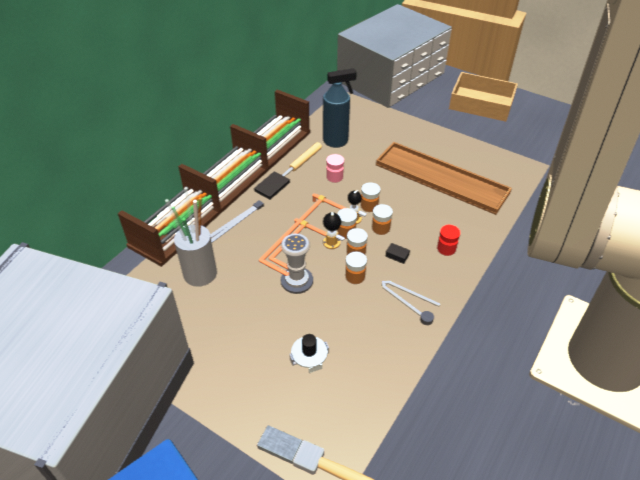

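View pics/wrist0.png

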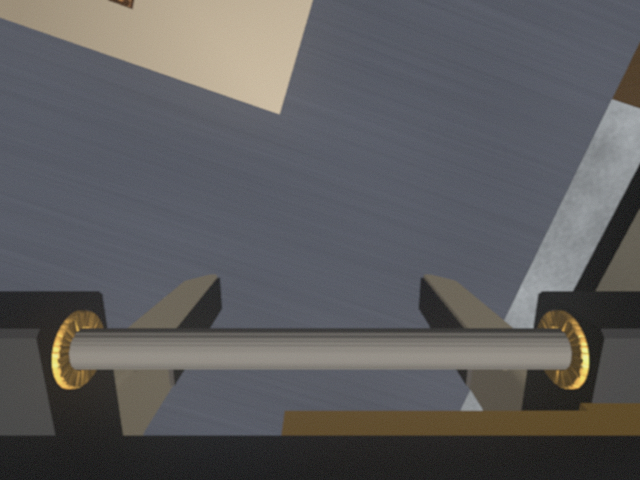

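```bash
cat > h.py <<'E'
import numpy as np, cv2
from plant import robot
from scipy.spatial.transform import Rotation as R
def cam(n,st=None):
    c=robot.camera_info(n);K=c["intrinsics"]
    if n=="wrist":
        T=np.eye(4);T[:3,:3]=R.from_rotvec(st["orientation"]).as_matrix();T[:3,3]=st["tool_pos"]
        W=T@c["tool_from_camera"]
    else: W=np.linalg.inv(c["extrinsics"])
    return K,W
def ray(n,uv,st=None):
    K,W=cam(n,st);d=np.linalg.inv(K)@np.array([uv[0],uv[1],1.]);d=np.array([d[0],-d[1],-d[2]])
    return W[:3,3],W[:3,:3]@d
def onz(n,uv,z,st=None):
    o,d=ray(n,uv,st);return o+d*(z-o[2])/d[2]
def tri(r1,r2):
    (o1,d1),(o2,d2)=r1,r2
    s=np.linalg.lstsq(np.stack([d1,-d2],1),o2-o1,rcond=None)[0]
    a=o1+s[0]*d1;b=o2+s[1]*d2;return (a+b)/2,np.linalg.norm(a-b)
def proj(n,p,st=None):
    K,W=cam(n,st);q=np.linalg.inv(W)@np.append(p,1);q=np.array([q[0],-q[1],-q[2]]);u=K@q;return u[:2]/u[2]
def blobs(m,lo=30,hi=1e9):
    n,l,s,c=cv2.connectedComponentsWithStats(m.astype(np.uint8))
    return [(i,c[i].round(1),s[i]) for i in range(1,n) if lo<=s[i][4]<=hi]
def grab(n,name):
    st=robot.read_state();im=robot.read_camera(n);cv2.imwrite(f"pics/{name}.png",im[:,:,::-1]);return im,st
def down(a): # yaw of jaw axis (tool y) from rotvec
    return None
E
python3 - <<'E'
from h import *
im=cv2.imread("pics/top0.png")
for n,(x0,x1,y0,y1) in dict(a=(200,430,190,310)).items():
    c=im[y0:y1,x0:x1]; cv2.imwrite("pics/topcrop.png",cv2.resize(c,None,fx=3.4,fy=3.4,interpolation=cv2.INTER_CUBIC))
hsv=cv2.cvtColor(im,cv2.COLOR_BGR2HSV)
m=(hsv[:,:,0]>90)&(hsv[:,:,0]<125)&(hsv[:,:,1]>20)&(hsv[:,:,2]>110)
m[:190]=0;m[310:]=0;m[:,:205]=0;m[:,430:]=0
for i,c,s in blobs(m): print(c,s,onz("top",c,.056).round(4))
m=(hsv[:,:,2]<45);m[:190]=0;m[320:]=0;m[:,:205]=0;m[:,420:]=0
for i,c,s in blobs(m,15): print("dark",c,s,onz("top",c,.066).round(4))
E
```

```text
[282.  244.2] [273 235  19  19  81] [0.5965 0.1608 0.056 ]
[350.9 252.8] [344 246  15  15 171] [ 0.5719 -0.0179  0.056 ]
[390.2 252.5] [383 246  15  14 167] [ 0.5717 -0.1199  0.056 ]
[286.5 257.2] [278 251  16  10  45] [0.5619 0.149  0.056 ]
[335.6 272. ] [329 265  15  15 175] [0.5219 0.0227 0.056 ]
[372.1 275. ] [365 268  15  15 175] [ 0.5131 -0.071   0.056 ]
[313.  284.9] [306 278  15  15 179] [0.4891 0.081  0.056 ]
[232.7 298.6] [221 287  24  23 352] [0.4561 0.2852 0.056 ]
```

View pics/topcrop.png

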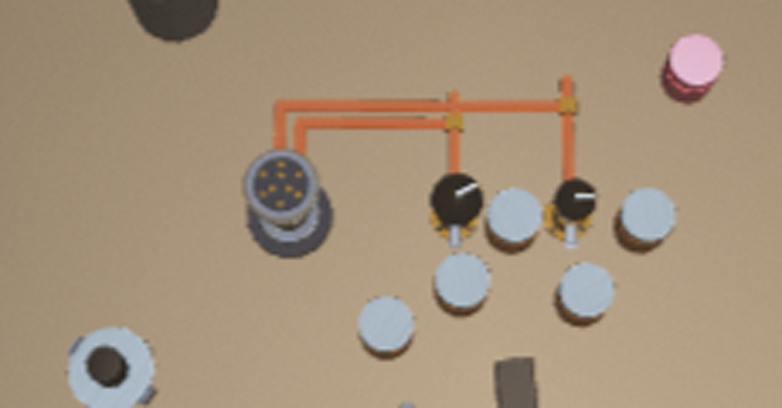

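```bash
python3 - <<'E'
from h import *
im=cv2.imread("pics/top0.png")
hsv=cv2.cvtColor(im,cv2.COLOR_BGR2HSV)
m=((hsv[:,:,0]<20)&(hsv[:,:,1]>110)).astype(np.uint8)
m[:225]=0;m[360:]=0;m[:,:430]=0;m[:,490:]=0
cs,_=cv2.findContours(m,0,2);c=max(cs,key=cv2.contourArea);r=cv2.minAreaRect(c);print(r)
P=np.array([onz("top",p,.018) for p in cv2.boxPoints(r)]);print(P.round(4),P.mean(0).round(4),np.linalg.norm(np.diff(P,axis=0),axis=1))
# ball: dark circular
g=cv2.cvtColor(im,cv2.COLOR_BGR2GRAY)
for nm,(u,v,w) in dict(o2=(334,249,13),fu=(369,249,11),cap=(232,298,8)).items():
    s=g[v-w:v+w+1,u-w:u+w+1]<55
    for i,c,st in blobs(s,20): 
        q=c+[u-w,v-w];print(nm,q,st,onz("top",q,.066 if nm!='cap' else .056).round(4))
sd=cv2.imread("pics/side0.png")
cv2.imwrite("pics/sc.png",cv2.resize(sd[140:380,230:430],None,fx=3,fy=2.5,interpolation=cv2.INTER_CUBIC)[:600])
gs=cv2.cvtColor(sd,cv2.COLOR_BGR2GRAY)
for nm,(u,v,w) in dict(o2=(332,222,14),fu=(355,198,12)).items():
    s=gs[v-w:v+w+1,u-w:u+w+1]<55
    for i,c,st in blobs(s,20):print(nm,c+[u-w,v-w],st)
E
```

```text
((458.769287109375, 293.0400390625), (122.0634765625, 35.83665466308594), 86.86363983154297)
[[ 0.6317 -0.2551  0.018 ]
 [ 0.6363 -0.352   0.018 ]
 [ 0.3147 -0.3447  0.018 ]
 [ 0.3108 -0.2527  0.018 ]] [ 0.4734 -0.3011  0.018 ] [0.09700794 0.32166966 0.09208982]
o2 [333.7 248.9] [  6   6  15  14 140] [0.5805 0.0269 0.066 ]
fu [368.4 248.8] [ 6  5 11 12 78] [ 0.5799 -0.0626  0.066 ]
o2 [331.9 222.3] [  6   6  17  17 212]
fu [354.3 198.2] [  5   6  14  13 120]
```

View pics/sc.png

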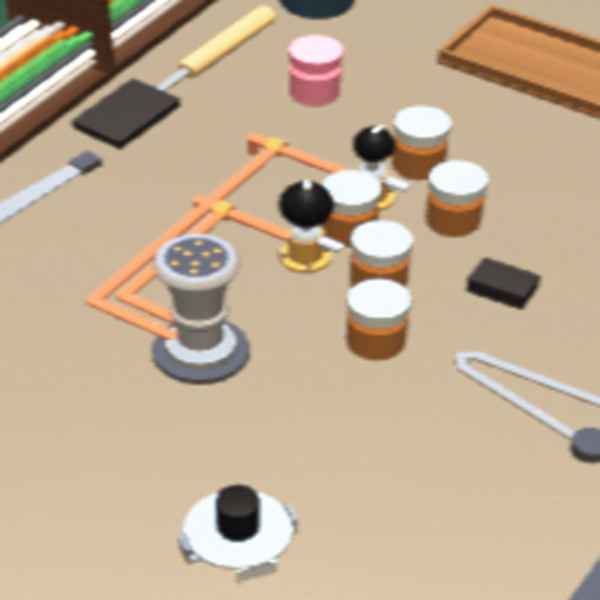

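Call:
send_rows([
  {"dx":1.65,"dy":3.6,"wz":0.07},
  {"dx":1.65,"dy":3.6,"wz":0.07},
  {"dx":1.65,"dy":3.6,"wz":0.07},
  {"dx":1.65,"dy":3.6,"wz":0.07},
  {"dx":1.65,"dy":3.6,"wz":0.07},
  {"dx":1.65,"dy":3.6,"wz":0.07},
  {"dx":1.65,"dy":3.6,"wz":0.07},
  {"dx":1.65,"dy":3.6,"wz":0.07},
  {"dx":1.65,"dy":3.6,"wz":0.07},
  {"dx":1.65,"dy":3.6,"wz":0.07},
  {"dx":1.65,"dy":3.6,"wz":0.07},
  {"dx":1.65,"dy":3.6,"wz":0.07},
  {"dx":1.65,"dy":3.6,"wz":0.07},
  {"dx":1.65,"dy":3.6,"wz":0.07},
  {"dx":1.65,"dy":3.6,"wz":0.07},
  {"dx":1.65,"dy":3.6,"wz":0.07},
])

```text
schema error: expected keys wx, wy, wz, dx, dy, dz, fingers
```

Call:
send_rows([
  {"wx":0,"wy":0,"wz":0.08,"dx":1.7,"dy":3.7,"dz":0,"fingers":0},
  {"wx":0,"wy":0,"wz":0.08,"dx":1.7,"dy":3.7,"dz":0,"fingers":0},
  {"wx":0,"wy":0,"wz":0.08,"dx":1.7,"dy":3.7,"dz":0,"fingers":0},
  {"wx":0,"wy":0,"wz":0.08,"dx":1.7,"dy":3.7,"dz":0,"fingers":0},
  {"wx":0,"wy":0,"wz":0.08,"dx":1.7,"dy":3.7,"dz":0,"fingers":0},
  {"wx":0,"wy":0,"wz":0.08,"dx":1.7,"dy":3.7,"dz":0,"fingers":0},
  {"wx":0,"wy":0,"wz":0.08,"dx":1.7,"dy":3.7,"dz":0,"fingers":0},
  {"wx":0,"wy":0,"wz":0.08,"dx":1.7,"dy":3.7,"dz":0,"fingers":0},
  {"wx":0,"wy":0,"wz":0.08,"dx":1.7,"dy":3.7,"dz":0,"fingers":0},
  {"wx":0,"wy":0,"wz":0.08,"dx":1.7,"dy":3.7,"dz":0,"fingers":0},
  {"wx":0,"wy":0,"wz":0.08,"dx":1.7,"dy":3.7,"dz":0,"fingers":0},
  {"wx":0,"wy":0,"wz":0.08,"dx":1.7,"dy":3.7,"dz":0,"fingers":0},
])

```text
t: 1.15
tool_pos: [0.3882, -0.115, 0.2099]
orientation: [-2.486, -1.909, 0.008]
force: [1.1, -1.0, 0.5]
opening: 0.093
```

Call:
send_rows([
  {"wx":0,"wy":0,"wz":0.09,"dx":4,"dy":1.5,"dz":1,"fingers":0},
  {"wx":0,"wy":0,"wz":0.09,"dx":4,"dy":1.5,"dz":1,"fingers":0},
  {"wx":0,"wy":0,"wz":0.08,"dx":3,"dy":1.5,"dz":1,"fingers":0},
  {"wx":0,"wy":0,"wz":0,"dx":0,"dy":0,"dz":0,"fingers":0},
  {"wx":0,"wy":0,"wz":0,"dx":0,"dy":0,"dz":0,"fingers":0},
])

```text
t: 1.57
tool_pos: [0.4976, -0.058, 0.2357]
orientation: [-2.181, -2.243, 0.013]
force: [-0.6, -0.2, -0.0]
opening: 0.093
```

```bash
python3 - <<'E'
from h import *
im,st=grab("wrist","w1");print(st["t"],st["tool_pos"],st["orientation"],st["dq"].round(3))
np.save("w1.npy",np.concatenate([st["tool_pos"],st["orientation"]]))
E
```

```text
1.5667 [ 0.49761705 -0.05804272  0.23573927] [-2.181326   -2.24329263  0.01266257] [ 0.044  0.053 -0.054  0.012 -0.012 -0.019]
```

View pics/w1.png

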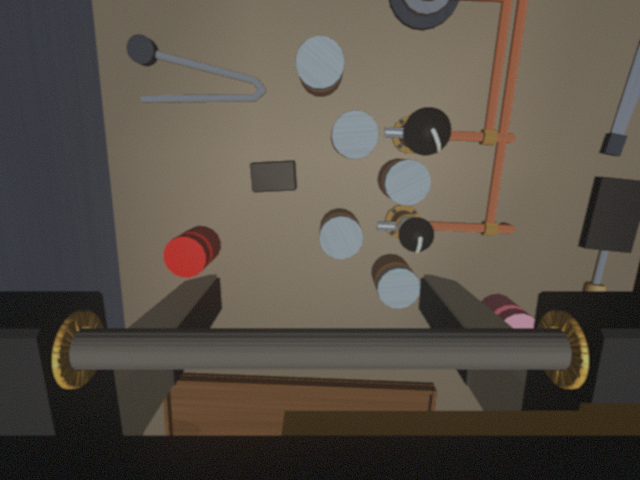

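```bash
cat >> h.py <<'E'
def lids(im,n,st,box):
    hsv=cv2.cvtColor(im,cv2.COLOR_RGB2HSV)
    m=((hsv[:,:,0]>85)&(hsv[:,:,0]<125)&(hsv[:,:,1]>12)&(hsv[:,:,2]>105)).astype(np.uint8)
    k=np.zeros_like(m);x0,x1,y0,y1=box;k[y0:y1,x0:x1]=1;m=cv2.morphologyEx(m*k,cv2.MORPH_OPEN,np.ones((5,5)))
    out=[]
    for i,c,s in blobs(m,60):
        cs,_=cv2.findContours((cv2.connectedComponents(m)[1]==i).astype(np.uint8),0,2);(c2,r)=cv2.minEnclosingCircle(cs[0])
        out.append((c,s[2:5],onz(n,c,.056,st).round(4)))
    return out
E
python3 - <<'E'
from h import *
v=np.load("w1.npy");st=dict(tool_pos=v[:3],orientation=v[3:])
im=cv2.imread("pics/w1.png")[:,:,::-1].copy()
for l in lids(im,"wrist",st,(280,460,20,320)):print(*l)
for z,uv in((.066,(427,131)),(.066,(416,234))): print(onz("wrist",uv,z,st))
E
```

```text
[319.7  61.9] [  47   52 1946] [0.4918 0.08   0.056 ]
[354.6 134.2] [  46   47 1697] [0.5244 0.0217 0.056 ]
[407.1 182. ] [  45   45 1582] [ 0.5742 -0.0188  0.056 ]
[340.6 237. ] [  42   41 1406] [ 0.5158 -0.072   0.056 ]
[382.6 225. ] [10  7 69] [ 0.5546 -0.0592  0.056 ]
[398.4 287.8] [  42   39 1305] [ 0.5741 -0.1209  0.056 ]
[0.58541543 0.0256651  0.066     ]
[ 0.58395166 -0.06474734  0.066     ]
```

Call:
send_rows([
  {"wx":0,"wy":0,"wz":-0.03,"dx":-0.2,"dy":3.5,"dz":-3,"fingers":0},
  {"wx":0,"wy":0,"wz":0,"dx":-0.2,"dy":3.5,"dz":-3,"fingers":0},
  {"wx":0,"wy":0,"wz":0,"dx":-0.2,"dy":3.5,"dz":-3,"fingers":0},
  {"wx":0,"wy":0,"wz":0,"dx":-0.1,"dy":3.3,"dz":-3,"fingers":0},
  {"wx":0,"wy":0,"wz":0,"dx":0,"dy":0,"dz":0,"fingers":0},
  {"wx":0,"wy":0,"wz":0,"dx":0,"dy":0,"dz":0,"fingers":0},
])

```text
t: 2.12
tool_pos: [0.4859, 0.0685, 0.1199]
orientation: [-2.24, -2.193, 0.012]
force: [0.4, -0.5, 0.3]
opening: 0.0929
```

Call:
send_rows([
  {"wx":0,"wy":0,"wz":0.02,"dx":0.5,"dy":1.2,"dz":-2.0,"fingers":0},
  {"wx":0,"wy":0,"wz":0,"dx":0,"dy":0.1,"dz":-3,"fingers":0},
  {"wx":0,"wy":0,"wz":0,"dx":0,"dy":0,"dz":-3,"fingers":0},
  {"wx":0,"wy":0,"wz":0,"dx":0,"dy":0,"dz":-1.8,"fingers":0},
  {"wx":0,"wy":0,"wz":0,"dx":0,"dy":0,"dz":0,"fingers":0},
])

```text
t: 2.53
tool_pos: [0.493, 0.0754, 0.0246]
orientation: [2.232, 2.211, -0.003]
force: [-0.6, -0.9, -0.5]
opening: 0.0932
```

Call:
send_rows([
  {"wx":0,"wy":0,"wz":0,"dx":0,"dy":0.5,"dz":-0.5,"fingers":0},
  {"wx":0,"wy":0,"wz":0,"dx":0,"dy":0.1,"dz":-0.1,"fingers":100},
  {"wx":0,"wy":0,"wz":0,"dx":0,"dy":0,"dz":0,"fingers":200},
  {"wx":0,"wy":0,"wz":0,"dx":0,"dy":0,"dz":0,"fingers":200},
  {"wx":0,"wy":0,"wz":0,"dx":0,"dy":0,"dz":0,"fingers":200},
  {"wx":0,"wy":0,"wz":0,"dx":0,"dy":0,"dz":0,"fingers":200},
  {"wx":0,"wy":0,"wz":0,"dx":0,"dy":0,"dz":0,"fingers":200},
  {"wx":0,"wy":0,"wz":0,"dx":0,"dy":0,"dz":0,"fingers":200},
], newtons=20)

```text
t: 3.2
tool_pos: [0.4987, 0.0784, 0.027]
orientation: [2.233, 2.198, 0.01]
force: [-1.0, 0.1, -0.2]
opening: 0.0509
```

Call:
send_rows([
  {"wx":0,"wy":0,"wz":0,"dx":0,"dy":0,"dz":0,"fingers":200},
  {"wx":0,"wy":0,"wz":0,"dx":0,"dy":0,"dz":0,"fingers":200},
  {"wx":0,"wy":0,"wz":0,"dx":0,"dy":0,"dz":0,"fingers":200},
], newtons=20)

```text
t: 3.45
tool_pos: [0.4988, 0.0786, 0.0273]
orientation: [2.232, 2.198, 0.01]
force: [0.6, -0.9, -0.9]
opening: 0.0421
```

Call:
send_rows([
  {"wx":0,"wy":0,"wz":0,"dx":0,"dy":0,"dz":3,"fingers":200},
  {"wx":0,"wy":0,"wz":0,"dx":0,"dy":0,"dz":4,"fingers":200},
  {"wx":0,"wy":0,"wz":0,"dx":0,"dy":0,"dz":4,"fingers":200},
  {"wx":0,"wy":0,"wz":-0.12,"dx":0,"dy":-2.9,"dz":0,"fingers":200},
  {"wx":0,"wy":0,"wz":-0.12,"dx":0.5,"dy":-2.9,"dz":0,"fingers":200},
  {"wx":0,"wy":0,"wz":-0.12,"dx":0.5,"dy":-2.9,"dz":0,"fingers":200},
  {"wx":0,"wy":0,"wz":-0.12,"dx":0.5,"dy":-2.9,"dz":0,"fingers":200},
  {"wx":0,"wy":0,"wz":-0.12,"dx":0.7,"dy":-2.9,"dz":0,"fingers":200},
  {"wx":0,"wy":0,"wz":-0.12,"dx":0.8,"dy":-2.9,"dz":0,"fingers":200},
  {"wx":0,"wy":0,"wz":-0.12,"dx":0.8,"dy":-2.9,"dz":0,"fingers":200},
  {"wx":0,"wy":0,"wz":-0.12,"dx":0.8,"dy":-2.9,"dz":0,"fingers":200},
  {"wx":0,"wy":0,"wz":-0.12,"dx":0.8,"dy":-2.9,"dz":0,"fingers":200},
  {"wx":0,"wy":0,"wz":-0.12,"dx":0.8,"dy":-2.9,"dz":0,"fingers":200},
  {"wx":0,"wy":0,"wz":-0.12,"dx":0.8,"dy":-2.9,"dz":0,"fingers":200},
  {"wx":0,"wy":0,"wz":-0.12,"dx":0.8,"dy":-2.9,"dz":0,"fingers":200},
  {"wx":0,"wy":0,"wz":-0.12,"dx":0.8,"dy":-2.9,"dz":0,"fingers":200},
  {"wx":0,"wy":0,"wz":0,"dx":0,"dy":0,"dz":0,"fingers":200},
])

```text
t: 4.87
tool_pos: [0.5813, -0.3151, 0.1383]
orientation: [3.133, -0.106, 0.001]
force: [0.8, -0.6, -0.8]
opening: 0.042
```

Call:
send_rows([
  {"wx":0,"wy":0,"wz":0.06,"dx":0.8,"dy":1.4,"dz":-2,"fingers":200},
  {"wx":0,"wy":0,"wz":0,"dx":0,"dy":0,"dz":-3,"fingers":200},
  {"wx":0,"wy":0,"wz":0,"dx":0,"dy":0,"dz":-2.5,"fingers":200},
  {"wx":0,"wy":0,"wz":0,"dx":0,"dy":0,"dz":-1.5,"fingers":200},
  {"wx":0,"wy":0,"wz":0,"dx":0,"dy":0,"dz":-0.5,"fingers":200},
  {"wx":0,"wy":0,"wz":0,"dx":0,"dy":0,"dz":0,"fingers":200},
  {"wx":0,"wy":0,"wz":0,"dx":0,"dy":0,"dz":0,"fingers":200},
])

```text
t: 5.45
tool_pos: [0.5888, -0.303, 0.0384]
orientation: [3.135, -0.012, 0.0]
force: [1.1, -0.2, -0.3]
opening: 0.042
```

Call:
send_rows([
  {"wx":0,"wy":0,"wz":0,"dx":0,"dy":0,"dz":-0.4,"fingers":200},
  {"wx":0,"wy":0,"wz":0,"dx":0,"dy":0,"dz":-0.3,"fingers":200},
  {"wx":0,"wy":0,"wz":0,"dx":0,"dy":0,"dz":-0.1,"fingers":200},
  {"wx":0,"wy":0,"wz":0,"dx":0,"dy":0,"dz":0,"fingers":200},
])

```text
t: 5.78
tool_pos: [0.5912, -0.3042, 0.0342]
orientation: [3.132, -0.011, 0.008]
force: [0.3, 0.1, -2.1]
opening: 0.0417
```

Call:
send_rows([
  {"wx":0,"wy":0,"wz":0,"dx":0,"dy":0.2,"dz":-0.3,"fingers":200},
  {"wx":0,"wy":0,"wz":0,"dx":0,"dy":0,"dz":-0.1,"fingers":200},
  {"wx":0,"wy":0,"wz":0,"dx":0,"dy":0,"dz":0,"fingers":200},
])

```text
t: 6.03
tool_pos: [0.5928, -0.3029, 0.0324]
orientation: [3.13, -0.012, 0.014]
force: [-0.5, -0.5, -0.5]
opening: 0.0416
```

Call:
send_rows([
  {"wx":0,"wy":0,"wz":0,"dx":0,"dy":0,"dz":0,"fingers":60},
  {"wx":0,"wy":0,"wz":0,"dx":0,"dy":0,"dz":0,"fingers":60},
  {"wx":0,"wy":0,"wz":0,"dx":0,"dy":0,"dz":0,"fingers":60},
  {"wx":0,"wy":0,"wz":0,"dx":0,"dy":0,"dz":0,"fingers":60},
  {"wx":0,"wy":0,"wz":0,"dx":0,"dy":0,"dz":3,"fingers":60},
  {"wx":0,"wy":0,"wz":0,"dx":0,"dy":0,"dz":4,"fingers":60},
  {"wx":0,"wy":0,"wz":0,"dx":-0.5,"dy":3.6,"dz":2,"fingers":60},
  {"wx":0,"wy":0,"wz":0,"dx":-0.8,"dy":3.6,"dz":0,"fingers":60},
  {"wx":0,"wy":0,"wz":0,"dx":-0.8,"dy":3.6,"dz":0,"fingers":60},
  {"wx":0,"wy":0,"wz":0,"dx":-0.8,"dy":3.6,"dz":0,"fingers":60},
  {"wx":0,"wy":0,"wz":0,"dx":-0.8,"dy":3.6,"dz":0,"fingers":60},
  {"wx":0,"wy":0,"wz":0,"dx":-0.8,"dy":3.6,"dz":0,"fingers":60},
  {"wx":0,"wy":0,"wz":0,"dx":-0.8,"dy":3.6,"dz":0,"fingers":60},
  {"wx":0,"wy":0,"wz":0,"dx":-0.8,"dy":3.6,"dz":0,"fingers":60},
  {"wx":0,"wy":0,"wz":0,"dx":-0.8,"dy":3.2,"dz":0,"fingers":60},
  {"wx":0,"wy":0,"wz":0,"dx":0,"dy":0,"dz":0,"fingers":60},
  {"wx":0,"wy":0,"wz":0,"dx":0,"dy":0,"dz":0,"fingers":60},
])

```text
t: 7.45
tool_pos: [0.5181, 0.0282, 0.1284]
orientation: [3.13, -0.019, 0.025]
force: [0.4, -0.6, -0.1]
opening: 0.071
```

```bash
python3 - <<'E'
from h import *
im,st=grab("top","t2");print(st["t"],st["tool_pos"],st["orientation"])
for l in lids(im,"top",None,(200,500,180,350)):print(*l)
E
```

```text
7.45 [0.51811192 0.02817775 0.12841664] [ 3.13035224 -0.01920988  0.02483494]
[245.9 183.9] [ 21   9 147] [0.7625 0.2579 0.056 ]
[459.6 243.5] [ 14  14 169] [ 0.5939 -0.3018  0.056 ]
[390.3 252.6] [ 14  14 169] [ 0.5714 -0.1201  0.056 ]
[233.8 299.7] [ 24  24 323] [0.4533 0.2823 0.056 ]
```

View pics/t2.png

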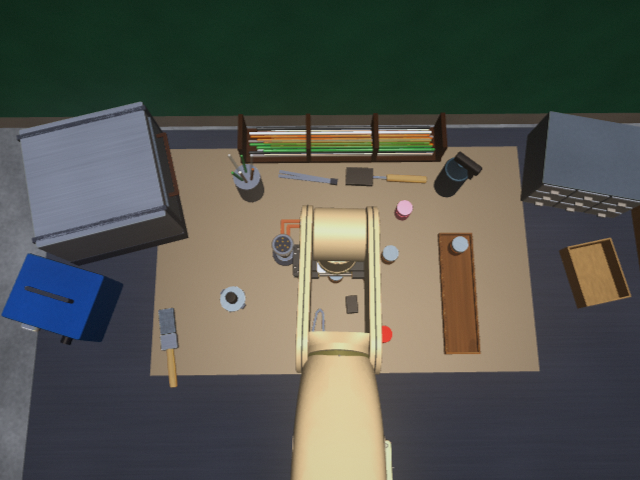

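```bash
cat >> h.py <<'E'
def need(x,y,z,jaw,st=None):
    st=st or robot.read_state()
    xa=jaw+np.pi/2
    M=np.array([[np.cos(xa),np.sin(xa),0],[np.sin(xa),-np.cos(xa),0],[0,0,-1]])
    w=R.from_matrix(M@R.from_rotvec(st["orientation"]).as_matrix().T).as_rotvec()
    print("need cm",((np.array([x,y,z])-st["tool_pos"])*100).round(2),"w",w.round(3),"tilt",round(float(np.hypot(*w[:2])),3),"F",st["force"].round(1),"op",round(st["opening"],4),"t",round(st["t"],1))
E
python3 -c "
from h import *
need(.523,.022,.025,-np.pi/2)"
```

```text
need cm [  0.48  -0.6  -10.34] w [0.011 0.016 0.013] tilt 0.019 F [ 0.  -0.  -1.3] op 0.0707 t 7.5
```

Call:
send_rows([
  {"wx":0.01,"wy":0.015,"wz":0.01,"dx":0.4,"dy":-0.6,"dz":-2,"fingers":60},
  {"wx":0,"wy":0,"wz":0,"dx":0,"dy":0,"dz":-3,"fingers":60},
  {"wx":0,"wy":0,"wz":0,"dx":0,"dy":0,"dz":-3,"fingers":60},
  {"wx":0,"wy":0,"wz":0,"dx":0,"dy":0,"dz":-2,"fingers":60},
  {"wx":0,"wy":0,"wz":0,"dx":0,"dy":0,"dz":-0.5,"fingers":60},
  {"wx":0,"wy":0,"wz":0,"dx":0,"dy":0,"dz":0,"fingers":60},
])

```text
t: 8.0
tool_pos: [0.5269, 0.0143, 0.0231]
orientation: [3.139, -0.014, 0.013]
force: [-0.4, -0.1, -0.2]
opening: 0.0709
```

```bash
python3 -c "
from h import *
need(.523,.022,.025,-np.pi/2)"
```

```text
need cm [-0.39  0.77  0.19] w [0.002 0.008 0.009] tilt 0.009 F [-0.4 -0.1 -0.2] op 0.0709 t 8.0
```

Call:
send_rows([
  {"wx":0,"wy":0,"wz":0.01,"dx":-0.4,"dy":0.8,"dz":0.2,"fingers":60},
  {"wx":0,"wy":0,"wz":0,"dx":0,"dy":0,"dz":0,"fingers":200},
  {"wx":0,"wy":0,"wz":0,"dx":0,"dy":0,"dz":0,"fingers":200},
  {"wx":0,"wy":0,"wz":0,"dx":0,"dy":0,"dz":0,"fingers":200},
  {"wx":0,"wy":0,"wz":0,"dx":0,"dy":0,"dz":0,"fingers":200},
  {"wx":0,"wy":0,"wz":0,"dx":0,"dy":0,"dz":0,"fingers":200},
  {"wx":0,"wy":0,"wz":0,"dx":0,"dy":0,"dz":0,"fingers":200},
  {"wx":0,"wy":0,"wz":0,"dx":0,"dy":0,"dz":0,"fingers":200},
])

```text
t: 8.67
tool_pos: [0.5277, 0.0211, 0.0325]
orientation: [3.138, 0.001, 0.028]
force: [1.0, 0.4, -1.6]
opening: 0.0416
```

```bash
python3 -c "
from h import *
need(.53,-.301,.13,-np.pi/2)"
```

```text
need cm [  0.23 -32.21   9.75] w [ 0.003  0.018 -0.001] tilt 0.018 F [ 1.   0.4 -1.6] op 0.0416 t 8.7
```

Call:
send_rows([
  {"wx":0,"wy":0,"wz":0,"dx":0,"dy":0,"dz":3,"fingers":200},
  {"wx":0,"wy":0.01,"wz":0,"dx":-0.3,"dy":0,"dz":4,"fingers":200},
  {"wx":0,"wy":0.01,"wz":0,"dx":-0.3,"dy":-2,"dz":3,"fingers":200},
  {"wx":0,"wy":0,"wz":0,"dx":0,"dy":-3.6,"dz":0,"fingers":200},
  {"wx":0,"wy":0,"wz":0,"dx":0,"dy":-3.6,"dz":0,"fingers":200},
  {"wx":0,"wy":0,"wz":0,"dx":0,"dy":-3.6,"dz":0,"fingers":200},
  {"wx":0,"wy":0,"wz":0,"dx":0,"dy":-3.6,"dz":0,"fingers":200},
  {"wx":0,"wy":0,"wz":0,"dx":0,"dy":-3.6,"dz":0,"fingers":200},
  {"wx":0,"wy":0,"wz":0,"dx":0,"dy":-3.6,"dz":0,"fingers":200},
  {"wx":0,"wy":0,"wz":0,"dx":0,"dy":-3.6,"dz":0,"fingers":200},
  {"wx":0,"wy":0,"wz":0,"dx":0.5,"dy":-3,"dz":0,"fingers":200},
  {"wx":0,"wy":0,"wz":0,"dx":0,"dy":-1,"dz":-1,"fingers":200},
  {"wx":0,"wy":0,"wz":0,"dx":0,"dy":0,"dz":0,"fingers":200},
])

```text
t: 9.75
tool_pos: [0.5208, -0.3039, 0.1262]
orientation: [3.136, 0.011, -0.007]
force: [0.6, 1.0, -2.4]
opening: 0.042
```

```bash
python3 -c "
from h import *
need(.53,-.301,.038,-np.pi/2)"
```

```text
need cm [ 0.92  0.29 -8.82] w [ 0.005 -0.005 -0.007] tilt 0.007 F [ 0.6  1.  -2.4] op 0.042 t 9.8
```

Call:
send_rows([
  {"wx":0,"wy":0,"wz":0,"dx":0.6,"dy":0.2,"dz":-2,"fingers":200},
  {"wx":0,"wy":0,"wz":0,"dx":0,"dy":0.1,"dz":-3,"fingers":200},
  {"wx":0,"wy":0,"wz":0,"dx":0,"dy":0,"dz":-2,"fingers":200},
  {"wx":0,"wy":0,"wz":0,"dx":0,"dy":0,"dz":-1,"fingers":200},
  {"wx":0,"wy":0,"wz":0,"dx":0,"dy":0,"dz":-0.4,"fingers":200},
  {"wx":0,"wy":0,"wz":0,"dx":0,"dy":0,"dz":-0.1,"fingers":200},
  {"wx":0,"wy":0,"wz":0,"dx":0,"dy":0,"dz":-0.1,"fingers":200},
])

```text
t: 10.33
tool_pos: [0.5269, -0.2949, 0.0372]
orientation: [3.139, 0.013, -0.009]
force: [1.4, -0.3, -0.9]
opening: 0.0415
```

```bash
python3 -c "
from h import *
need(.53,-.301,.038,-np.pi/2)"
```

```text
need cm [ 0.31 -0.61  0.08] w [ 0.002 -0.006 -0.008] tilt 0.006 F [ 1.4 -0.3 -0.9] op 0.0415 t 10.3
```

Call:
send_rows([
  {"wx":0,"wy":0,"wz":0,"dx":0,"dy":-0.2,"dz":-0.1,"fingers":200},
  {"wx":0,"wy":0,"wz":0,"dx":0,"dy":0,"dz":-0.1,"fingers":60},
  {"wx":0,"wy":0,"wz":0,"dx":0,"dy":0,"dz":0,"fingers":60},
  {"wx":0,"wy":0,"wz":0,"dx":0,"dy":0,"dz":0,"fingers":60},
  {"wx":0,"wy":0,"wz":0,"dx":0,"dy":0,"dz":0,"fingers":60},
  {"wx":0,"wy":0,"wz":0,"dx":0,"dy":0,"dz":3,"fingers":60},
  {"wx":0,"wy":0,"wz":0,"dx":0,"dy":0,"dz":4,"fingers":60},
  {"wx":0,"wy":0,"wz":0,"dx":-0.2,"dy":3.6,"dz":1,"fingers":60},
  {"wx":0,"wy":0,"wz":0,"dx":-0.2,"dy":3.6,"dz":0,"fingers":60},
  {"wx":0,"wy":0,"wz":0,"dx":-0.2,"dy":3.6,"dz":0,"fingers":60},
  {"wx":0,"wy":0,"wz":0,"dx":-0.2,"dy":3.6,"dz":0,"fingers":60},
  {"wx":0,"wy":0,"wz":0,"dx":-0.2,"dy":3.6,"dz":0,"fingers":60},
  {"wx":0,"wy":0,"wz":0,"dx":-0.2,"dy":3,"dz":0,"fingers":60},
  {"wx":0,"wy":0,"wz":0,"dx":0,"dy":0,"dz":-1,"fingers":60},
  {"wx":0,"wy":0,"wz":0,"dx":0,"dy":0,"dz":0,"fingers":60},
])

```text
t: 11.58
tool_pos: [0.5198, -0.0838, 0.1216]
orientation: [3.131, 0.004, 0.024]
force: [-0.1, -1.0, -1.2]
opening: 0.0712
```

```bash
python3 -c "
from h import *
need(.5145,-.0715,.022,-np.pi/2)
im,st=grab('wrist','w3')
for l in lids(im,'wrist',st,(0,640,0,330)):print(*l)
"
```

```text
need cm [-0.53  1.23 -9.96] w [ 0.011  0.016 -0.003] tilt 0.019 F [-0.1 -1.  -1.2] op 0.0712 t 11.6
[  3.3 155.2] [  9  40 286] [0.583  0.1058 0.056 ]
[212.8 170. ] [  68   69 3625] [ 0.5745 -0.019   0.056 ]
[380.1 171. ] [  67   67 3545] [ 0.5741 -0.121   0.056 ]
[157.2 185.8] [ 12  17 146] [0.5649 0.0156 0.056 ]
[290.6 191.7] [ 12  16 178] [ 0.5615 -0.0661  0.056 ]
[632.9 256.5] [ 16  50 599] [ 0.52   -0.2873  0.056 ]
[301.3 262.5] [  63   61 3031] [ 0.516  -0.0723  0.056 ]
```

View pics/w3.png

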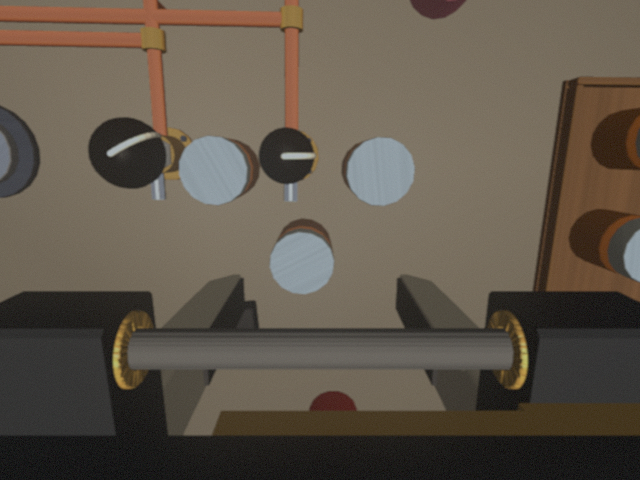

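Call:
send_rows([
  {"wx":0.01,"wy":0.015,"wz":0,"dx":-0.5,"dy":1.2,"dz":-1.5,"fingers":60},
  {"wx":0,"wy":0,"wz":0,"dx":0,"dy":0.1,"dz":-3,"fingers":60},
  {"wx":0,"wy":0,"wz":0,"dx":0,"dy":0,"dz":-3,"fingers":60},
  {"wx":0,"wy":0,"wz":0,"dx":0,"dy":0,"dz":-2,"fingers":60},
  {"wx":0,"wy":0,"wz":0,"dx":0,"dy":0,"dz":-0.3,"fingers":60},
  {"wx":0,"wy":0,"wz":0,"dx":0,"dy":0,"dz":0,"fingers":60},
])

```text
t: 12.13
tool_pos: [0.5159, -0.0742, 0.0212]
orientation: [-3.141, 0.009, -0.004]
force: [-0.8, 0.8, 0.1]
opening: 0.0711
```

```bash
python3 -c "
from h import *
need(.5155,-.072,.022,-np.pi/2)"
```

```text
need cm [-0.04  0.22  0.08] w [-0.     0.003  0.006] tilt 0.003 F [-0.8  0.8  0.1] op 0.0711 t 12.1
```

Call:
send_rows([
  {"wx":0,"wy":0,"wz":0,"dx":0,"dy":0.2,"dz":0,"fingers":200},
  {"wx":0,"wy":0,"wz":0,"dx":0,"dy":0,"dz":0,"fingers":200},
  {"wx":0,"wy":0,"wz":0,"dx":0,"dy":0,"dz":0,"fingers":200},
  {"wx":0,"wy":0,"wz":0,"dx":0,"dy":0,"dz":0,"fingers":200},
  {"wx":0,"wy":0,"wz":0,"dx":0,"dy":0,"dz":0,"fingers":200},
  {"wx":0,"wy":0,"wz":0,"dx":0,"dy":0,"dz":0,"fingers":200},
  {"wx":0,"wy":0,"wz":0,"dx":0,"dy":0,"dz":0,"fingers":200},
])

```text
t: 12.72
tool_pos: [0.5193, -0.0741, 0.0264]
orientation: [3.141, -0.013, 0.014]
force: [-0.4, -0.1, -0.5]
opening: 0.0417
```

```bash
python3 -c "
from h import *
print(robot.read_state()['tool_pos'])
need(.465,-.301,.13,-np.pi/2)"
```

```text
[ 0.51931371 -0.07409647  0.02640784]
need cm [ -5.43 -22.69  10.36] w [0.001 0.009 0.009] tilt 0.009 F [-0.4 -0.1 -0.5] op 0.0417 t 12.7
```

Call:
send_rows([
  {"wx":0,"wy":0,"wz":0,"dx":0,"dy":0,"dz":3,"fingers":200},
  {"wx":0,"wy":0,"wz":0,"dx":-0.5,"dy":0,"dz":4,"fingers":200},
  {"wx":0,"wy":0.01,"wz":0.01,"dx":-0.7,"dy":-2,"dz":2.5,"fingers":200},
  {"wx":0,"wy":0,"wz":0,"dx":-0.8,"dy":-3.6,"dz":0,"fingers":200},
  {"wx":0,"wy":0,"wz":0,"dx":-0.8,"dy":-3.6,"dz":0,"fingers":200},
  {"wx":0,"wy":0,"wz":0,"dx":-0.8,"dy":-3.6,"dz":0,"fingers":200},
  {"wx":0,"wy":0,"wz":0,"dx":-0.8,"dy":-3.6,"dz":0,"fingers":200},
  {"wx":0,"wy":0,"wz":0,"dx":-0.7,"dy":-3.6,"dz":0,"fingers":200},
  {"wx":0,"wy":0,"wz":0,"dx":-0.4,"dy":-2,"dz":0,"fingers":200},
  {"wx":0,"wy":0,"wz":0,"dx":0,"dy":0,"dz":0,"fingers":200},
  {"wx":0,"wy":0,"wz":0,"dx":0,"dy":0,"dz":0,"fingers":200},
])

```text
t: 13.63
tool_pos: [0.4602, -0.303, 0.1299]
orientation: [3.135, 0.012, 0.005]
force: [-0.5, 0.3, 0.1]
opening: 0.0416
```

```bash
python3 -c "
from h import *
need(.465,-.301,.032,-np.pi/2)"
```

```text
need cm [ 0.48  0.2  -9.79] w [ 0.006  0.003 -0.007] tilt 0.007 F [-0.5  0.3  0.1] op 0.0416 t 13.6
```

Call:
send_rows([
  {"wx":0,"wy":0,"wz":0,"dx":0.4,"dy":-0.2,"dz":-2,"fingers":200},
  {"wx":0,"wy":0,"wz":0,"dx":0,"dy":-0.1,"dz":-3,"fingers":200},
  {"wx":0,"wy":0,"wz":0,"dx":0,"dy":-0.1,"dz":-2.5,"fingers":200},
  {"wx":0,"wy":0,"wz":0,"dx":0,"dy":0,"dz":-1.2,"fingers":200},
  {"wx":0,"wy":0,"wz":0,"dx":0,"dy":0,"dz":-0.4,"fingers":200},
  {"wx":0,"wy":0,"wz":0,"dx":0,"dy":0,"dz":-0.2,"fingers":200},
  {"wx":0,"wy":0,"wz":0,"dx":0,"dy":0,"dz":-0.1,"fingers":200},
])

```text
t: 14.22
tool_pos: [0.4677, -0.3022, 0.036]
orientation: [3.134, 0.018, 0.012]
force: [-0.4, -0.7, -1.6]
opening: 0.0415
```

```bash
python3 -c "
from h import *
need(.465,-.301,.032,-np.pi/2)"
```

```text
need cm [-0.27  0.12 -0.4 ] w [ 0.007  0.008 -0.011] tilt 0.011 F [-0.4 -0.7 -1.6] op 0.0415 t 14.2
```

Call:
send_rows([
  {"wx":0,"wy":0,"wz":0,"dx":0,"dy":0,"dz":-0.3,"fingers":200},
  {"wx":0,"wy":0,"wz":0,"dx":0,"dy":0,"dz":-0.2,"fingers":200},
  {"wx":0,"wy":0,"wz":0,"dx":0,"dy":0,"dz":-0.1,"fingers":200},
  {"wx":0,"wy":0,"wz":0,"dx":0,"dy":0,"dz":0,"fingers":60},
  {"wx":0,"wy":0,"wz":0,"dx":0,"dy":0,"dz":0,"fingers":60},
  {"wx":0,"wy":0,"wz":0,"dx":0,"dy":0,"dz":0,"fingers":60},
  {"wx":0,"wy":0,"wz":0,"dx":0,"dy":0,"dz":0,"fingers":60},
])

```text
t: 14.8
tool_pos: [0.4715, -0.3041, 0.0355]
orientation: [3.128, 0.019, 0.023]
force: [-0.2, -1.2, -0.7]
opening: 0.0637
```

Call:
send_rows([
  {"wx":0,"wy":0,"wz":0,"dx":0,"dy":0,"dz":3,"fingers":60},
  {"wx":0,"wy":0,"wz":0,"dx":0,"dy":0,"dz":4,"fingers":60},
  {"wx":0,"wy":0,"wz":0.12,"dx":0,"dy":0,"dz":2,"fingers":60},
  {"wx":0,"wy":0,"wz":0.12,"dx":0.8,"dy":1.5,"dz":0.5,"fingers":60},
  {"wx":0,"wy":0,"wz":0.12,"dx":0.8,"dy":1.5,"dz":0,"fingers":60},
  {"wx":0,"wy":0,"wz":0.12,"dx":0.8,"dy":1.5,"dz":0,"fingers":60},
  {"wx":0,"wy":0,"wz":0.12,"dx":0.8,"dy":1.5,"dz":0,"fingers":60},
  {"wx":0,"wy":0,"wz":0.12,"dx":0.8,"dy":1.5,"dz":0,"fingers":60},
  {"wx":0,"wy":0,"wz":0.12,"dx":0.8,"dy":1.5,"dz":0,"fingers":60},
  {"wx":0,"wy":0,"wz":0.12,"dx":0.8,"dy":1.5,"dz":0,"fingers":60},
  {"wx":0,"wy":0,"wz":0.12,"dx":0.8,"dy":1.5,"dz":0,"fingers":60},
  {"wx":0,"wy":0,"wz":0.12,"dx":0.8,"dy":1.5,"dz":0,"fingers":60},
  {"wx":0,"wy":0,"wz":0.12,"dx":0.8,"dy":1.5,"dz":0,"fingers":60},
  {"wx":0,"wy":0,"wz":0.12,"dx":0.8,"dy":1.5,"dz":0,"fingers":60},
  {"wx":0,"wy":0,"wz":0.12,"dx":0.8,"dy":1.0,"dz":0,"fingers":60},
  {"wx":0,"wy":0,"wz":0,"dx":0,"dy":0,"dz":0,"fingers":60},
  {"wx":0,"wy":0,"wz":0,"dx":0,"dy":0,"dz":0,"fingers":60},
])

```text
t: 16.22
tool_pos: [0.5714, -0.1229, 0.1403]
orientation: [2.145, 2.284, 0.041]
force: [-0.4, -0.5, -0.1]
opening: 0.0714
```

```bash
python3 -c "
from h import *
need(.573,-.1205,.022,0)
im,st=grab('wrist','w4')
for l in lids(im,'wrist',st,(0,640,0,330)):print(*l)
im,st=grab('top','t4')
for l in lids(im,'top',None,(200,500,180,350)):print(*l)
"
```

```text
need cm [  0.16   0.24 -11.83] w [-0.013  0.024 -0.063] tilt 0.027 F [-0.4 -0.5 -0.1] op 0.0714 t 16.2
[627.5  23.5] [ 26  48 799] [0.7552 0.0311 0.056 ]
[312.8  22.2] [ 20  15 255] [0.5612 0.0181 0.056 ]
[329.9  88.1] [  65   70 3517] [ 0.5741 -0.0186  0.056 ]
[305.2 160. ] [ 19  12 183] [ 0.561  -0.0637  0.056 ]
[593.5 229.9] [ 16  45 267] [ 0.7637 -0.0987  0.056 ]
[319.3 245.6] [  59   57 2666] [ 0.5738 -0.1207  0.056 ]
[246.5 184.1] [ 20   9 138] [0.7619 0.2563 0.056 ]
[350.9 252.9] [ 15  15 179] [ 0.5716 -0.0179  0.056 ]
[464.3 292.3] [ 12  15 154] [ 0.4661 -0.3049  0.056 ]
[233.8 299.7] [ 24  24 321] [0.4533 0.2823 0.056 ]
```

View pics/w4.png

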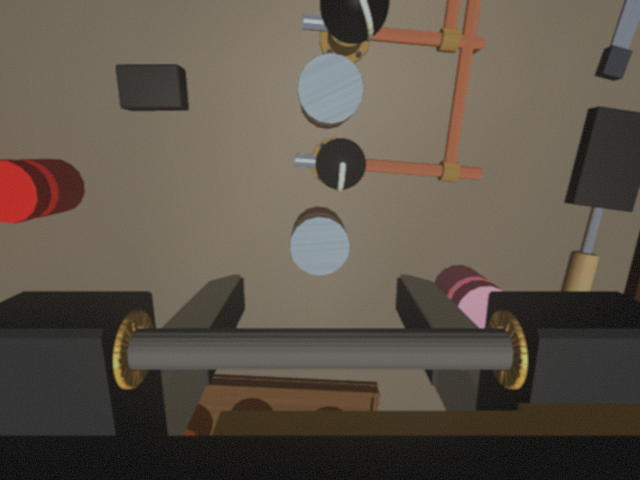

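Call:
send_rows([
  {"wx":-0.01,"wy":0.02,"wz":-0.06,"dx":0.1,"dy":0.1,"dz":-2.5,"fingers":60},
  {"wx":0,"wy":0,"wz":0,"dx":0,"dy":0,"dz":-3.5,"fingers":60},
  {"wx":0,"wy":0,"wz":0,"dx":0,"dy":0,"dz":-3.5,"fingers":60},
  {"wx":0,"wy":0,"wz":0,"dx":0,"dy":0,"dz":-1.5,"fingers":60},
  {"wx":0,"wy":0,"wz":0,"dx":0,"dy":0,"dz":-0.4,"fingers":60},
  {"wx":0,"wy":0,"wz":0,"dx":0,"dy":0,"dz":-0.1,"fingers":60},
])

```text
t: 16.82
tool_pos: [0.5717, -0.1286, 0.0253]
orientation: [2.243, 2.188, 0.01]
force: [-0.1, -0.9, -0.1]
opening: 0.0708
```

```bash
python3 -c "
from h import *
need(.573,-.1205,.022,0)"
```

```text
need cm [ 0.13  0.81 -0.33] w [0.002 0.01  0.025] tilt 0.011 F [-0.1 -0.9 -0.1] op 0.0708 t 16.8
```

Call:
send_rows([
  {"wx":0,"wy":0.01,"wz":0.02,"dx":0.1,"dy":0.7,"dz":-0.3,"fingers":60},
  {"wx":0,"wy":0,"wz":0,"dx":0,"dy":0.1,"dz":-0.1,"fingers":200},
  {"wx":0,"wy":0,"wz":0,"dx":0,"dy":0,"dz":-0.1,"fingers":200},
  {"wx":0,"wy":0,"wz":0,"dx":0,"dy":0,"dz":-0.1,"fingers":200},
  {"wx":0,"wy":0,"wz":0,"dx":0,"dy":0,"dz":0,"fingers":200},
  {"wx":0,"wy":0,"wz":0,"dx":0,"dy":0,"dz":0,"fingers":200},
  {"wx":0,"wy":0,"wz":0,"dx":0,"dy":0,"dz":0,"fingers":200},
  {"wx":0,"wy":0,"wz":0,"dx":0,"dy":0,"dz":0,"fingers":200},
])

```text
t: 17.48
tool_pos: [0.5769, -0.1222, 0.0258]
orientation: [2.223, 2.207, 0.004]
force: [-0.2, -0.4, -0.8]
opening: 0.0417
```

```bash
python3 -c "
from h import *
print(robot.read_state()['tool_pos'])
need(.405,-.301,.14,-np.pi/2)"
```

```text
[ 0.57688677 -0.12222237  0.02580013]
need cm [-17.19 -17.88  11.42] w [ 0.01   0.003 -1.563] tilt 0.011 F [-0.2 -0.4 -0.8] op 0.0417 t 17.5
```

Call:
send_rows([
  {"wx":0,"wy":0,"wz":0,"dx":0,"dy":0,"dz":3,"fingers":200},
  {"wx":0,"wy":0,"wz":0,"dx":0,"dy":0,"dz":4,"fingers":200},
  {"wx":0,"wy":0,"wz":0,"dx":-0.5,"dy":-0.5,"dz":3.5,"fingers":200},
  {"wx":0,"wy":0,"wz":-0.115,"dx":-1.3,"dy":-1.3,"dz":0,"fingers":200},
  {"wx":0,"wy":0,"wz":-0.115,"dx":-1.3,"dy":-1.3,"dz":0,"fingers":200},
  {"wx":0,"wy":0,"wz":-0.115,"dx":-1.3,"dy":-1.3,"dz":0,"fingers":200},
  {"wx":0,"wy":0,"wz":-0.115,"dx":-1.3,"dy":-1.3,"dz":0,"fingers":200},
  {"wx":0,"wy":0,"wz":-0.115,"dx":-1.3,"dy":-1.3,"dz":0,"fingers":200},
  {"wx":0,"wy":0,"wz":-0.115,"dx":-1.3,"dy":-1.3,"dz":0,"fingers":200},
  {"wx":0,"wy":0,"wz":-0.115,"dx":-1.3,"dy":-1.3,"dz":0,"fingers":200},
  {"wx":0,"wy":0,"wz":-0.115,"dx":-1.3,"dy":-1.3,"dz":0,"fingers":200},
  {"wx":0,"wy":0,"wz":-0.115,"dx":-1.3,"dy":-1.3,"dz":0,"fingers":200},
  {"wx":0,"wy":0,"wz":-0.115,"dx":-1.3,"dy":-1.3,"dz":0,"fingers":200},
  {"wx":0,"wy":0,"wz":-0.115,"dx":-1.3,"dy":-1.3,"dz":0,"fingers":200},
  {"wx":0,"wy":0,"wz":-0.115,"dx":-1.3,"dy":-1.3,"dz":0,"fingers":200},
  {"wx":0,"wy":0,"wz":-0.115,"dx":-1.3,"dy":-1.3,"dz":0,"fingers":200},
  {"wx":0,"wy":0,"wz":0,"dx":0,"dy":0,"dz":0,"fingers":200},
  {"wx":0,"wy":0,"wz":0,"dx":0,"dy":0,"dz":0,"fingers":200},
])

```text
t: 18.98
tool_pos: [0.3929, -0.3026, 0.1379]
orientation: [3.128, -0.006, 0.001]
force: [0.0, 0.4, -1.1]
opening: 0.0419
```

```bash
python3 -c "
from h import *
need(.405,-.301,.031,-np.pi/2)"
```

```text
need cm [  1.21   0.16 -10.69] w [0.014 0.001 0.004] tilt 0.014 F [ 0.   0.4 -1.1] op 0.0419 t 19.0
```

Call:
send_rows([
  {"wx":0.01,"wy":0,"wz":0,"dx":1.0,"dy":-0.1,"dz":-2.2,"fingers":200},
  {"wx":0,"wy":0,"wz":0,"dx":0,"dy":-0.1,"dz":-3.2,"fingers":200},
  {"wx":0,"wy":0,"wz":0,"dx":0,"dy":0,"dz":-3,"fingers":200},
  {"wx":0,"wy":0,"wz":0,"dx":0,"dy":0,"dz":-1.4,"fingers":200},
  {"wx":0,"wy":0,"wz":0,"dx":0,"dy":0,"dz":-0.4,"fingers":200},
  {"wx":0,"wy":0,"wz":0,"dx":0,"dy":0,"dz":-0.2,"fingers":200},
  {"wx":0,"wy":0,"wz":0,"dx":0,"dy":0,"dz":-0.1,"fingers":200},
])

```text
t: 19.57
tool_pos: [0.4081, -0.3028, 0.0326]
orientation: [3.134, 0.024, 0.011]
force: [0.2, -0.0, -0.8]
opening: 0.0414
```

```bash
python3 -c "
from h import *
need(.405,-.301,.031,-np.pi/2)"
```

```text
need cm [-0.31  0.18 -0.16] w [ 0.007  0.007 -0.015] tilt 0.01 F [ 0.2 -0.  -0.8] op 0.0414 t 19.6
```

Release and go to the jar between the valves, turning the jaws back along x.

Call:
send_rows([
  {"wx":0,"wy":0,"wz":0,"dx":-0.2,"dy":0,"dz":-0.2,"fingers":200},
  {"wx":0,"wy":0,"wz":0,"dx":0,"dy":0,"dz":-0.1,"fingers":60},
  {"wx":0,"wy":0,"wz":0,"dx":0,"dy":0,"dz":0,"fingers":60},
  {"wx":0,"wy":0,"wz":0,"dx":0,"dy":0,"dz":0,"fingers":60},
  {"wx":0,"wy":0,"wz":0,"dx":0,"dy":0,"dz":0,"fingers":60},
  {"wx":0,"wy":0,"wz":0,"dx":0,"dy":0,"dz":3,"fingers":60},
  {"wx":0,"wy":0,"wz":0,"dx":0,"dy":0,"dz":4,"fingers":60},
  {"wx":0,"wy":0,"wz":0,"dx":0.5,"dy":1,"dz":3,"fingers":60},
  {"wx":0,"wy":0,"wz":0.115,"dx":1.2,"dy":2,"dz":2,"fingers":60},
  {"wx":0,"wy":0,"wz":0.115,"dx":1.2,"dy":2,"dz":0,"fingers":60},
  {"wx":0,"wy":0,"wz":0.115,"dx":1.2,"dy":2,"dz":0,"fingers":60},
  {"wx":0,"wy":0,"wz":0.115,"dx":1.2,"dy":2,"dz":0,"fingers":60},
  {"wx":0,"wy":0,"wz":0.115,"dx":1.2,"dy":2,"dz":0,"fingers":60},
  {"wx":0,"wy":0,"wz":0.115,"dx":1.2,"dy":2,"dz":0,"fingers":60},
  {"wx":0,"wy":0,"wz":0.115,"dx":1.2,"dy":2,"dz":0,"fingers":60},
])

```text
t: 20.82
tool_pos: [0.5012, -0.1534, 0.1682]
orientation: [2.849, 1.283, 0.041]
force: [-0.2, 0.7, 0.2]
opening: 0.0711
```

Call:
send_rows([
  {"wx":0,"wy":0,"wz":0.115,"dx":1.2,"dy":2,"dz":0,"fingers":60},
  {"wx":0,"wy":0,"wz":0.115,"dx":1.2,"dy":2,"dz":0,"fingers":60},
  {"wx":0,"wy":0,"wz":0.115,"dx":1.2,"dy":2,"dz":0,"fingers":60},
  {"wx":0,"wy":0,"wz":0.115,"dx":1.2,"dy":2,"dz":0,"fingers":60},
  {"wx":0,"wy":0,"wz":0.115,"dx":1.2,"dy":2,"dz":0,"fingers":60},
  {"wx":0,"wy":0,"wz":0.115,"dx":1.2,"dy":2,"dz":0,"fingers":60},
  {"wx":0,"wy":0,"wz":0,"dx":0,"dy":0,"dz":0,"fingers":60},
  {"wx":0,"wy":0,"wz":0,"dx":0,"dy":0,"dz":0,"fingers":60},
])

```text
t: 21.48
tool_pos: [0.5801, -0.0238, 0.1737]
orientation: [2.2, 2.225, 0.06]
force: [0.1, -0.9, -0.3]
opening: 0.071
```

```bash
python3 -c "
from h import *
need(.573,-.0185,.022,0)
im,st=grab('wrist','w5')
for l in lids(im,'wrist',st,(0,640,0,330)):print(*l)
im,st=grab('top','t5')
for l in lids(im,'top',None,(200,500,180,350)):print(*l)
"
```

```text
need cm [ -0.71   0.53 -15.17] w [-0.018  0.036 -0.011] tilt 0.04 F [ 0.1 -0.9 -0.3] op 0.071 t 21.5
[314.7  21.1] [ 52  35 689] [0.5799 0.1295 0.056 ]
[573.8  78.8] [  66  168 2996] [0.7684 0.0958 0.056 ]
[67.7 98.3] [125  34 750] [0.4073 0.0766 0.056 ]
[ 71.3 133.5] [141  19 806] [0.4066 0.0528 0.056 ]
[305.7 232.5] [  52   52 2124] [ 0.5741 -0.0187  0.056 ]
[246.  183.9] [ 21   9 148] [0.7625 0.2577 0.056 ]
[459.6 243.6] [ 14  14 170] [ 0.5936 -0.3018  0.056 ]
[459.2 270.5] [ 15  14 177] [ 0.5226 -0.2958  0.056 ]
[463.4 292.2] [ 14  15 180] [ 0.4664 -0.3026  0.056 ]
[233.8 299.7] [ 24  24 321] [0.4533 0.2823 0.056 ]
[465.  315.9] [ 15  15 190] [ 0.4062 -0.3023  0.056 ]
```

View pics/w5.png

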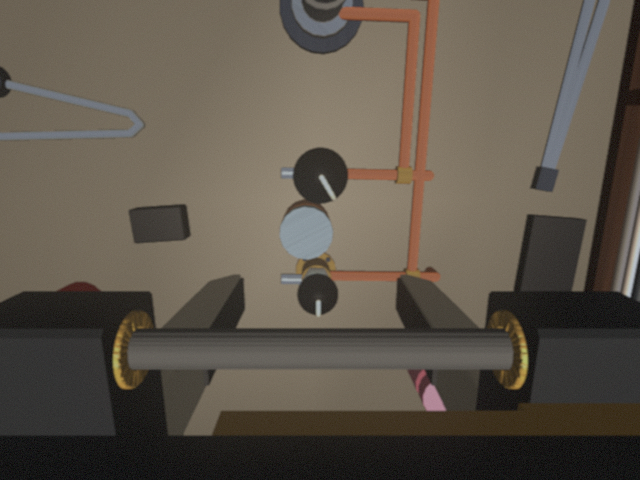

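View pics/t5.png

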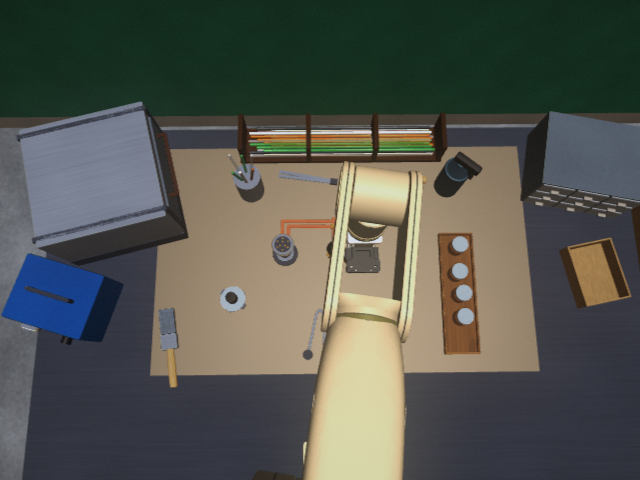

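Call:
send_rows([
  {"wx":-0.015,"wy":0.035,"wz":-0.01,"dx":-0.6,"dy":0.5,"dz":-2,"fingers":60},
  {"wx":0,"wy":0,"wz":0,"dx":0,"dy":0,"dz":-3,"fingers":60},
  {"wx":0,"wy":0,"wz":0,"dx":0,"dy":0,"dz":-2,"fingers":60},
  {"wx":0,"wy":0,"wz":0,"dx":0,"dy":0,"dz":0,"fingers":60},
])

```text
t: 21.92
tool_pos: [0.5739, -0.0241, 0.1052]
orientation: [2.234, 2.203, 0.007]
force: [-1.5, 0.7, -0.7]
opening: 0.0711
```

```bash
python3 -c "
from h import *
need(.573,-.0185,.022,0)"
```

```text
need cm [-0.09  0.56 -8.32] w [-0.     0.006  0.014] tilt 0.006 F [-1.5  0.7 -0.7] op 0.0711 t 21.9
```

Call:
send_rows([
  {"wx":0,"wy":0.005,"wz":0.01,"dx":0,"dy":0.6,"dz":-1.5,"fingers":60},
  {"wx":0,"wy":0,"wz":0,"dx":0,"dy":0.1,"dz":-3,"fingers":60},
  {"wx":0,"wy":0,"wz":0,"dx":0,"dy":0.1,"dz":-2.5,"fingers":60},
  {"wx":0,"wy":0,"wz":0,"dx":0,"dy":0.1,"dz":-0.8,"fingers":60},
  {"wx":0,"wy":0,"wz":0,"dx":0,"dy":0,"dz":-0.3,"fingers":60},
  {"wx":0,"wy":0,"wz":0,"dx":0,"dy":0,"dz":-0.1,"fingers":60},
])

```text
t: 22.42
tool_pos: [0.5754, -0.018, 0.0244]
orientation: [2.231, 2.205, 0.006]
force: [0.2, 0.7, 0.4]
opening: 0.0713
```

```bash
python3 -c "
from h import *
need(.573,-.0185,.022,0)"
```

```text
need cm [-0.24 -0.05 -0.24] w [0.001 0.006 0.012] tilt 0.006 F [0.2 0.7 0.4] op 0.0713 t 22.4
```

Call:
send_rows([
  {"wx":0,"wy":0,"wz":0.01,"dx":-0.2,"dy":0,"dz":-0.2,"fingers":200},
  {"wx":0,"wy":0,"wz":0,"dx":0,"dy":0,"dz":-0.1,"fingers":200},
  {"wx":0,"wy":0,"wz":0,"dx":0,"dy":0,"dz":-0.1,"fingers":200},
  {"wx":0,"wy":0,"wz":0,"dx":0,"dy":0,"dz":-0.1,"fingers":200},
  {"wx":0,"wy":0,"wz":0,"dx":0,"dy":0,"dz":0,"fingers":200},
  {"wx":0,"wy":0,"wz":0,"dx":0,"dy":0,"dz":0,"fingers":200},
  {"wx":0,"wy":0,"wz":0,"dx":0,"dy":0,"dz":0,"fingers":200},
  {"wx":0,"wy":0,"wz":0,"dx":0,"dy":0,"dz":0,"fingers":200},
])

```text
t: 23.08
tool_pos: [0.5778, -0.0188, 0.0258]
orientation: [2.214, 2.211, 0.015]
force: [-0.6, 0.6, -0.7]
opening: 0.0417
```

```bash
python3 -c "
from h import *
print(robot.read_state()['tool_pos'])
need(.349,-.302,.13,-np.pi/2)"
```

```text
[ 0.57777918 -0.01881705  0.02577219]
need cm [-22.88 -28.32  10.42] w [ 0.014  0.011 -1.569] tilt 0.017 F [-0.6  0.6 -0.7] op 0.0417 t 23.1
```

Call:
send_rows([
  {"wx":0,"wy":0,"wz":0,"dx":0,"dy":0,"dz":3,"fingers":200},
  {"wx":0,"wy":0,"wz":0,"dx":0,"dy":0,"dz":4,"fingers":200},
  {"wx":0,"wy":0,"wz":0,"dx":0,"dy":0,"dz":4,"fingers":200},
  {"wx":0,"wy":0,"wz":-0.115,"dx":-1.7,"dy":-2.1,"dz":0.5,"fingers":200},
  {"wx":0,"wy":0,"wz":-0.115,"dx":-1.7,"dy":-2.1,"dz":0,"fingers":200},
  {"wx":0,"wy":0,"wz":-0.115,"dx":-1.7,"dy":-2.1,"dz":0,"fingers":200},
  {"wx":0,"wy":0,"wz":-0.115,"dx":-1.7,"dy":-2.1,"dz":0,"fingers":200},
  {"wx":0,"wy":0,"wz":-0.115,"dx":-1.7,"dy":-2.1,"dz":0,"fingers":200},
  {"wx":0,"wy":0,"wz":-0.115,"dx":-1.7,"dy":-2.1,"dz":0,"fingers":200},
  {"wx":0,"wy":0,"wz":-0.115,"dx":-1.7,"dy":-2.1,"dz":0,"fingers":200},
  {"wx":0,"wy":0,"wz":-0.115,"dx":-1.7,"dy":-2.1,"dz":0,"fingers":200},
  {"wx":0,"wy":0,"wz":-0.115,"dx":-1.7,"dy":-2.1,"dz":0,"fingers":200},
  {"wx":0,"wy":0,"wz":-0.115,"dx":-1.7,"dy":-2.1,"dz":0,"fingers":200},
  {"wx":0,"wy":0,"wz":-0.115,"dx":-1.7,"dy":-2.1,"dz":0,"fingers":200},
  {"wx":0,"wy":0,"wz":-0.115,"dx":-1.7,"dy":-2.1,"dz":0,"fingers":200},
  {"wx":0,"wy":0,"wz":-0.115,"dx":-1.7,"dy":-2.1,"dz":0,"fingers":200},
  {"wx":0,"wy":0,"wz":0,"dx":0,"dy":0,"dz":0,"fingers":200},
  {"wx":0,"wy":0,"wz":0,"dx":0,"dy":0,"dz":0,"fingers":200},
])

```text
t: 24.58
tool_pos: [0.3431, -0.3012, 0.1471]
orientation: [3.121, 0.005, 0.006]
force: [0.5, 0.0, -1.2]
opening: 0.0417
```

```bash
python3 -c "
from h import *
need(.350,-.302,.031,-np.pi/2)"
```

```text
need cm [  0.69  -0.08 -11.61] w [ 0.02   0.004 -0.003] tilt 0.021 F [ 0.5  0.  -1.2] op 0.0417 t 24.6
```

Call:
send_rows([
  {"wx":0.02,"wy":0,"wz":0,"dx":0.5,"dy":-0.1,"dz":-2,"fingers":200},
  {"wx":0,"wy":0,"wz":0,"dx":0,"dy":0,"dz":-3,"fingers":200},
  {"wx":0,"wy":0,"wz":0,"dx":0,"dy":0,"dz":-2,"fingers":200},
  {"wx":0,"wy":0,"wz":0,"dx":0,"dy":0,"dz":0,"fingers":200},
  {"wx":0,"wy":0,"wz":0,"dx":0,"dy":0,"dz":0,"fingers":200},
])

```text
t: 25.0
tool_pos: [0.3511, -0.3015, 0.0774]
orientation: [3.139, 0.018, 0.013]
force: [-0.3, -0.1, -1.0]
opening: 0.0416
```

```bash
python3 -c "
from h import *
need(.350,-.302,.031,-np.pi/2)"
```

```text
need cm [-0.11 -0.05 -4.64] w [ 0.002  0.008 -0.011] tilt 0.009 F [-0.3 -0.1 -1. ] op 0.0416 t 25.0
```

Call:
send_rows([
  {"wx":0,"wy":0.01,"wz":0,"dx":-0.2,"dy":0,"dz":-2,"fingers":200},
  {"wx":0,"wy":0,"wz":0,"dx":0,"dy":0,"dz":-1.6,"fingers":200},
  {"wx":0,"wy":0,"wz":0,"dx":0,"dy":0,"dz":-0.8,"fingers":200},
  {"wx":0,"wy":0,"wz":0,"dx":0,"dy":0,"dz":-0.3,"fingers":200},
  {"wx":0,"wy":0,"wz":0,"dx":0,"dy":0,"dz":-0.2,"fingers":200},
  {"wx":0,"wy":0,"wz":0,"dx":0,"dy":0,"dz":-0.1,"fingers":200},
])

```text
t: 25.5
tool_pos: [0.3542, -0.3025, 0.0332]
orientation: [3.133, 0.03, 0.006]
force: [-0.3, -0.6, -0.8]
opening: 0.042
```

```bash
python3 -c "
from h import *
need(.350,-.302,.031,-np.pi/2)"
```

```text
need cm [-0.42  0.05 -0.22] w [ 0.008  0.004 -0.019] tilt 0.009 F [-0.3 -0.6 -0.8] op 0.042 t 25.5
```

Call:
send_rows([
  {"wx":0,"wy":0,"wz":0,"dx":-0.2,"dy":0,"dz":-0.2,"fingers":200},
  {"wx":0,"wy":0,"wz":0,"dx":-0.1,"dy":0,"dz":-0.1,"fingers":60},
  {"wx":0,"wy":0,"wz":0,"dx":0,"dy":0,"dz":0,"fingers":60},
  {"wx":0,"wy":0,"wz":0,"dx":0,"dy":0,"dz":0,"fingers":60},
  {"wx":0,"wy":0,"wz":0,"dx":0,"dy":0,"dz":0,"fingers":60},
  {"wx":0,"wy":0,"wz":0,"dx":0,"dy":0,"dz":3,"fingers":60},
  {"wx":0,"wy":0,"wz":0,"dx":0,"dy":0,"dz":4,"fingers":60},
  {"wx":0,"wy":0,"wz":0,"dx":0.5,"dy":1,"dz":4,"fingers":60},
  {"wx":0,"wy":0,"wz":0.115,"dx":1.3,"dy":2,"dz":2,"fingers":60},
  {"wx":0,"wy":0,"wz":0.115,"dx":1.3,"dy":2,"dz":0,"fingers":0},
  {"wx":0,"wy":0,"wz":0.115,"dx":1.3,"dy":2,"dz":0,"fingers":0},
  {"wx":0,"wy":0,"wz":0.115,"dx":1.3,"dy":2,"dz":0,"fingers":0},
  {"wx":0,"wy":0,"wz":0.115,"dx":1.3,"dy":2,"dz":0,"fingers":0},
  {"wx":0,"wy":0,"wz":0.115,"dx":1.3,"dy":2,"dz":0,"fingers":0},
  {"wx":0,"wy":0,"wz":0.115,"dx":1.3,"dy":2,"dz":0,"fingers":0},
])

```text
t: 26.75
tool_pos: [0.4501, -0.151, 0.1745]
orientation: [2.849, 1.285, 0.025]
force: [0.1, 0.3, 0.1]
opening: 0.093
```

Call:
send_rows([
  {"wx":0,"wy":0,"wz":0.115,"dx":1.3,"dy":2,"dz":0,"fingers":0},
  {"wx":0,"wy":0,"wz":0.115,"dx":1.3,"dy":2,"dz":0,"fingers":0},
  {"wx":0,"wy":0,"wz":0.115,"dx":1.3,"dy":2,"dz":0,"fingers":0},
  {"wx":0,"wy":0,"wz":0.115,"dx":1.3,"dy":2,"dz":0,"fingers":0},
  {"wx":0,"wy":0,"wz":0.115,"dx":1.3,"dy":2,"dz":0,"fingers":0},
  {"wx":0,"wy":0,"wz":0.115,"dx":1.3,"dy":2,"dz":0,"fingers":0},
  {"wx":0,"wy":0,"wz":0,"dx":0,"dy":0,"dz":0,"fingers":0},
  {"wx":0,"wy":0,"wz":0,"dx":0,"dy":0,"dz":0,"fingers":0},
])

```text
t: 27.42
tool_pos: [0.5339, -0.0208, 0.177]
orientation: [2.199, 2.226, 0.039]
force: [0.4, 0.6, -1.3]
opening: 0.0931
```

```bash
python3 -c "
from h import *
im,st=grab('wrist','w6')
need(.583,.026,.12,0.1,st)
np.save('w6.npy',np.concatenate([st['tool_pos'],st['orientation']]))
im,st=grab('top','t6')
for l in lids(im,'top',None,(200,500,180,350)):print(*l)
"
```

```text
need cm [ 4.91  4.68 -5.7 ] w [-0.01   0.026  0.088] tilt 0.028 F [ 0.4  0.6 -1.3] op 0.0931 t 27.4
[246.  183.9] [ 21   9 148] [0.7625 0.2577 0.056 ]
[459.6 243.5] [ 14  14 168] [ 0.5939 -0.3018  0.056 ]
[459.2 270.5] [ 15  14 178] [ 0.5226 -0.2958  0.056 ]
[463.4 292.2] [ 14  15 180] [ 0.4664 -0.3026  0.056 ]
[233.8 299.8] [ 24  24 322] [0.453  0.2823 0.056 ]
[465.  315.9] [ 15  15 190] [ 0.4062 -0.3023  0.056 ]
[466.7 338.2] [ 16  15 202] [ 0.3507 -0.3026  0.056 ]
```

View pics/w6.png

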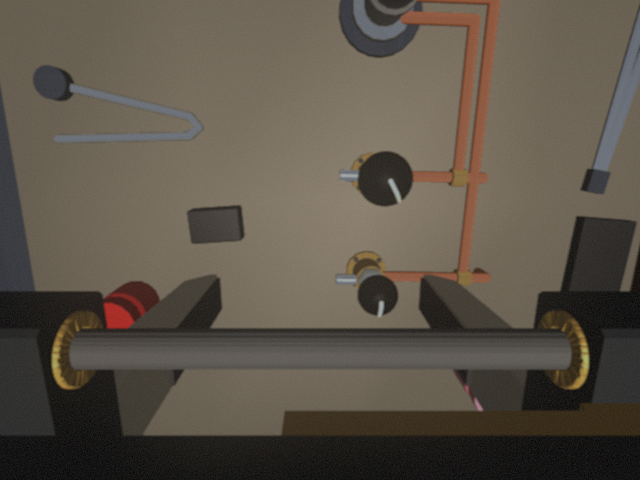

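```bash
python3 - <<'E'
from h import *
v=np.load("w6.npy");st=dict(tool_pos=v[:3],orientation=v[3:])
im=cv2.imread("pics/w6.png");g=cv2.cvtColor(im,cv2.COLOR_BGR2GRAY)
for nm,(u,v_,w,r) in dict(o2=(384,179,36,27),fu=(377,295,27,20)).items():
    s=(g[v_-w:v_+w+1,u-w:u+w+1]<45).astype(np.uint8)
    cs,_=cv2.findContours(s,0,2);c=max(cs,key=cv2.contourArea);h=cv2.convexHull(c)
    (cc,rr)=cv2.minEnclosingCircle(h);M=cv2.moments(h);ce=np.array([M['m10']/M['m00'],M['m01']/M['m00']])
    print(nm,np.array(cc)+[u-w,v_-w],rr,ce+[u-w,v_-w])
    for p in (ce,):
        print(onz("wrist",p+[u-w,v_-w],.066,st))
o=tri(ray("top",(333.7,248.9)),ray("side",(331.9,222.3)));f=tri(ray("top",(368.4,248.8)),ray("side",(354.3,198.2)))
print(o,f)
E
```

```text
o2 [385.11787033 178.40018845] 26.36488151550293 [385.07369013 178.29717133]
[0.58500586 0.0256649  0.066     ]
fu [377.484375 294.8125  ] 19.303298950195312 [377.45812585 294.66802475]
[ 0.58369202 -0.06520692  0.066     ]
(array([0.58137527, 0.02691133, 0.06352122]), np.float64(0.0006570354194710537)) (array([ 0.58048075, -0.06277201,  0.06384658]), np.float64(0.00021529837080278333))
```

Call:
send_rows([
  {"wx":0,"wy":0.025,"wz":0.09,"dx":1.6,"dy":1.5,"dz":-1.0,"fingers":0},
  {"wx":0,"wy":0,"wz":0.1,"dx":1.6,"dy":1.5,"dz":-1.5,"fingers":0},
  {"wx":0,"wy":0,"wz":0,"dx":1.6,"dy":1.6,"dz":-1.5,"fingers":0},
  {"wx":0,"wy":0,"wz":0,"dx":0,"dy":0,"dz":0,"fingers":0},
  {"wx":0,"wy":0,"wz":0,"dx":0,"dy":0,"dz":0,"fingers":0},
])

```text
t: 27.93
tool_pos: [0.5819, 0.0194, 0.1372]
orientation: [-1.995, -2.421, -0.011]
force: [0.2, 0.5, -0.2]
opening: 0.0929
```

```bash
python3 -c "
from h import *
im,st=grab('wrist','w7')
need(.5835,.026,.047,0.2,st)
"
```

```text
need cm [ 0.16  0.66 -9.02] w [-0.008  0.001  0.008] tilt 0.008 F [ 0.2  0.5 -0.2] op 0.0929 t 27.9
```

View pics/w7.png

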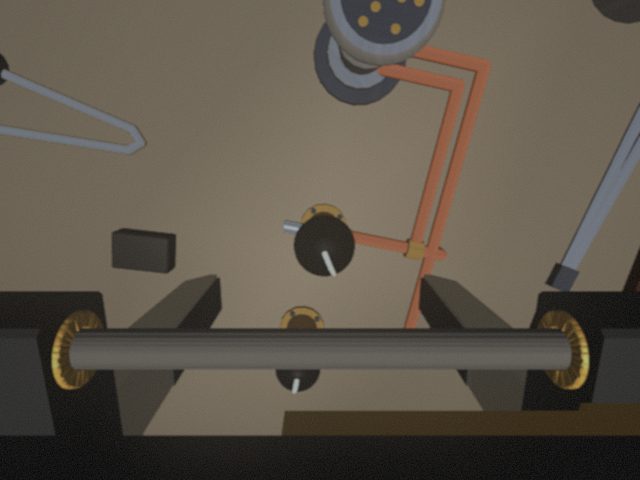

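```bash
python3 -c "
from h import *
st=robot.read_state();im=cv2.imread('pics/w7.png');g=cv2.cvtColor(im,cv2.COLOR_BGR2GRAY)
s=np.zeros_like(g);s[205:285,285:365]=g[205:285,285:365]<45
cs,_=cv2.findContours(s,0,2);c=cv2.convexHull(max(cs,key=cv2.contourArea));M=cv2.moments(c);p=(M['m10']/M['m00'],M['m01']/M['m00']);print(p,onz('wrist',p,.066,st))
# burner mouth
"
```

```text
(324.02241752642976, 244.99968156922682) [0.5839573  0.02527252 0.066     ]
```

Call:
send_rows([
  {"wx":0,"wy":0,"wz":0,"dx":0.2,"dy":0.6,"dz":-2,"fingers":0},
  {"wx":0,"wy":0,"wz":0,"dx":0,"dy":0.1,"dz":-2,"fingers":0},
  {"wx":0,"wy":0,"wz":0,"dx":0,"dy":0.1,"dz":-2,"fingers":0},
  {"wx":0,"wy":0,"wz":0,"dx":0,"dy":0,"dz":-1.5,"fingers":0},
  {"wx":0,"wy":0,"wz":0,"dx":0,"dy":0,"dz":-0.5,"fingers":0},
  {"wx":0,"wy":0,"wz":0,"dx":0,"dy":0,"dz":0,"fingers":0},
])

```text
t: 28.48
tool_pos: [0.5837, 0.02, 0.0616]
orientation: [2.014, 2.407, 0.017]
force: [0.3, 0.4, -0.1]
opening: 0.093
```

```bash
python3 -c "
from h import *
need(.584,.0253,.047,0.2)
"
```

```text
need cm [ 0.03  0.53 -1.46] w [-0.006  0.01   0.023] tilt 0.011 F [ 0.3  0.4 -0.1] op 0.093 t 28.5
```

Call:
send_rows([
  {"wx":0,"wy":0.01,"wz":0.02,"dx":0,"dy":0.5,"dz":-1,"fingers":0},
  {"wx":0,"wy":0,"wz":0,"dx":0,"dy":0.1,"dz":-0.5,"fingers":0},
  {"wx":0,"wy":0,"wz":0,"dx":0,"dy":0,"dz":-0.2,"fingers":50},
  {"wx":0,"wy":0,"wz":0,"dx":0,"dy":0,"dz":-0.1,"fingers":80},
])

```text
t: 28.82
tool_pos: [0.5856, 0.0247, 0.0466]
orientation: [-1.993, -2.428, -0.01]
force: [-0.6, -0.3, -0.1]
opening: 0.0837
```

```bash
python3 -c "
from h import *
need(.584,.0253,.047,0.2)
"
```

```text
need cm [-0.16  0.06  0.04] w [-0.005  0.004  0.004] tilt 0.007 F [-0.6 -0.3 -0.1] op 0.0837 t 28.8
```

Call:
send_rows([
  {"wx":0,"wy":0,"wz":0,"dx":-0.1,"dy":0.1,"dz":0,"fingers":255},
  {"wx":0,"wy":0,"wz":0,"dx":0,"dy":0,"dz":0,"fingers":255},
  {"wx":0,"wy":0,"wz":0,"dx":0,"dy":0,"dz":0,"fingers":255},
  {"wx":0,"wy":0,"wz":0,"dx":0,"dy":0,"dz":0,"fingers":255},
  {"wx":0,"wy":0,"wz":0,"dx":0,"dy":0,"dz":0,"fingers":255},
  {"wx":0,"wy":0,"wz":0,"dx":0,"dy":0,"dz":0,"fingers":255},
  {"wx":0,"wy":0,"wz":0,"dx":0,"dy":0,"dz":0,"fingers":255},
], newtons=32)

```text
t: 29.4
tool_pos: [0.5836, 0.0256, 0.0481]
orientation: [-1.991, -2.428, -0.007]
force: [-7.2, -1.3, 5.8]
opening: 0.039
```

```bash
python3 -c "
from h import *
need(.584,.0253,.047,0.2)
print(robot.read_state()['wrist_torque'])
"
```

```text
need cm [ 0.04 -0.03 -0.11] w [-0.004  0.001  0.003] tilt 0.005 F [-7.2 -1.3  5.8] op 0.039 t 29.4
[-0.30758361  1.20477849 -0.01921133]
```

Call:
send_rows([
  {"wx":0,"wy":0,"wz":-0.08,"dx":0,"dy":0,"dz":-0.1,"fingers":255},
  {"wx":0,"wy":0,"wz":-0.1,"dx":0,"dy":0,"dz":-0.1,"fingers":255},
  {"wx":0,"wy":0,"wz":-0.1,"dx":0,"dy":0,"dz":0,"fingers":255},
  {"wx":0,"wy":0,"wz":-0.1,"dx":0,"dy":0,"dz":0,"fingers":255},
  {"wx":0,"wy":0,"wz":-0.1,"dx":0,"dy":0,"dz":0,"fingers":255},
  {"wx":0,"wy":0,"wz":-0.1,"dx":0,"dy":0,"dz":0,"fingers":255},
])

```text
t: 29.9
tool_pos: [0.5838, 0.0255, 0.0482]
orientation: [2.622, 1.731, 0.007]
force: [0.2, -0.1, -0.4]
opening: 0.0392
```

```bash
python3 -c "
from h import *
need(.584,.0253,.047,0.2)
print(robot.read_state()['wrist_torque'])
im,st=grab('side','s8');cv2.imwrite('pics/s8c.png',cv2.resize(im[170:270,280:400],None,fx=5,fy=5,interpolation=cv2.INTER_CUBIC)[:,:,::-1])
"
```

```text
need cm [ 0.02 -0.02 -0.12] w [-0.004  0.003  0.604] tilt 0.005 F [ 0.2 -0.1 -0.4] op 0.0392 t 29.9
[0.02519152 0.10912382 0.13852718]
```

View pics/s8c.png

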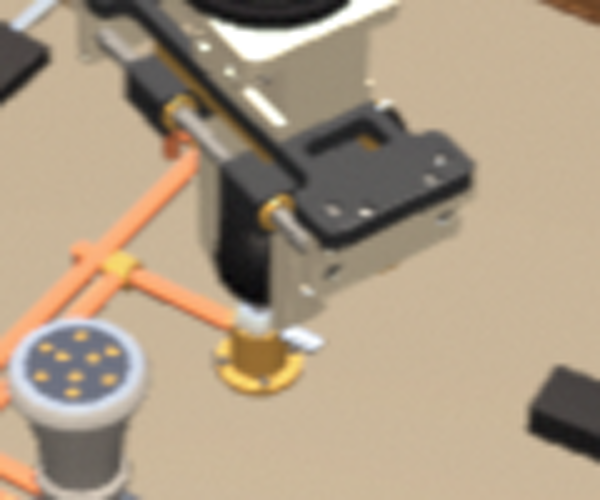

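Call:
send_rows([
  {"wx":0,"wy":0,"wz":-0.1,"dx":0,"dy":0,"dz":0,"fingers":255},
  {"wx":0,"wy":0,"wz":-0.1,"dx":0,"dy":0,"dz":0,"fingers":255},
  {"wx":0,"wy":0,"wz":-0.1,"dx":0,"dy":0,"dz":0,"fingers":255},
  {"wx":0,"wy":0,"wz":-0.1,"dx":0,"dy":0,"dz":0,"fingers":255},
  {"wx":0,"wy":0,"wz":-0.1,"dx":0,"dy":0,"dz":0,"fingers":255},
  {"wx":0,"wy":0,"wz":-0.1,"dx":0,"dy":0,"dz":0,"fingers":255},
  {"wx":0,"wy":0,"wz":-0.1,"dx":0,"dy":0,"dz":0,"fingers":255},
  {"wx":0,"wy":0,"wz":-0.1,"dx":0,"dy":0,"dz":0,"fingers":255},
  {"wx":0,"wy":0,"wz":-0.1,"dx":0,"dy":0,"dz":0,"fingers":255},
  {"wx":0,"wy":0,"wz":-0.1,"dx":0,"dy":0,"dz":0,"fingers":255},
  {"wx":0,"wy":0,"wz":-0.1,"dx":0,"dy":0,"dz":0,"fingers":255},
])

```text
t: 30.87
tool_pos: [0.5839, 0.0252, 0.0482]
orientation: [3.138, 0.063, 0.006]
force: [-0.8, -0.5, 0.6]
opening: 0.039
```

```bash
python3 -c "
from h import *
need(.584,.0253,.047,0.2)
s=robot.read_state();print(s['wrist_torque'],s['q'])
"
```

```text
need cm [ 0.01  0.01 -0.12] w [-0.002  0.005  1.731] tilt 0.005 F [-0.8 -0.5  0.6] op 0.039 t 30.9
[ 0.20038798 -0.0324659   0.18954126] [-0.04314481  0.23001987  1.69922521 -0.00246313  1.20832355  1.48826629]
```

Call:
send_rows([
  {"wx":0,"wy":0,"wz":-0.08,"dx":0,"dy":0,"dz":0,"fingers":255},
  {"wx":0,"wy":0,"wz":-0.08,"dx":0,"dy":0,"dz":0,"fingers":255},
])

```text
t: 31.03
tool_pos: [0.5839, 0.0251, 0.0482]
orientation: [3.133, -0.194, 0.006]
force: [-0.9, 0.2, -0.5]
opening: 0.0391
```

```bash
python3 -c "
from h import *
need(.584,.0253,.047,0.2)
s=robot.read_state();print(s['wrist_torque'])
"
```

```text
need cm [ 0.01  0.02 -0.12] w [-1.000e-03  5.000e-03  1.894e+00] tilt 0.005 F [-0.9  0.2 -0.5] op 0.0391 t 31.0
[ 0.23752498 -0.03940093  0.12762674]
```

Call:
send_rows([
  {"wx":0,"wy":0,"wz":-0.06,"dx":0,"dy":0,"dz":0,"fingers":255},
  {"wx":0,"wy":0,"wz":-0.06,"dx":0,"dy":0,"dz":0,"fingers":255},
])

```text
t: 31.2
tool_pos: [0.5839, 0.0251, 0.0482]
orientation: [3.115, -0.384, 0.005]
force: [-0.4, -0.2, 0.2]
opening: 0.0391
```

```bash
python3 -c "
from h import *
need(.584,.0253,.047,0.2)
s=robot.read_state();print(s['wrist_torque'])
"
```

```text
need cm [ 0.01  0.02 -0.12] w [-1.000e-03  5.000e-03  2.016e+00] tilt 0.005 F [-0.4 -0.2  0.2] op 0.0391 t 31.2
[0.22131341 0.00947808 0.16226448]
```

Call:
send_rows([
  {"wx":0,"wy":0,"wz":-0.06,"dx":0,"dy":0,"dz":0,"fingers":255},
  {"wx":0,"wy":0,"wz":-0.06,"dx":0,"dy":0,"dz":0,"fingers":255},
])

```text
t: 31.37
tool_pos: [0.5838, 0.0251, 0.0482]
orientation: [3.086, -0.571, 0.005]
force: [-0.2, -1.3, 0.2]
opening: 0.0391
```

```bash
python3 -c "
from h import *
need(.584,.0253,.047,0.2)
s=robot.read_state();print(s['wrist_torque'])
"
```

```text
need cm [ 0.02  0.02 -0.12] w [-1.000e-03  5.000e-03  2.137e+00] tilt 0.005 F [-0.2 -1.3  0.2] op 0.0391 t 31.4
[ 0.25993378 -0.03741413  0.14490261]
```

Call:
send_rows([
  {"wx":0,"wy":0,"wz":-0.05,"dx":0,"dy":0,"dz":0,"fingers":255},
  {"wx":0,"wy":0,"wz":-0.05,"dx":0,"dy":0,"dz":0,"fingers":255},
])

```text
t: 31.53
tool_pos: [0.584, 0.025, 0.0482]
orientation: [3.054, -0.722, 0.005]
force: [-3.8, 0.7, 3.8]
opening: 0.039
```

```bash
python3 -c "
from h import *
need(.584,.0253,.047,0.2)
s=robot.read_state();print(s['wrist_torque'])
"
```

```text
need cm [ 0.    0.03 -0.12] w [-0.     0.006  2.235] tilt 0.006 F [-3.8  0.7  3.8] op 0.039 t 31.5
[0.21384913 0.46352548 0.90226078]
```

Call:
send_rows([
  {"wx":0,"wy":0,"wz":-0.03,"dx":0,"dy":0,"dz":0,"fingers":255},
])

```text
t: 31.62
tool_pos: [0.5841, 0.0249, 0.0483]
orientation: [3.043, -0.766, 0.006]
force: [-5.4, 2.6, 0.8]
opening: 0.0388
```

```bash
python3 -c "
from h import *
need(.584,.0253,.047,0.2)
s=robot.read_state();print(s['wrist_torque'])
"
```

```text
need cm [-0.01  0.04 -0.13] w [-0.     0.007  2.264] tilt 0.007 F [-5.4  2.6  0.8] op 0.0388 t 31.6
[0.44616423 0.7210429  0.70538622]
```

Call:
send_rows([
  {"wx":0,"wy":0,"wz":0,"dx":0,"dy":0,"dz":0,"fingers":60},
  {"wx":0,"wy":0,"wz":0,"dx":0,"dy":0,"dz":0,"fingers":60},
  {"wx":0,"wy":0,"wz":0,"dx":0,"dy":0,"dz":0,"fingers":0},
  {"wx":0,"wy":0,"wz":0,"dx":0,"dy":0,"dz":0,"fingers":0},
  {"wx":0,"wy":0,"wz":0,"dx":0,"dy":0,"dz":3,"fingers":0},
  {"wx":0,"wy":0,"wz":0,"dx":0,"dy":0,"dz":4,"fingers":0},
  {"wx":0,"wy":0,"wz":0.12,"dx":0,"dy":0,"dz":3,"fingers":0},
  {"wx":0,"wy":0,"wz":0.12,"dx":0,"dy":-1,"dz":0,"fingers":0},
  {"wx":0,"wy":0,"wz":0.12,"dx":0,"dy":-1,"dz":0,"fingers":0},
  {"wx":0,"wy":0,"wz":0.12,"dx":0,"dy":-1,"dz":0,"fingers":0},
  {"wx":0,"wy":0,"wz":0.12,"dx":0,"dy":-1,"dz":0,"fingers":0},
  {"wx":0,"wy":0,"wz":0.12,"dx":0,"dy":-1,"dz":0,"fingers":0},
  {"wx":0,"wy":0,"wz":0.12,"dx":0,"dy":-1,"dz":0,"fingers":0},
  {"wx":0,"wy":0,"wz":0.12,"dx":0,"dy":-1,"dz":0,"fingers":0},
  {"wx":0,"wy":0,"wz":0.12,"dx":0,"dy":-1,"dz":0,"fingers":0},
  {"wx":0,"wy":0,"wz":0.12,"dx":0,"dy":-1,"dz":0,"fingers":0},
  {"wx":0,"wy":0,"wz":0.12,"dx":0,"dy":-1,"dz":0,"fingers":0},
  {"wx":0,"wy":0,"wz":0.12,"dx":0,"dy":0,"dz":0,"fingers":0},
])

```text
t: 33.12
tool_pos: [0.5825, -0.079, 0.1542]
orientation: [2.743, 1.518, 0.014]
force: [-0.2, -0.1, 0.3]
opening: 0.0928
```

Call:
send_rows([
  {"wx":0,"wy":0,"wz":0.12,"dx":0,"dy":0,"dz":0,"fingers":0},
  {"wx":0,"wy":0,"wz":0.12,"dx":0,"dy":0,"dz":0,"fingers":0},
  {"wx":0,"wy":0,"wz":0.12,"dx":0,"dy":0,"dz":0,"fingers":0},
  {"wx":0,"wy":0,"wz":0.12,"dx":0,"dy":0,"dz":0,"fingers":0},
  {"wx":0,"wy":0,"wz":0,"dx":0,"dy":0,"dz":0,"fingers":0},
  {"wx":0,"wy":0,"wz":0,"dx":0,"dy":0,"dz":0,"fingers":0},
])

```text
t: 33.62
tool_pos: [0.5821, -0.0805, 0.154]
orientation: [2.279, 2.157, 0.016]
force: [-0.7, -0.9, -0.6]
opening: 0.0928
```

```bash
python3 -c "
from h import *
im,st=grab('wrist','w9')
need(.5835,-.0648,.047,-0.1,st)
np.save('w9.npy',np.concatenate([st['tool_pos'],st['orientation']]))
"
```

```text
need cm [  0.14   1.57 -10.7 ] w [-0.004  0.01  -0.045] tilt 0.011 F [-0.7 -0.9 -0.6] op 0.0928 t 33.6
```

View pics/w9.png

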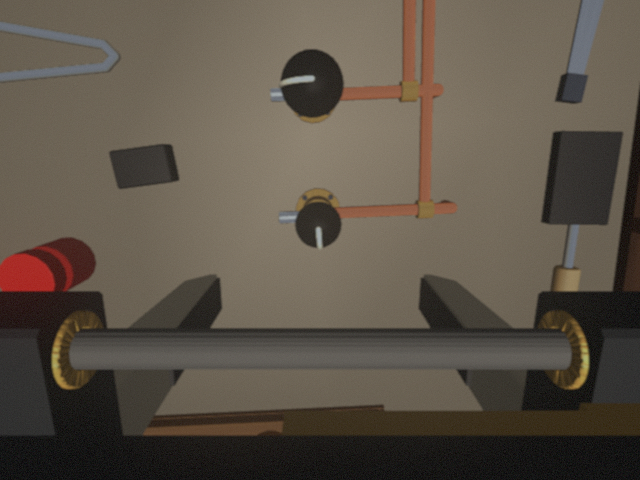

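```bash
cat >> h.py <<'E'
def ballline(im,n,st,c,r,box,thr=120):
    g=cv2.cvtColor(im,cv2.COLOR_RGB2GRAY);x0,x1,y0,y1=box
    dark=np.zeros_like(g);dark[y0:y1,x0:x1]=g[y0:y1,x0:x1]<45
    cs,_=cv2.findContours(dark,0,2);h=cv2.convexHull(max(cs,key=cv2.contourArea))
    M=cv2.moments(h);p=np.array([M['m10']/M['m00'],M['m01']/M['m00']]);print("ball px",p,"at .066:",onz(n,p,.066,st).round(4))
    c=onz(n,p,.066,st)
    k=np.zeros_like(g);cv2.fillConvexPoly(k,h,1);k=cv2.erode(k,np.ones((3,3)))
    vs,us=np.nonzero((k>0)&(g>thr));pts=[]
    for u,v in zip(us,vs):
        o,d=ray(n,(u,v),st);d=d/np.linalg.norm(d);b=(o-c)@d;q=(o-c)@(o-c)-r*r;D=b*b-q
        if D>0: pts.append(o+d*(-b-D**.5)-c)
    pts=np.array(pts);far=pts[np.hypot(pts[:,0],pts[:,1])>.4*r]
    ang=np.arctan2(far[:,1],far[:,0]);a=np.angle(np.exp(1j*(ang-np.pi)).mean())
    print("n",len(pts),"valve angle (0=front) ",round(float(a),3),"top z",pts[:,2].max().round(4))
E
python3 -c "
from h import *
v=np.load('w9.npy');st=dict(tool_pos=v[:3],orientation=v[3:]);im=cv2.imread('pics/w9.png')[:,:,::-1].copy()
ballline(im,'wrist',st,None,.02,(275,350,45,120))
ballline(im,'wrist',st,None,.016,(288,348,195,252))
v=np.load('w6.npy');st=dict(tool_pos=v[:3],orientation=v[3:]);im=cv2.imread('pics/w6.png')[:,:,::-1].copy()
ballline(im,'wrist',st,None,.02,(350,420,145,212))
"
```

```text
ball px [311.60841581  82.8979934 ] at .066: [0.5843 0.0264 0.066 ]
n 174 valve angle (0=front)  0.043 top z 0.02
ball px [329.49371069 237.23427673] at .066: [ 0.5907 -0.0744  0.066 ]Traceback (most recent call last):
  File "<string>", line 5, in <module>
    ballline(im,'wrist',st,None,.016,(288,348,195,252))
    ~~~~~~~~^^^^^^^^^^^^^^^^^^^^^^^^^^^^^^^^^^^^^^^^^^^
  File "h.py", line 55, in ballline
    pts=np.array(pts);far=pts[np.hypot(pts[:,0],pts[:,1])>.4*r]
                                       ~~~^^^^^
IndexError: too many indices for array: array is 1-dimensional, but 2 were indexed
```

```bash
python3 -c "
from h import *
v=np.load('w9.npy');st=dict(tool_pos=v[:3],orientation=v[3:]);im=cv2.imread('pics/w9.png')[:,:,::-1].copy()
g=cv2.cvtColor(im,cv2.COLOR_RGB2GRAY);print(g[222,290:350:4],g[200:250:4,310])
ballline(im,'wrist',st,None,.016,(294,344,199,249))
v=np.load('w6.npy');st=dict(tool_pos=v[:3],orientation=v[3:]);im=cv2.imread('pics/w6.png')[:,:,::-1].copy()
ballline(im,'wrist',st,None,.02,(350,420,145,212))
"; python3 -c "
import cv2;im=cv2.imread('pics/w9.png');cv2.imwrite('pics/w9c.png',cv2.resize(im[40:260,250:360],None,fx=2.7,fy=2.7,interpolation=cv2.INTER_CUBIC))"
```

```text
[119 108  44  46  46  48  51  52  50  45  47  48  43 111 116] [ 69  49  45  47  51  47  48  49  45  46  46  45 119]
ball px [329.49371069 237.23427673] at .066: [ 0.5907 -0.0744  0.066 ]Traceback (most recent call last):
  File "<string>", line 5, in <module>
    ballline(im,'wrist',st,None,.016,(294,344,199,249))
    ~~~~~~~~^^^^^^^^^^^^^^^^^^^^^^^^^^^^^^^^^^^^^^^^^^^
  File "h.py", line 55, in ballline
    pts=np.array(pts);far=pts[np.hypot(pts[:,0],pts[:,1])>.4*r]
                                       ~~~^^^^^
IndexError: too many indices for array: array is 1-dimensional, but 2 were indexed
```

View pics/w9c.png

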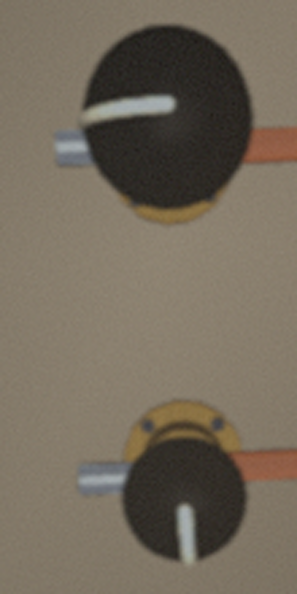

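```bash
sed -i 's/<45$/<66/; s/y0:y1,x0:x1\]<45/y0:y1,x0:x1]<66/' h.py; python3 -c "
from h import *
v=np.load('w9.npy');st=dict(tool_pos=v[:3],orientation=v[3:]);im=cv2.imread('pics/w9.png')[:,:,::-1].copy()
ballline(im,'wrist',st,None,.02,(275,350,45,120))
ballline(im,'wrist',st,None,.016,(292,345,203,252))
v=np.load('w6.npy');st=dict(tool_pos=v[:3],orientation=v[3:]);im=cv2.imread('pics/w6.png')[:,:,::-1].copy()
ballline(im,'wrist',st,None,.02,(350,420,145,212))
"
```

```text
ball px [311.61784226  83.05921696] at .066: [0.5843 0.0263 0.066 ]
n 178 valve angle (0=front)  0.034 top z 0.02
ball px [317.92923471 224.17440495] at .066: [ 0.5832 -0.0647  0.066 ]
n 99 valve angle (0=front)  1.585 top z 0.016
ball px [384.69855008 178.35700547] at .066: [0.5847 0.0257 0.066 ]
n 105 valve angle (0=front)  2.108 top z 0.02
```

Call:
send_rows([
  {"wx":0,"wy":0.01,"wz":0,"dx":0.1,"dy":1.6,"dz":-2,"fingers":0},
  {"wx":0,"wy":0,"wz":0,"dx":0,"dy":0.3,"dz":-3,"fingers":0},
  {"wx":0,"wy":0,"wz":0,"dx":0,"dy":0.1,"dz":-2.5,"fingers":0},
  {"wx":0,"wy":0,"wz":0,"dx":0,"dy":0.1,"dz":-1,"fingers":0},
  {"wx":0,"wy":0,"wz":0,"dx":0,"dy":0,"dz":0,"fingers":0},
])

```text
t: 34.08
tool_pos: [0.5852, -0.0592, 0.0695]
orientation: [2.298, 2.139, 0.01]
force: [-0.6, 0.6, -0.0]
opening: 0.0929
```

```bash
python3 -c "
from h import *
need(.5834,-.0648,.047,-.05)
"
```

```text
need cm [-0.18 -0.56 -2.25] w [-0.003  0.006  0.022] tilt 0.007 F [-0.6  0.6 -0. ] op 0.0929 t 34.1
```

Call:
send_rows([
  {"wx":0,"wy":0.005,"wz":0.02,"dx":-0.2,"dy":-0.6,"dz":-1.2,"fingers":0},
  {"wx":0,"wy":0,"wz":0,"dx":0,"dy":0,"dz":-0.8,"fingers":40},
  {"wx":0,"wy":0,"wz":0,"dx":0,"dy":0,"dz":-0.3,"fingers":80},
  {"wx":0,"wy":0,"wz":0,"dx":0,"dy":0,"dz":-0.1,"fingers":100},
  {"wx":0,"wy":0,"wz":0,"dx":0,"dy":0,"dz":0,"fingers":100},
])

```text
t: 34.5
tool_pos: [0.5851, -0.0656, 0.0484]
orientation: [2.285, 2.155, 0.007]
force: [0.6, -0.3, -0.4]
opening: 0.0708
```

```bash
python3 -c "
from h import *
need(.5834,-.0648,.047,-.05)
"
```

```text
need cm [-0.17  0.08 -0.14] w [-0.003  0.004  0.008] tilt 0.005 F [ 0.6 -0.3 -0.4] op 0.0708 t 34.5
```

Call:
send_rows([
  {"wx":0,"wy":0,"wz":0,"dx":-0.2,"dy":0.1,"dz":-0.2,"fingers":255},
  {"wx":0,"wy":0,"wz":0,"dx":0,"dy":0,"dz":0,"fingers":255},
  {"wx":0,"wy":0,"wz":0,"dx":0,"dy":0,"dz":0,"fingers":255},
  {"wx":0,"wy":0,"wz":0,"dx":0,"dy":0,"dz":0,"fingers":255},
  {"wx":0,"wy":0,"wz":0,"dx":0,"dy":0,"dz":0,"fingers":255},
  {"wx":0,"wy":0,"wz":0,"dx":0,"dy":0,"dz":0,"fingers":255},
  {"wx":0,"wy":0,"wz":0,"dx":0,"dy":0,"dz":0,"fingers":255},
  {"wx":0,"wy":0,"wz":0,"dx":0,"dy":0,"dz":0,"fingers":255},
], newtons=32)

```text
t: 35.17
tool_pos: [0.5825, -0.0644, 0.0496]
orientation: [2.286, 2.154, 0.006]
force: [0.8, -0.4, -1.8]
opening: 0.031
```

```bash
python3 -c "
from h import *
need(.5834,-.0648,.047,-.05)
"
```

```text
need cm [ 0.09 -0.04 -0.26] w [-0.002  0.003  0.01 ] tilt 0.004 F [ 0.8 -0.4 -1.8] op 0.031 t 35.2
```

Gripped. Turn clockwise, about 1.3 rad first.

Call:
send_rows([
  {"wx":0,"wy":0,"wz":-0.08,"dx":0,"dy":0,"dz":0,"fingers":255},
  {"wx":0,"wy":0,"wz":-0.1,"dx":0,"dy":0,"dz":0,"fingers":255},
  {"wx":0,"wy":0,"wz":-0.1,"dx":0,"dy":0,"dz":0,"fingers":255},
  {"wx":0,"wy":0,"wz":-0.1,"dx":0,"dy":0,"dz":0,"fingers":255},
  {"wx":0,"wy":0,"wz":-0.1,"dx":0,"dy":0,"dz":0,"fingers":255},
  {"wx":0,"wy":0,"wz":-0.1,"dx":0,"dy":0,"dz":0,"fingers":255},
  {"wx":0,"wy":0,"wz":-0.1,"dx":0,"dy":0,"dz":0,"fingers":255},
  {"wx":0,"wy":0,"wz":-0.1,"dx":0,"dy":0,"dz":0,"fingers":255},
  {"wx":0,"wy":0,"wz":-0.1,"dx":0,"dy":0,"dz":0,"fingers":255},
  {"wx":0,"wy":0,"wz":-0.1,"dx":0,"dy":0,"dz":0,"fingers":255},
  {"wx":0,"wy":0,"wz":-0.1,"dx":0,"dy":0,"dz":0,"fingers":255},
  {"wx":0,"wy":0,"wz":-0.1,"dx":0,"dy":0,"dz":0,"fingers":255},
  {"wx":0,"wy":0,"wz":-0.1,"dx":0,"dy":0,"dz":0,"fingers":255},
  {"wx":0,"wy":0,"wz":-0.1,"dx":0,"dy":0,"dz":0,"fingers":255},
])

```text
t: 36.33
tool_pos: [0.5828, -0.0648, 0.0496]
orientation: [3.136, 0.11, 0.002]
force: [-0.6, -1.1, 0.4]
opening: 0.031
```

```bash
python3 -c "
from h import *
need(.5834,-.0648,.047,-.05)
s=robot.read_state();print(s['wrist_torque'])
"
```

```text
need cm [ 0.06  0.   -0.26] w [0.002 0.004 1.451] tilt 0.004 F [-0.6 -1.1  0.4] op 0.031 t 36.3
[0.16520719 0.18668382 0.17110839]
```

Call:
send_rows([
  {"wx":0,"wy":0,"wz":-0.08,"dx":0,"dy":0,"dz":0,"fingers":255},
  {"wx":0,"wy":0,"wz":-0.08,"dx":0,"dy":0,"dz":0,"fingers":255},
])

```text
t: 36.5
tool_pos: [0.5828, -0.0649, 0.0496]
orientation: [3.134, -0.156, 0.002]
force: [-1.7, -0.9, 0.3]
opening: 0.031
```

```bash
python3 -c "
from h import *
need(.5834,-.0648,.047,-.05)
s=robot.read_state();print(s['wrist_torque'])
"
```

```text
need cm [ 0.06  0.01 -0.26] w [0.002 0.004 1.62 ] tilt 0.005 F [-1.7 -0.9  0.3] op 0.031 t 36.5
[0.21247546 0.13679629 0.30155087]
```

Call:
send_rows([
  {"wx":0,"wy":0,"wz":-0.05,"dx":0,"dy":0,"dz":0,"fingers":255},
  {"wx":0,"wy":0,"wz":-0.05,"dx":0,"dy":0,"dz":0,"fingers":255},
])

```text
t: 36.67
tool_pos: [0.5832, -0.065, 0.0497]
orientation: [3.121, -0.322, 0.003]
force: [4.3, -2.7, -1.8]
opening: 0.0309
```

```bash
python3 -c "
from h import *
need(.5834,-.0648,.047,-.05)
s=robot.read_state();print(s['wrist_torque'])
"
```

```text
need cm [ 0.02  0.02 -0.27] w [0.002 0.005 1.727] tilt 0.005 F [ 4.3 -2.7 -1.8] op 0.0309 t 36.7
[-0.16642886 -0.81445264  0.57029902]
```

Call:
send_rows([
  {"wx":0,"wy":0,"wz":0,"dx":0,"dy":0,"dz":0,"fingers":60},
  {"wx":0,"wy":0,"wz":0,"dx":0,"dy":0,"dz":0,"fingers":60},
  {"wx":0,"wy":0,"wz":0,"dx":0,"dy":0,"dz":0,"fingers":0},
  {"wx":0,"wy":0,"wz":0,"dx":0,"dy":0,"dz":0,"fingers":0},
  {"wx":0,"wy":0,"wz":0,"dx":0,"dy":0,"dz":3,"fingers":0},
  {"wx":0,"wy":0,"wz":0,"dx":0,"dy":0,"dz":4,"fingers":0},
  {"wx":0,"wy":0,"wz":0,"dx":0,"dy":0,"dz":4,"fingers":0},
  {"wx":0,"wy":0,"wz":0.1,"dx":-1.5,"dy":3,"dz":1.5,"fingers":0},
  {"wx":0,"wy":0,"wz":0,"dx":-1.5,"dy":3.4,"dz":0,"fingers":0},
  {"wx":0,"wy":0,"wz":0,"dx":-1.5,"dy":3.4,"dz":0,"fingers":0},
  {"wx":0,"wy":0,"wz":0,"dx":-1.5,"dy":3.4,"dz":0,"fingers":0},
  {"wx":0,"wy":0,"wz":0,"dx":-1.5,"dy":3.4,"dz":0,"fingers":0},
  {"wx":0,"wy":0,"wz":0,"dx":-1.5,"dy":3.4,"dz":0,"fingers":0},
  {"wx":0,"wy":0,"wz":0,"dx":-1.5,"dy":3.4,"dz":0,"fingers":0},
  {"wx":0,"wy":0,"wz":0,"dx":-1.5,"dy":3.4,"dz":0,"fingers":0},
  {"wx":0,"wy":0,"wz":0,"dx":-1.5,"dy":3.4,"dz":0,"fingers":0},
  {"wx":0,"wy":0,"wz":0,"dx":-1.5,"dy":3.4,"dz":0,"fingers":0},
  {"wx":0,"wy":0,"wz":0,"dx":0,"dy":0,"dz":0,"fingers":0},
  {"wx":0,"wy":0,"wz":0,"dx":0,"dy":0,"dz":0,"fingers":0},
])

```text
t: 38.25
tool_pos: [0.423, 0.2843, 0.1831]
orientation: [3.138, -0.137, 0.014]
force: [0.9, -0.8, -0.1]
opening: 0.0931
```

```bash
python3 -c "
from h import *
im,st=grab('wrist','w10')
need(.455,.285,.03,-np.pi/2,st)
np.save('w10.npy',np.concatenate([st['tool_pos'],st['orientation']]))
im,st=grab('top','t10')
for l in lids(im,'top',None,(200,500,180,350)):print(*l)
cv2.imwrite('pics/t10c.png',cv2.resize(im[200:320,260:420],None,fx=5,fy=5,interpolation=cv2.INTER_CUBIC)[:,:,::-1])
"
```

```text
need cm [  3.2    0.07 -15.31] w [0.001 0.009 0.088] tilt 0.009 F [ 0.9 -0.8 -0.1] op 0.0931 t 38.2
[245.9 183.9] [ 21   9 147] [0.7625 0.2579 0.056 ]
[459.6 243.5] [ 14  14 168] [ 0.5939 -0.3018  0.056 ]
[459.2 270.5] [ 15  14 178] [ 0.5226 -0.2958  0.056 ]
[463.4 292.2] [ 14  15 180] [ 0.4664 -0.3026  0.056 ]
[465.  315.9] [ 15  15 190] [ 0.4062 -0.3023  0.056 ]
```

View pics/w10.png

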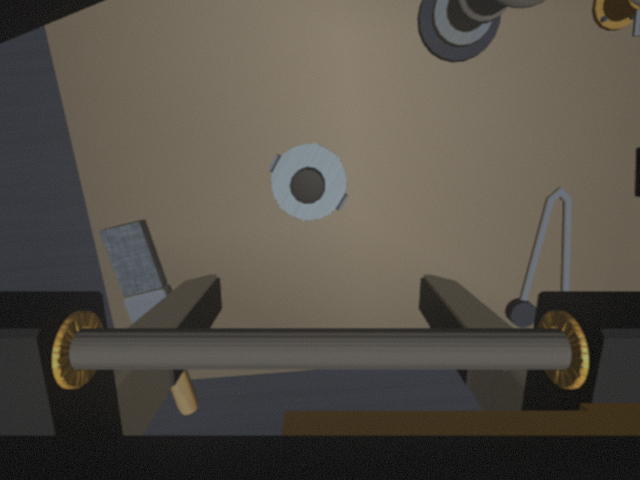

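View pics/t10c.png

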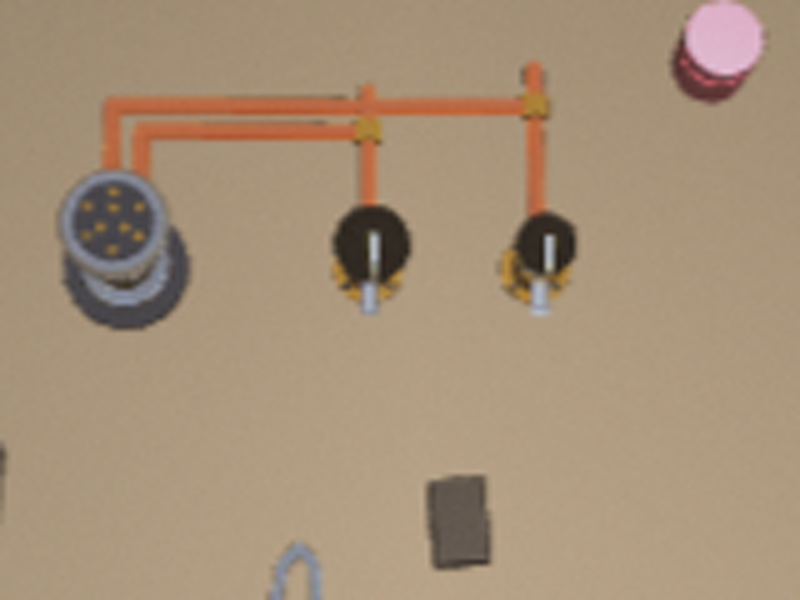

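```bash
python3 -c "
from h import *
im=cv2.imread('pics/t10.png');cv2.imwrite('pics/t10d.png',cv2.resize(im[200:400,380:560],None,fx=3,fy=3))
v=np.load('w10.npy');st=dict(tool_pos=v[:3],orientation=v[3:]);w=cv2.imread('pics/w10.png');hsv=cv2.cvtColor(w,cv2.COLOR_BGR2HSV);g=cv2.cvtColor(w,cv2.COLOR_BGR2GRAY)
m=((hsv[:,:,0]>85)&(hsv[:,:,0]<125)&(hsv[:,:,1]>12)&(hsv[:,:,2]>105)).astype(np.uint8);k=np.zeros_like(m);k[130:235,255:360]=1
m=cv2.morphologyEx(m*k,cv2.MORPH_OPEN,np.ones((9,9)));cs,_=cv2.findContours(m,0,2);h=cv2.convexHull(max(cs,key=cv2.contourArea));c,r=cv2.minEnclosingCircle(h)
M=cv2.moments(h);c=(M['m10']/M['m00'],M['m01']/M['m00']);print('disc',c,r,onz('wrist',c,.020,st))
d=np.zeros_like(m);d[160:210,280:335]=g[160:210,280:335]<80
cs,_=cv2.findContours(d,0,2);h=cv2.convexHull(max(cs,key=cv2.contourArea));c,r=cv2.minEnclosingCircle(h);print('grip',c,r,onz('wrist',c,.056,st))
"
```

```text
disc (308.42955366059766, 181.53529999231773) 38.28847885131836 [0.46410129 0.29096059 0.02      ]
grip (307.3333435058594, 184.6666717529297) 17.95064926147461 [0.46429798 0.2907365  0.056     ]
```

View pics/t10d.png

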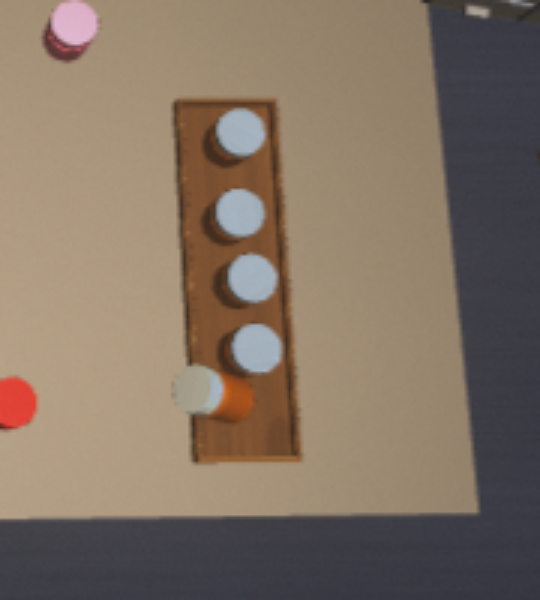

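```bash
python3 -c "
from h import *
im,st=grab('side','s11');cv2.imwrite('pics/s11c.png',cv2.resize(im[120:260,370:540],None,fx=4.5,fy=4.2,interpolation=cv2.INTER_CUBIC)[:,:,::-1])
im,st=grab('top','t11');cv2.imwrite('pics/t11c.png',cv2.resize(im[300:370,420:500],None,fx=8,fy=8,interpolation=cv2.INTER_CUBIC)[:,:,::-1])
"
```

```text
(no output)
```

View pics/s11c.png

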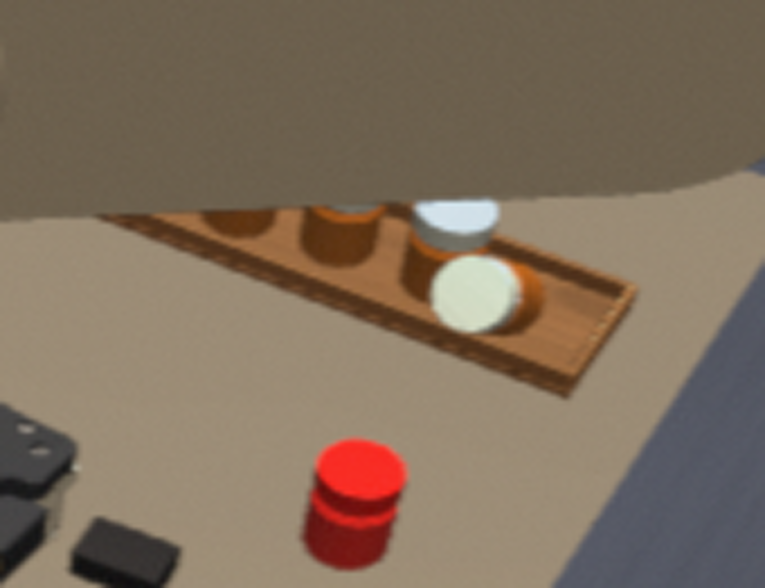

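View pics/t11c.png

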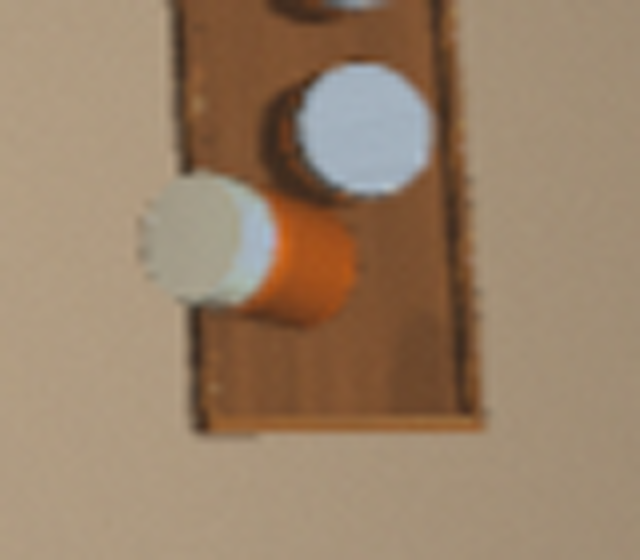

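```bash
python3 - <<'E'
from h import *
t=cv2.imread("pics/t11.png");s=cv2.imread("pics/s11.png")
for nm,im,b in(("top",t,(432,470,315,345)),("side",s,(460,495,170,205))):
    x0,x1,y0,y1=b;c=im[y0:y1,x0:x1].astype(int);hsv=cv2.cvtColor(im,cv2.COLOR_BGR2HSV)[y0:y1,x0:x1]
    m=((c[:,:,0]>135)&(hsv[:,:,1]<70)).astype(np.uint8) 
    print(nm)
    for i,ce,st in blobs(m,15): print(ce+[x0,y0],st)
    cs,_=cv2.findContours(m,0,1);k=max(cs,key=cv2.contourArea);print("ell",cv2.fitEllipse(k))
    o=((hsv[:,:,1]>200)&(hsv[:,:,2]>60)).astype(np.uint8)
    for i,ce,st in blobs(o,15): print(" orange",ce+[x0,y0],st)
E
python3 -c "
import cv2
s=cv2.imread('pics/s11.png');cv2.imwrite('pics/s11e.png',cv2.resize(s[165:215,445:505],None,fx=12,fy=12,interpolation=cv2.INTER_CUBIC))"
```

```text
top
[464.  318.6] [26  0 12  9 96]
[446.4 329.8] [  7   7  15  15 173]
ell ((14.36333179473877, 14.750815391540527), (13.489398956298828, 14.843766212463379), 34.12250518798828)
 orange [458.4 332.1] [ 20  10  12  15 102]
side
[471.9 172. ] [ 3  0 18  6 86]
[474.9 189.2] [  6  11  19  18 272]
ell ((14.877327919006348, 19.234153747558594), (16.74799156188965, 18.79340934753418), 61.66521453857422)
 orange [463.7 181.6] [ 1  7  8 10 38]
 orange [487.3 189.3] [25 13  5 14 34]
```

View pics/s11e.png

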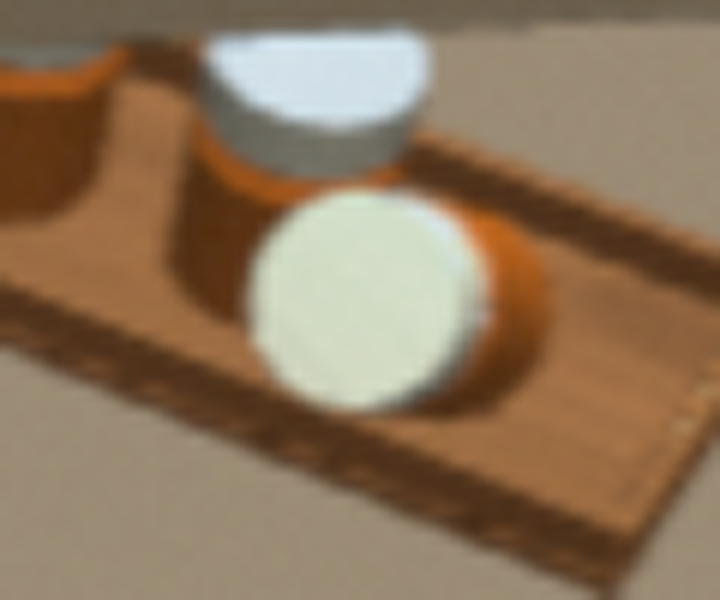

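```bash
python3 - <<'E'
from h import *
p,e=tri(ray("top",(443.75,330)),ray("side",(475,190)));print("lid face",p,e)
oT,_=ray("top",(0,0));oS,_=ray("side",(0,0))
vs=(oS-p)/np.linalg.norm(oS-p);vt=(oT-p)/np.linalg.norm(oT-p);print("to side",vs,"to top",vt, "angle between",np.degrees(np.arccos(vs@vt)))
for az in (60,75,90,105):
  for el in (20,30,35,40,45,50):
    a=np.array([np.cos(np.radians(az))*np.cos(np.radians(el)),np.sin(np.radians(az))*np.cos(np.radians(el)),np.sin(np.radians(el))])
    b=p-a*.056; print(az,el,"cosS %.2f cosT %.2f"%(a@vs,a@vt),"base c",b.round(3),"low z",round(b[2]-.021*np.cos(np.radians(el)),4), "px base top",proj("top",b).round(1),"side",proj("side",b).round(1))
E
```

```text
lid face [ 0.37220724 -0.24707931  0.05257478] 0.0007932480243745504
to side [-0.18398401  0.73994584  0.64701625] to top [-0.05628273  0.23306474  0.97083113] angle between 35.8107620070886
60 20 cosS 0.74 cosT 0.50 base c [ 0.346 -0.293  0.033] low z 0.0137 px base top [460.5 340.6] side [492.  189.4]
60 30 cosS 0.80 cosT 0.64 base c [ 0.348 -0.289  0.025] low z 0.0064 px base top [458.1 339.9] side [489.8 192.8]
60 35 cosS 0.82 cosT 0.70 base c [ 0.349 -0.287  0.02 ] low z 0.0033 px base top [456.8 339.5] side [488.6 194.4]
60 40 cosS 0.84 cosT 0.76 base c [ 0.351 -0.284  0.017] low z 0.0005 px base top [455.3 339. ] side [487.2 196. ]
60 45 cosS 0.85 cosT 0.81 base c [ 0.352 -0.281  0.013] low z -0.0019 px base top [453.8 338.4] side [485.7 197.6]
60 50 cosS 0.85 cosT 0.86 base c [ 0.354 -0.278  0.01 ] low z -0.0038 px base top [452.2 337.8] side [484.2 199.1]
75 20 cosS 0.85 cosT 0.53 base c [ 0.359 -0.298  0.033] low z 0.0137 px base top [462.2 335.5] side [487.8 186.1]
75 30 cosS 0.90 cosT 0.67 base c [ 0.36  -0.294  0.025] low z 0.0064 px base top [459.7 335.3] side [485.9 18
[... 1140 characters left out ...]
8 195.1]
105 20 cosS 0.94 cosT 0.56 base c [ 0.386 -0.298  0.033] low z 0.0137 px base top [461.4 324.7] side [476.8 181.8]
105 30 cosS 0.98 cosT 0.69 base c [ 0.385 -0.294  0.025] low z 0.0064 px base top [459.  325.4] side [475.9 185.8]
105 35 cosS 1.00 cosT 0.75 base c [ 0.384 -0.291  0.02 ] low z 0.0033 px base top [457.6 325.8] side [475.4 187.8]
105 40 cosS 1.00 cosT 0.81 base c [ 0.383 -0.289  0.017] low z 0.0005 px base top [456.1 326.2] side [474.9 189.8]
105 45 cosS 1.00 cosT 0.86 base c [ 0.382 -0.285  0.013] low z -0.0019 px base top [454.6 326.6] side [474.4 191.9]
105 50 cosS 0.99 cosT 0.90 base c [ 0.382 -0.282  0.01 ] low z -0.0038 px base top [452.9 327.1] side [473.9 193.9]
```

Call:
send_rows([
  {"wx":0,"wy":0,"wz":0.108,"dx":0.5,"dy":-3.6,"dz":0.5,"fingers":60},
  {"wx":0,"wy":0,"wz":0.108,"dx":0.3,"dy":-3.6,"dz":0,"fingers":60},
  {"wx":0,"wy":0,"wz":0.108,"dx":0,"dy":-3.6,"dz":0,"fingers":60},
  {"wx":0,"wy":0,"wz":0.108,"dx":0,"dy":-3.6,"dz":0,"fingers":60},
  {"wx":0,"wy":0,"wz":0.108,"dx":0,"dy":-3.6,"dz":0,"fingers":60},
  {"wx":0,"wy":0,"wz":0.108,"dx":0,"dy":-3.6,"dz":0,"fingers":60},
  {"wx":0,"wy":0,"wz":0.108,"dx":-0.5,"dy":-3.6,"dz":0,"fingers":60},
  {"wx":0,"wy":0,"wz":0.108,"dx":-0.5,"dy":-3.6,"dz":0,"fingers":60},
  {"wx":0,"wy":0,"wz":0.108,"dx":-0.5,"dy":-3.6,"dz":0,"fingers":60},
  {"wx":0,"wy":0,"wz":0.108,"dx":-0.7,"dy":-3.6,"dz":0,"fingers":60},
  {"wx":0,"wy":0,"wz":0.108,"dx":-0.8,"dy":-3.6,"dz":0,"fingers":60},
  {"wx":0,"wy":0,"wz":0.108,"dx":-0.8,"dy":-3.6,"dz":0,"fingers":60},
  {"wx":0,"wy":0,"wz":0.108,"dx":-0.8,"dy":-3.6,"dz":0,"fingers":60},
  {"wx":0,"wy":0,"wz":0.1,"dx":-0.8,"dy":-3,"dz":0,"fingers":60},
  {"wx":0,"wy":0,"wz":0,"dx":0,"dy":0,"dz":0,"fingers":60},
  {"wx":0,"wy":0,"wz":0,"dx":0,"dy":0,"dz":0,"fingers":60},
])

```text
t: 39.78
tool_pos: [0.376, -0.2196, 0.1892]
orientation: [2.468, 1.943, 0.013]
force: [0.4, 0.4, -0.1]
opening: 0.0712
```

```bash
python3 -c "
from h import *
im,st=grab('wrist','w12')
need(.374,-.228,.16,-.14,st)
np.save('w12.npy',np.concatenate([st['tool_pos'],st['orientation']]))
a,b=proj('wrist',(.372,-.247,.0526),st),proj('wrist',(.365,-.294,.023),st);print(a,b)
grab('top','t12')
"
```

```text
need cm [-0.2  -0.84 -2.92] w [-0.005  0.007  0.097] tilt 0.008 F [ 0.4  0.4 -0.1] op 0.0712 t 39.8
[321.07874209 264.28860625] [325.18785292 303.07020135]
```

View pics/w12.png

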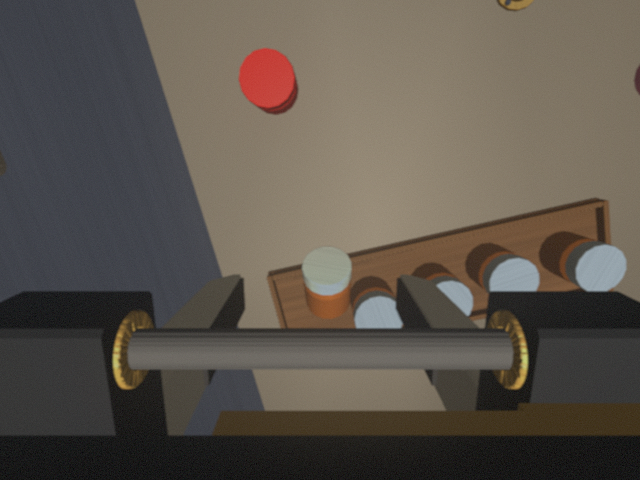

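```bash
python3 -c "
from h import *
v=np.load('w12.npy');st=dict(tool_pos=v[:3],orientation=v[3:])
print(onz('wrist',(327,269),.0526,st),onz('wrist',(328.5,301),.023,st))
w=cv2.imread('pics/w12.png');cv2.imwrite('pics/w12c.png',cv2.resize(w[230:330,270:420],None,fx=5,fy=5,interpolation=cv2.INTER_CUBIC))
"
```

```text
[ 0.37589068 -0.25221995  0.0526    ] [ 0.36853125 -0.29270454  0.023     ]
```

View pics/w12c.png

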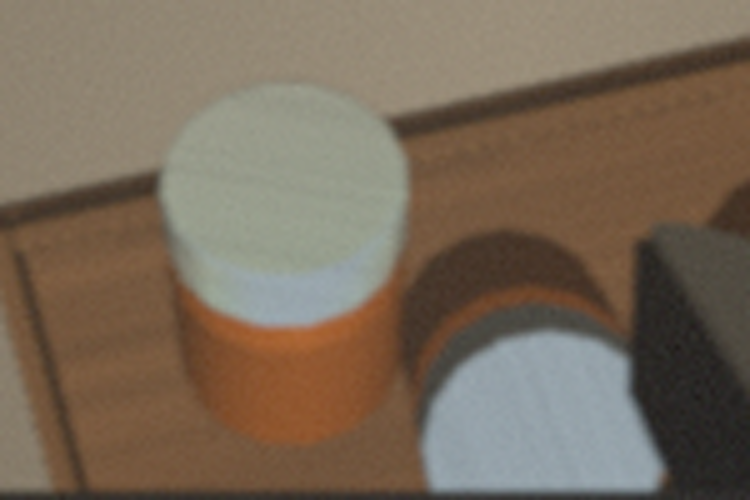

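Call:
send_rows([
  {"wx":-0.102,"wy":0.018,"wz":0.03,"dx":0,"dy":0,"dz":0,"fingers":60},
  {"wx":-0.102,"wy":0.018,"wz":0.02,"dx":0,"dy":0,"dz":0,"fingers":60},
  {"wx":-0.102,"wy":0.018,"wz":0,"dx":0.1,"dy":0,"dz":-1,"fingers":60},
  {"wx":-0.102,"wy":0.018,"wz":0,"dx":0.1,"dy":0,"dz":-2,"fingers":60},
  {"wx":-0.102,"wy":0.018,"wz":0,"dx":0.1,"dy":-0.5,"dz":-2,"fingers":60},
  {"wx":0,"wy":0,"wz":0,"dx":0,"dy":0,"dz":0,"fingers":60},
  {"wx":0,"wy":0,"wz":0,"dx":0,"dy":0,"dz":0,"fingers":60},
])

```text
t: 40.47
tool_pos: [0.3842, -0.22, 0.142]
orientation: [2.096, 1.737, -0.535]
force: [-0.4, -0.5, 0.8]
opening: 0.0713
```

```bash
cat >> h.py <<'E'
def needT(p,jaw,phi,st=None):
    # jaw yaw, tool tilted phi about jaw axis; body towards horizontal dir jaw+90deg
    st=st or robot.read_state()
    j=np.array([np.cos(jaw),np.sin(jaw),0]);h=np.array([-np.sin(jaw),np.cos(jaw),0])
    d=-h*np.sin(phi)-np.array([0,0,1])*np.cos(phi)
    M=np.stack([np.cross(j,d),j,d],1)
    w=R.from_matrix(M@R.from_rotvec(st["orientation"]).as_matrix().T).as_rotvec()
    print("need cm",((np.array(p)-st["tool_pos"])*100).round(2),"w",w.round(3),"d",d.round(3),"F",st["force"].round(1),"op",round(st["opening"],4),"t",round(st["t"],1))
E
python3 -c "
from h import *
im,st=grab('wrist','w13')
needT((.372,-.2697,.0288),-.17,.52,st)
print(st['q'])
"
```

```text
need cm [ -1.22  -4.97 -11.32] w [0.018 0.035 0.007] d [-0.084 -0.49  -0.868] F [-0.4 -0.5  0.8] op 0.0713 t 40.5
[-0.19888439 -0.31837915  2.14849086 -0.5518846   1.3043405   0.13459972]
```

View pics/w13.png

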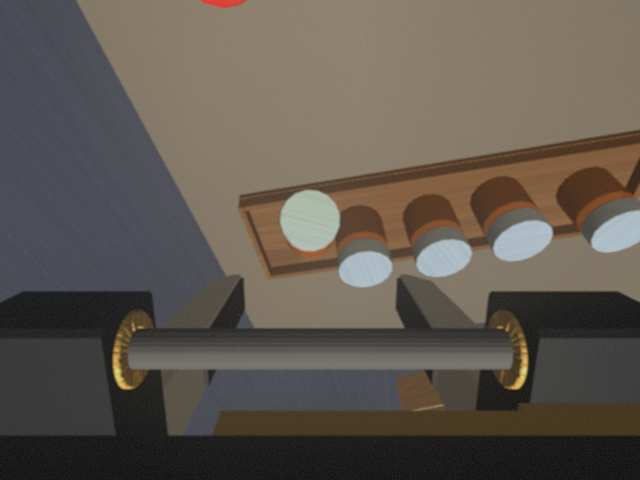

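```bash
python3 -c "
from h import *
st=robot.read_state()
print(onz('wrist',(310.5,221),.0526,st))
print(tri(ray('top',(443.75,330)),ray('wrist',(310.5,221),st)))
v=np.load('w12.npy');s2=dict(tool_pos=v[:3],orientation=v[3:])
print(tri(ray('wrist',(327,265.6),s2),ray('wrist',(310.5,221),st)))
"
```

```text
[ 0.37505018 -0.25290978  0.0526    ]
(array([ 0.37375447, -0.24650295,  0.05886619]), np.float64(0.0048425068606003496))
(array([ 0.3762167 , -0.24841757,  0.05792105]), np.float64(0.0007604991256473902))
```

Call:
send_rows([
  {"wx":0.015,"wy":0.03,"wz":0,"dx":-0.2,"dy":1.3,"dz":0,"fingers":60},
  {"wx":0,"wy":0,"wz":0,"dx":-0.2,"dy":-1.2,"dz":-2.2,"fingers":60},
  {"wx":0,"wy":0,"wz":0,"dx":-0.2,"dy":-1.2,"dz":-2.2,"fingers":60},
  {"wx":0,"wy":0,"wz":0,"dx":-0.1,"dy":-0.6,"dz":-1,"fingers":60},
  {"wx":0,"wy":0,"wz":0,"dx":0,"dy":0,"dz":0,"fingers":60},
])

```text
t: 40.93
tool_pos: [0.3816, -0.2385, 0.0948]
orientation: [2.124, 1.757, -0.534]
force: [-0.3, -0.0, 0.0]
opening: 0.0709
```

```bash
python3 -c "
from h import *
needT((.3714,-.2695,.031),-.17,.52)
"
```

```text
need cm [-1.02 -3.1  -6.38] w [-0.01   0.019  0.014] d [-0.084 -0.49  -0.868] F [-0.3 -0.   0. ] op 0.0709 t 40.9
```

Call:
send_rows([
  {"wx":-0.01,"wy":0.02,"wz":0.01,"dx":-0.5,"dy":-0.6,"dz":-2,"fingers":60},
  {"wx":0,"wy":0,"wz":0,"dx":-0.2,"dy":-1.1,"dz":-2,"fingers":60},
  {"wx":0,"wy":0,"wz":0,"dx":-0.1,"dy":-0.8,"dz":-1.4,"fingers":60},
  {"wx":0,"wy":0,"wz":0,"dx":0,"dy":-0.2,"dz":-0.3,"fingers":60},
  {"wx":0,"wy":0,"wz":0,"dx":0,"dy":0,"dz":0,"fingers":60},
])

```text
t: 41.35
tool_pos: [0.3785, -0.2707, 0.0463]
orientation: [2.122, 1.753, -0.545]
force: [-0.0, 0.5, -0.9]
opening: 0.071
```

```bash
python3 -c "
from h import *
needT((.3714,-.2695,.031),-.17,.52)
im,st=grab('wrist','w14')
im,st=grab('side','s14');cv2.imwrite('pics/s14c.png',cv2.resize(im[120:260,370:540],None,fx=4.5,fy=4.2,interpolation=cv2.INTER_CUBIC)[:,:,::-1])
"
```

```text
need cm [-0.71  0.12 -1.53] w [-0.004  0.014  0.016] d [-0.084 -0.49  -0.868] F [-0.   0.5 -0.9] op 0.071 t 41.4
```

View pics/w14.png

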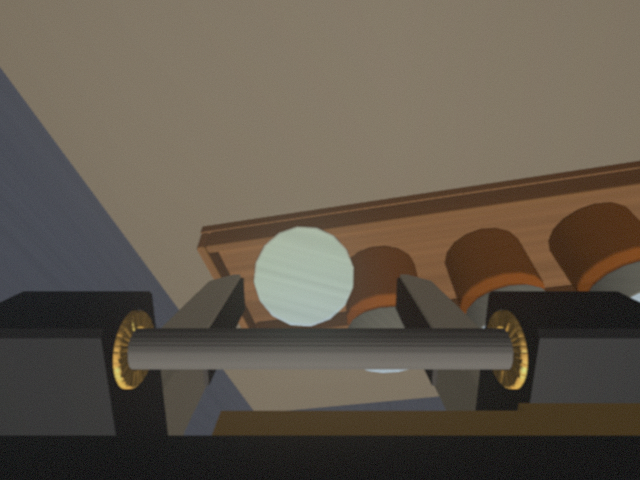

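View pics/s14c.png

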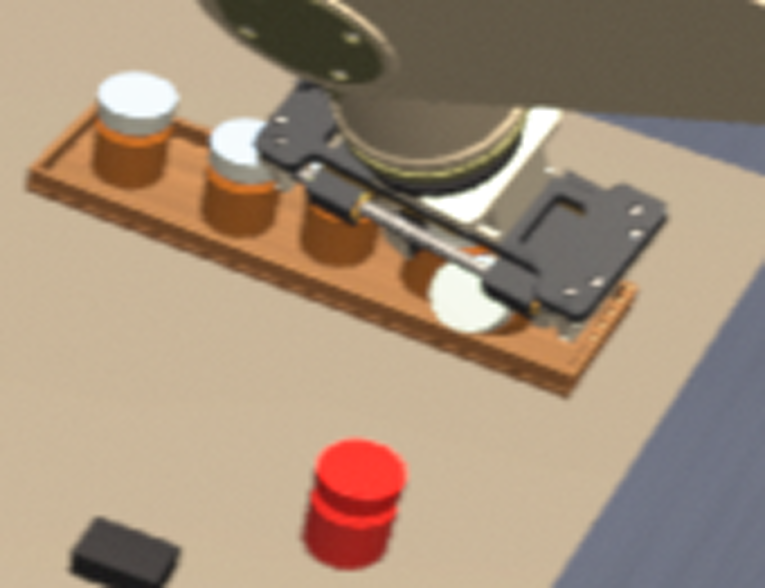

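Call:
send_rows([
  {"wx":0,"wy":0.01,"wz":0.01,"dx":-0.7,"dy":0.5,"dz":0,"fingers":80},
  {"wx":0,"wy":0,"wz":0,"dx":-0.1,"dy":0.1,"dz":-0.7,"fingers":90},
  {"wx":0,"wy":0,"wz":0,"dx":0,"dy":0,"dz":-0.6,"fingers":90},
])

```text
t: 41.7
tool_pos: [0.3737, -0.2644, 0.0381]
orientation: [2.109, 1.764, -0.548]
force: [0.1, 0.2, -0.0]
opening: 0.0611
```

```bash
python3 -c "
from h import *
needT((.3714,-.267,.033),-.17,.52)
im,st=grab('wrist','w15')
"
```

```text
need cm [-0.23 -0.26 -0.51] w [-0.001  0.011  0.005] d [-0.084 -0.49  -0.868] F [ 0.1  0.2 -0. ] op 0.0611 t 41.7
```

View pics/w15.png

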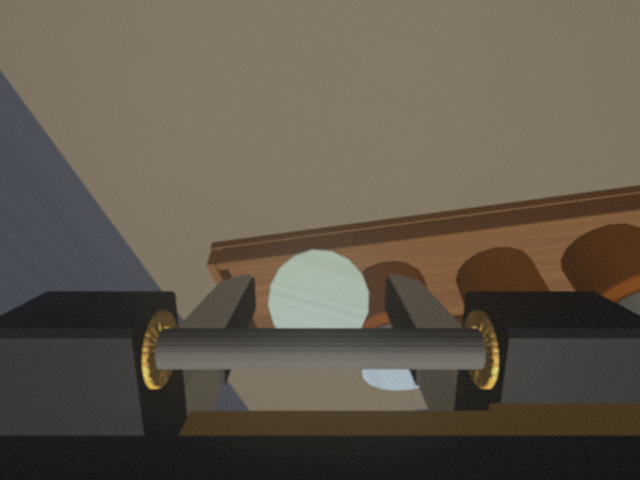

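Centred on the lid. Descend the last 5 mm and close.

Call:
send_rows([
  {"wx":0,"wy":0.01,"wz":0,"dx":-0.1,"dy":-0.2,"dz":-0.5,"fingers":100},
  {"wx":0,"wy":0,"wz":0,"dx":0,"dy":0,"dz":-0.2,"fingers":200},
  {"wx":0,"wy":0,"wz":0,"dx":0,"dy":0,"dz":-0.1,"fingers":200},
  {"wx":0,"wy":0,"wz":0,"dx":0,"dy":0,"dz":0,"fingers":200},
  {"wx":0,"wy":0,"wz":0,"dx":0,"dy":0,"dz":0,"fingers":200},
  {"wx":0,"wy":0,"wz":0,"dx":0,"dy":0,"dz":0,"fingers":200},
], newtons=25)

```text
t: 42.25
tool_pos: [0.3717, -0.2655, 0.0271]
orientation: [2.109, 1.774, -0.563]
force: [-0.6, 0.3, 1.0]
opening: 0.0418
```

```bash
python3 -c "
from h import *
needT((.3714,-.267,.033),-.17,.52)
im,st=grab('wrist','w16')
"
```

```text
need cm [-0.03 -0.15  0.59] w [-0.002 -0.004  0.003] d [-0.084 -0.49  -0.868] F [-0.6  0.3  1. ] op 0.0418 t 42.2
```

View pics/w16.png

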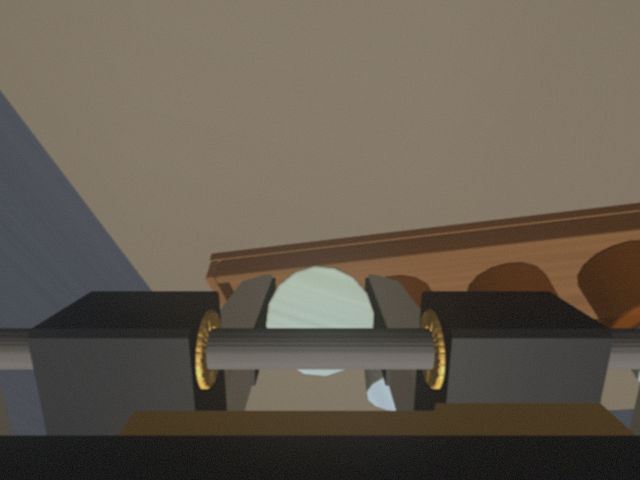

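Call:
send_rows([
  {"wx":0,"wy":0,"wz":0,"dx":0,"dy":0,"dz":2,"fingers":200},
  {"wx":0,"wy":0,"wz":0,"dx":0,"dy":0.5,"dz":3.5,"fingers":200},
  {"wx":0,"wy":0,"wz":0,"dx":0,"dy":1,"dz":3.5,"fingers":200},
  {"wx":0.111,"wy":-0.019,"wz":0,"dx":0.8,"dy":1.2,"dz":0.5,"fingers":200},
  {"wx":0.111,"wy":-0.019,"wz":0,"dx":0.8,"dy":1.2,"dz":0,"fingers":200},
  {"wx":0.111,"wy":-0.019,"wz":0,"dx":0.8,"dy":1.2,"dz":0,"fingers":200},
  {"wx":0.111,"wy":-0.019,"wz":0,"dx":0.8,"dy":1.2,"dz":0,"fingers":200},
  {"wx":0.111,"wy":-0.019,"wz":0,"dx":0.8,"dy":1.2,"dz":0,"fingers":200},
  {"wx":0.111,"wy":-0.019,"wz":0,"dx":0.8,"dy":1.2,"dz":0,"fingers":200},
  {"wx":0.111,"wy":-0.019,"wz":0,"dx":0.8,"dy":1.2,"dz":0,"fingers":200},
  {"wx":0.111,"wy":-0.019,"wz":0,"dx":0.8,"dy":1.2,"dz":0,"fingers":200},
  {"wx":0.111,"wy":-0.019,"wz":0,"dx":0.8,"dy":1.2,"dz":0,"fingers":200},
  {"wx":0,"wy":0,"wz":0,"dx":0.8,"dy":0.5,"dz":0,"fingers":200},
  {"wx":0,"wy":0,"wz":0,"dx":0,"dy":0,"dz":0,"fingers":200},
])

```text
t: 43.47
tool_pos: [0.458, -0.1324, 0.1309]
orientation: [-2.091, -1.783, -0.597]
force: [0.5, -0.1, -0.1]
opening: 0.042
```

```bash
python3 -c "
from h import *
needT((.45,-.14,.05),-.17,-.49)
im,st=grab('side','s17');u,v=proj('side',st['tool_pos']).astype(int);print(u,v);cv2.imwrite('pics/s17c.png',cv2.resize(im[v-80:v+70,u-100:u+100],None,fx=4,fy=4,interpolation=cv2.INTER_CUBIC)[:,:,::-1])
"
```

```text
need cm [-0.8  -0.76 -8.09] w [-0.044  0.029 -0.006] d [ 0.08   0.464 -0.882] F [ 0.5 -0.1 -0.1] op 0.042 t 43.5
422 177
```

View pics/s17c.png

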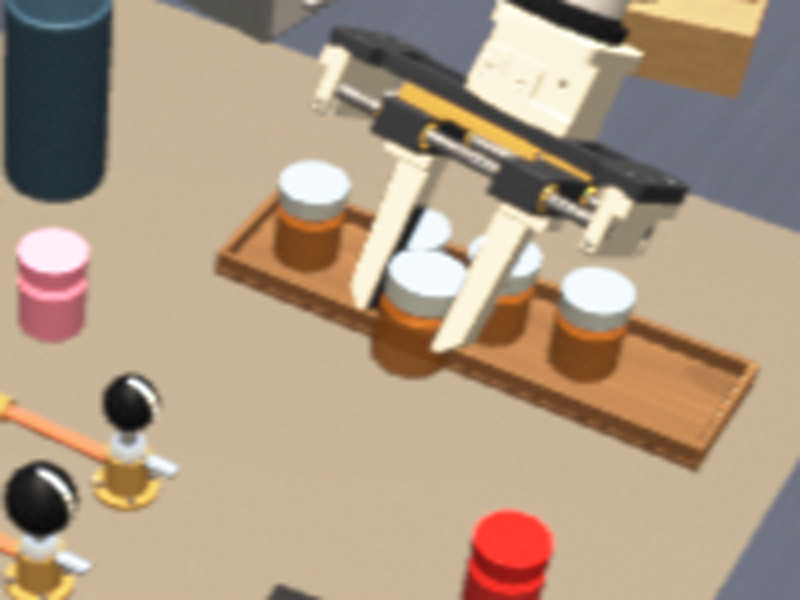

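Call:
send_rows([
  {"wx":-0.07,"wy":0.01,"wz":0,"dx":0,"dy":0,"dz":-1.5,"fingers":200},
  {"wx":0,"wy":0,"wz":0,"dx":0,"dy":0,"dz":-3,"fingers":200},
  {"wx":0,"wy":0,"wz":0,"dx":0,"dy":0,"dz":-2.5,"fingers":200},
  {"wx":0,"wy":0,"wz":0,"dx":0,"dy":0,"dz":-1,"fingers":200},
  {"wx":0,"wy":0,"wz":0,"dx":0,"dy":0,"dz":-0.2,"fingers":200},
  {"wx":0,"wy":0,"wz":0,"dx":0,"dy":0,"dz":0,"fingers":200},
])

```text
t: 44.02
tool_pos: [0.4583, -0.133, 0.05]
orientation: [-2.142, -1.851, -0.509]
force: [0.2, 0.3, -1.0]
opening: 0.0415
```

```bash
python3 -c "
from h import *
needT((.45,-.14,.03),-.17,-.49)
im,st=grab('side','s18');u,v=proj('side',st['tool_pos']).astype(int);print(u,v);cv2.imwrite('pics/s18c.png',cv2.resize(im[v-60:v+60,u-80:u+80],None,fx=5,fy=5,interpolation=cv2.INTER_CUBIC)[:,:,::-1])
"
```

```text
need cm [-0.83 -0.7  -2.  ] w [ 0.052  0.021 -0.018] d [ 0.08   0.464 -0.882] F [ 0.2  0.3 -1. ] op 0.0415 t 44.0
418 205
```

View pics/s18c.png

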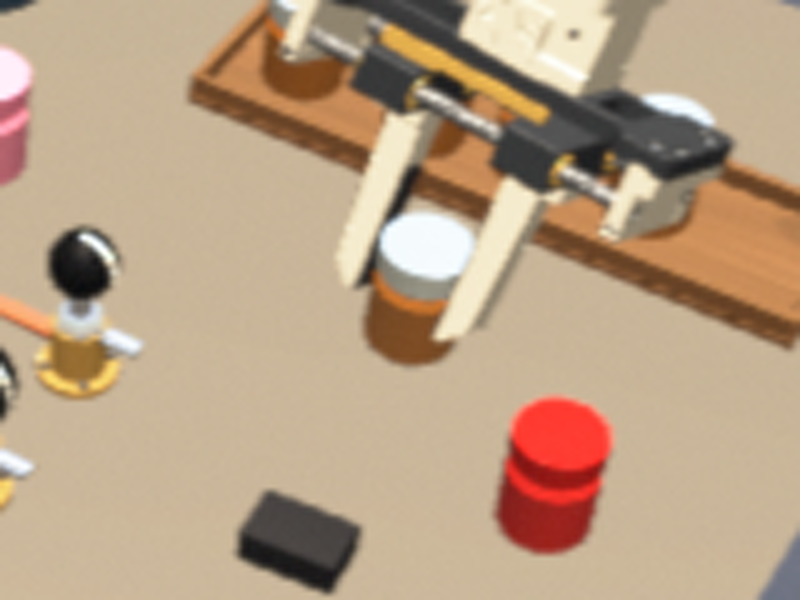

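Call:
send_rows([
  {"wx":0,"wy":0,"wz":0,"dx":0,"dy":0,"dz":-0.8,"fingers":200},
  {"wx":0,"wy":0,"wz":0,"dx":0,"dy":0,"dz":-0.5,"fingers":200},
  {"wx":0,"wy":0,"wz":0,"dx":0,"dy":0,"dz":-0.3,"fingers":200},
  {"wx":0,"wy":0,"wz":0,"dx":0,"dy":0,"dz":-0.2,"fingers":200},
])

```text
t: 44.4
tool_pos: [0.4612, -0.1353, 0.0353]
orientation: [-2.146, -1.859, -0.511]
force: [-0.4, 0.3, -0.6]
opening: 0.0416
```

Call:
send_rows([
  {"wx":0,"wy":0,"wz":0,"dx":0,"dy":0,"dz":-0.2,"fingers":200},
  {"wx":0,"wy":0,"wz":0,"dx":0,"dy":0,"dz":-0.1,"fingers":200},
])

```text
t: 44.57
tool_pos: [0.4614, -0.1358, 0.0321]
orientation: [-2.147, -1.859, -0.512]
force: [0.9, -0.0, -0.7]
opening: 0.0416
```

Call:
send_rows([
  {"wx":0,"wy":0,"wz":0,"dx":0,"dy":0,"dz":-0.2,"fingers":200},
  {"wx":0,"wy":0,"wz":0,"dx":0,"dy":0,"dz":-0.2,"fingers":200},
])

```text
t: 44.73
tool_pos: [0.4616, -0.1361, 0.028]
orientation: [-2.148, -1.859, -0.512]
force: [-0.6, 0.3, -0.9]
opening: 0.0417
```

Call:
send_rows([
  {"wx":0,"wy":0,"wz":0,"dx":0,"dy":0,"dz":-0.2,"fingers":200},
  {"wx":0,"wy":0,"wz":0,"dx":0,"dy":0,"dz":-0.2,"fingers":200},
])

```text
t: 44.9
tool_pos: [0.4624, -0.1362, 0.0252]
orientation: [-2.147, -1.859, -0.514]
force: [-3.9, 0.2, 23.2]
opening: 0.0412
```

```bash
python3 -c "
from h import *
needT((.45,-.14,.03),-.17,-.49)
im,st=grab('side','s19');u,v=proj('side',st['tool_pos']).astype(int);print(u,v);cv2.imwrite('pics/s19c.png',cv2.resize(im[v-60:v+60,u-80:u+80],None,fx=5,fy=5,interpolation=cv2.INTER_CUBIC)[:,:,::-1])
"
```

```text
need cm [-1.24 -0.38  0.48] w [ 0.058  0.029 -0.017] d [ 0.08   0.464 -0.882] F [-3.9  0.2 23.2] op 0.0412 t 44.9
415 211
```

View pics/s19c.png

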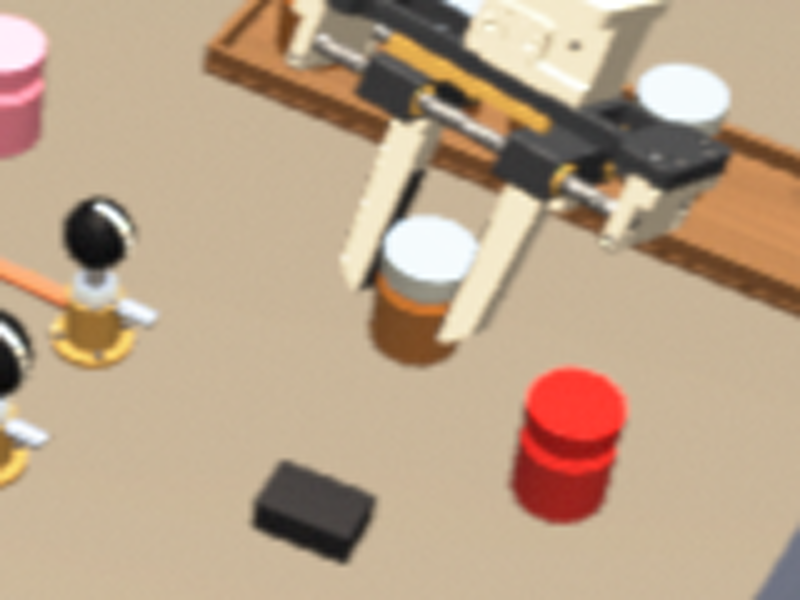

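Call:
send_rows([
  {"wx":0,"wy":0,"wz":0,"dx":0,"dy":0,"dz":0.1,"fingers":200},
  {"wx":0,"wy":0,"wz":0,"dx":0,"dy":0,"dz":0,"fingers":50},
  {"wx":0,"wy":0,"wz":0,"dx":0,"dy":0,"dz":0,"fingers":50},
  {"wx":0,"wy":0,"wz":0,"dx":0,"dy":0,"dz":0,"fingers":50},
  {"wx":0,"wy":0,"wz":0,"dx":0,"dy":0,"dz":0,"fingers":50},
  {"wx":0,"wy":0,"wz":0,"dx":-0.2,"dy":-1,"dz":2,"fingers":50},
  {"wx":0,"wy":0,"wz":0,"dx":-0.2,"dy":-1.4,"dz":3,"fingers":50},
  {"wx":0,"wy":0,"wz":0,"dx":-0.2,"dy":-1.4,"dz":3,"fingers":50},
  {"wx":-0.09,"wy":0,"wz":0.04,"dx":0,"dy":0,"dz":1,"fingers":50},
  {"wx":-0.1,"wy":0.02,"wz":0.04,"dx":0,"dy":0,"dz":1,"fingers":50},
  {"wx":-0.1,"wy":0.02,"wz":0.04,"dx":0,"dy":0,"dz":1,"fingers":50},
  {"wx":-0.1,"wy":0.02,"wz":0.04,"dx":0,"dy":0,"dz":0,"fingers":50},
  {"wx":-0.1,"wy":0.02,"wz":0,"dx":0,"dy":0,"dz":0,"fingers":50},
  {"wx":0,"wy":0,"wz":0,"dx":0,"dy":0,"dz":0,"fingers":50},
])

```text
t: 46.12
tool_pos: [0.4552, -0.1779, 0.1419]
orientation: [2.175, 2.209, -0.1]
force: [0.8, 1.1, 0.4]
opening: 0.0744
```

```bash
python3 -c "
from h import *
need(.462,-.125,.024,0)
im,st=grab('wrist','w20')
for l in lids(im,'wrist',st,(150,500,0,330)):print(*l)
im,st=grab('side','s20');cv2.imwrite('pics/s20c.png',cv2.resize(im[130:270,330:530],None,fx=4,fy=4,interpolation=cv2.INTER_CUBIC)[:,:,::-1])
"
```

```text
need cm [  0.68   5.29 -11.79] w [ 0.074 -0.017 -0.015] tilt 0.076 F [0.8 1.1 0.4] op 0.0744 t 46.1
[487.3  63.4] [ 25  14 319] [ 0.5526 -0.0673  0.056 ]
[333.1 193.2] [  61   61 2942] [ 0.4628 -0.1469  0.056 ]
```

View pics/w20.png

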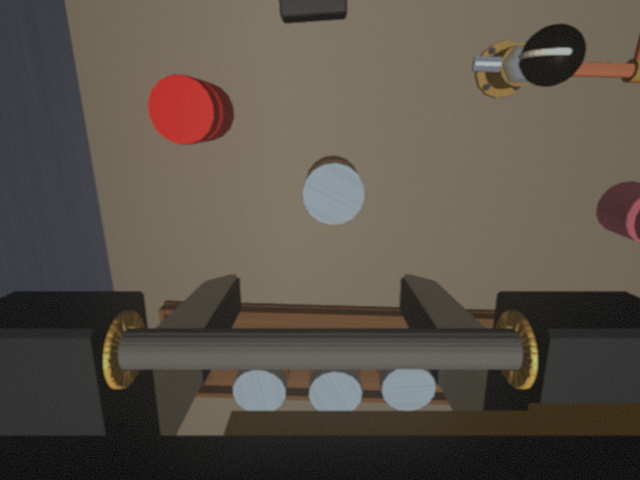

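View pics/s20c.png

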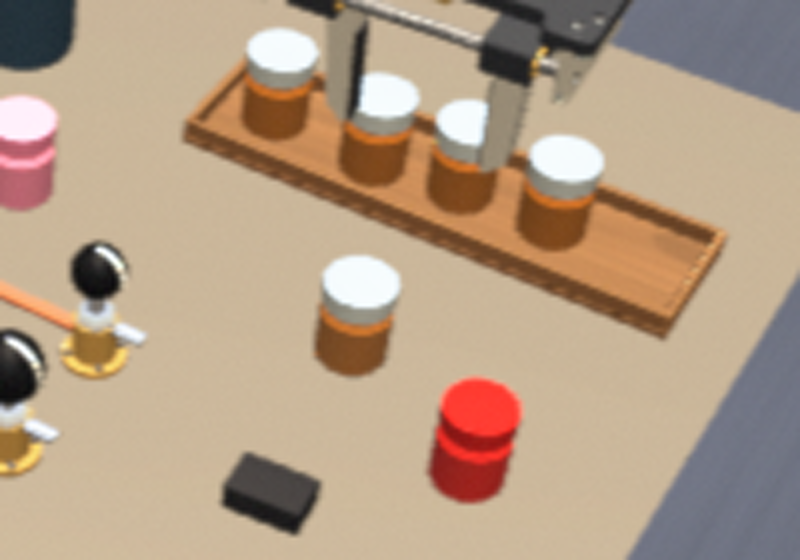

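Call:
send_rows([
  {"wx":0.07,"wy":-0.015,"wz":-0.01,"dx":0.7,"dy":2.5,"dz":-1,"fingers":60},
  {"wx":0,"wy":0,"wz":0,"dx":0,"dy":0.7,"dz":-2,"fingers":60},
  {"wx":0,"wy":0,"wz":0,"dx":0,"dy":0,"dz":-1,"fingers":60},
  {"wx":0,"wy":0,"wz":0,"dx":0,"dy":0,"dz":0,"fingers":60},
])

```text
t: 46.55
tool_pos: [0.461, -0.1473, 0.0992]
orientation: [-2.213, -2.212, -0.016]
force: [-0.6, -1.1, -1.1]
opening: 0.071
```

```bash
python3 -c "
from h import *
need(.4625,-.147,.023,0)
im,st=grab('wrist','w21')
for l in lids(im,'wrist',st,(150,500,0,330)):print(*l)
im,st=grab('top','t21')
for l in lids(im,'top',None,(370,500,200,380)):print(*l)
"
```

```text
need cm [ 0.15  0.03 -7.62] w [-0.016 -0.002  0.   ] tilt 0.016 F [-0.6 -1.1 -1.1] op 0.071 t 46.5
[488.3 120.4] [ 26  15 290] [ 0.5519 -0.0659  0.056 ]
[321.7 265.9] [  70   67 3696] [ 0.4627 -0.1472  0.056 ]
```

Call:
send_rows([
  {"wx":-0.015,"wy":0,"wz":0,"dx":0.1,"dy":0,"dz":-2,"fingers":60},
  {"wx":0,"wy":0,"wz":0,"dx":0,"dy":0.1,"dz":-3,"fingers":60},
  {"wx":0,"wy":0,"wz":0,"dx":0,"dy":0.1,"dz":-1.5,"fingers":60},
  {"wx":0,"wy":0,"wz":0,"dx":0,"dy":0,"dz":-0.5,"fingers":60},
  {"wx":0,"wy":0,"wz":0,"dx":0,"dy":0,"dz":-0.2,"fingers":60},
])

```text
t: 47.07
tool_pos: [0.466, -0.1516, 0.0324]
orientation: [2.222, 2.21, 0.004]
force: [0.3, 0.5, 0.7]
opening: 0.0715
```

```bash
python3 -c "
from h import *
need(.4625,-.147,.023,0)
"
```

```text
need cm [-0.35  0.46 -0.94] w [0.004 0.007 0.005] tilt 0.008 F [0.3 0.5 0.7] op 0.0715 t 47.1
```

Call:
send_rows([
  {"wx":0,"wy":0,"wz":0,"dx":-0.3,"dy":0.5,"dz":-0.8,"fingers":60},
  {"wx":0,"wy":0,"wz":0,"dx":0,"dy":0,"dz":-0.2,"fingers":200},
  {"wx":0,"wy":0,"wz":0,"dx":0,"dy":0,"dz":-0.1,"fingers":200},
  {"wx":0,"wy":0,"wz":0,"dx":0,"dy":0,"dz":-0.1,"fingers":200},
  {"wx":0,"wy":0,"wz":0,"dx":0,"dy":0,"dz":0,"fingers":200},
  {"wx":0,"wy":0,"wz":0,"dx":0,"dy":0,"dz":0,"fingers":200},
  {"wx":0,"wy":0,"wz":0,"dx":0,"dy":0,"dz":0,"fingers":200},
  {"wx":0,"wy":0,"wz":0,"dx":0,"dy":0,"dz":0,"fingers":200},
], newtons=20)

```text
t: 47.73
tool_pos: [0.4657, -0.1484, 0.0244]
orientation: [2.219, 2.205, 0.008]
force: [0.2, 1.0, -1.0]
opening: 0.0418
```

```bash
python3 -c "
from h import *
print(robot.read_state()['tool_pos']);need(.350,-.302,.13,-np.pi/2)
"
```

```text
[ 0.46572969 -0.14840373  0.02436158]
need cm [-11.57 -15.36  10.56] w [ 0.015  0.005 -1.564] tilt 0.016 F [ 0.2  1.  -1. ] op 0.0418 t 47.7
```

Call:
send_rows([
  {"wx":0,"wy":0,"wz":0,"dx":0,"dy":0,"dz":3,"fingers":200},
  {"wx":0,"wy":0,"wz":0,"dx":0,"dy":0,"dz":4,"fingers":200},
  {"wx":0,"wy":0,"wz":0,"dx":0,"dy":0,"dz":4,"fingers":200},
  {"wx":0,"wy":0,"wz":-0.115,"dx":-0.85,"dy":-1.1,"dz":0,"fingers":200},
  {"wx":0,"wy":0,"wz":-0.115,"dx":-0.85,"dy":-1.1,"dz":0,"fingers":200},
  {"wx":0,"wy":0,"wz":-0.115,"dx":-0.85,"dy":-1.1,"dz":0,"fingers":200},
  {"wx":0,"wy":0,"wz":-0.115,"dx":-0.85,"dy":-1.1,"dz":0,"fingers":200},
  {"wx":0,"wy":0,"wz":-0.115,"dx":-0.85,"dy":-1.1,"dz":0,"fingers":200},
  {"wx":0,"wy":0,"wz":-0.115,"dx":-0.85,"dy":-1.1,"dz":0,"fingers":200},
  {"wx":0,"wy":0,"wz":-0.115,"dx":-0.85,"dy":-1.1,"dz":0,"fingers":200},
  {"wx":0,"wy":0,"wz":-0.115,"dx":-0.85,"dy":-1.1,"dz":0,"fingers":200},
  {"wx":0,"wy":0,"wz":-0.115,"dx":-0.85,"dy":-1.1,"dz":0,"fingers":200},
  {"wx":0,"wy":0,"wz":-0.115,"dx":-0.85,"dy":-1.1,"dz":0,"fingers":200},
  {"wx":0,"wy":0,"wz":-0.115,"dx":-0.85,"dy":-1.1,"dz":0,"fingers":200},
  {"wx":0,"wy":0,"wz":-0.115,"dx":-0.85,"dy":-1.1,"dz":0,"fingers":200},
  {"wx":0,"wy":0,"wz":-0.115,"dx":-0.85,"dy":-1.1,"dz":0,"fingers":200},
  {"wx":0,"wy":0,"wz":0,"dx":0,"dy":0,"dz":0,"fingers":200},
])

```text
t: 49.15
tool_pos: [0.3489, -0.2961, 0.142]
orientation: [3.123, -0.002, -0.002]
force: [-0.1, -0.5, -1.5]
opening: 0.0416
```

```bash
python3 -c "
from h import *
need(.348,-.302,.0295,-np.pi/2)
"
```

```text
need cm [ -0.09  -0.59 -11.25] w [ 0.018 -0.001  0.001] tilt 0.018 F [-0.1 -0.5 -1.5] op 0.0416 t 49.1
```

Call:
send_rows([
  {"wx":0.018,"wy":0,"wz":0,"dx":-0.2,"dy":-0.5,"dz":-2,"fingers":200},
  {"wx":0,"wy":0,"wz":0,"dx":-0.2,"dy":0,"dz":-3,"fingers":200},
  {"wx":0,"wy":0,"wz":0,"dx":0,"dy":0,"dz":-2,"fingers":200},
  {"wx":0,"wy":0,"wz":0,"dx":0,"dy":0,"dz":0,"fingers":200},
  {"wx":0,"wy":0,"wz":0,"dx":0,"dy":0,"dz":0,"fingers":200},
])

```text
t: 49.57
tool_pos: [0.3465, -0.3019, 0.0725]
orientation: [3.139, 0.014, 0.005]
force: [0.5, 0.8, 0.7]
opening: 0.0417
```

```bash
python3 -c "
from h import *
need(.348,-.302,.0295,-np.pi/2)
"
```

```text
need cm [ 0.15 -0.01 -4.3 ] w [ 0.003  0.003 -0.009] tilt 0.004 F [0.5 0.8 0.7] op 0.0417 t 49.6
```

Call:
send_rows([
  {"wx":0,"wy":0,"wz":0,"dx":0,"dy":0,"dz":-2,"fingers":200},
  {"wx":0,"wy":0,"wz":0,"dx":0,"dy":0,"dz":-1.4,"fingers":200},
  {"wx":0,"wy":0,"wz":0,"dx":0,"dy":0,"dz":-0.6,"fingers":200},
  {"wx":0,"wy":0,"wz":0,"dx":-0.1,"dy":0,"dz":-0.3,"fingers":200},
  {"wx":0,"wy":0,"wz":0,"dx":-0.1,"dy":0,"dz":-0.2,"fingers":200},
  {"wx":0,"wy":0,"wz":0,"dx":-0.1,"dy":0,"dz":-0.1,"fingers":200},
])

```text
t: 50.07
tool_pos: [0.3481, -0.3038, 0.0327]
orientation: [3.133, 0.028, 0.015]
force: [0.2, -0.5, -1.7]
opening: 0.0418
```

```bash
python3 -c "
from h import *
need(.348,-.302,.0295,-np.pi/2)
"
```

```text
need cm [-0.01  0.18 -0.32] w [ 0.008  0.01  -0.018] tilt 0.013 F [ 0.2 -0.5 -1.7] op 0.0418 t 50.1
```

Call:
send_rows([
  {"wx":0,"wy":0,"wz":0,"dx":-0.1,"dy":0,"dz":-0.3,"fingers":200},
  {"wx":0,"wy":0,"wz":0,"dx":-0.1,"dy":0,"dz":-0.2,"fingers":200},
  {"wx":0,"wy":0,"wz":0,"dx":-0.1,"dy":0,"dz":-0.1,"fingers":60},
  {"wx":0,"wy":0,"wz":0,"dx":0,"dy":0,"dz":0,"fingers":60},
  {"wx":0,"wy":0,"wz":0,"dx":0,"dy":0,"dz":0,"fingers":60},
  {"wx":0,"wy":0,"wz":0,"dx":0,"dy":0,"dz":0,"fingers":60},
  {"wx":0,"wy":0,"wz":0,"dx":0,"dy":0,"dz":0,"fingers":60},
  {"wx":0,"wy":0,"wz":0,"dx":0,"dy":0,"dz":3,"fingers":60},
  {"wx":0,"wy":0,"wz":0,"dx":0,"dy":0,"dz":4,"fingers":60},
  {"wx":0,"wy":0,"wz":0,"dx":0,"dy":0,"dz":4,"fingers":60},
  {"wx":0,"wy":0,"wz":0,"dx":0,"dy":3.5,"dz":2,"fingers":0},
  {"wx":0,"wy":0,"wz":0,"dx":0.5,"dy":3.5,"dz":0,"fingers":0},
  {"wx":0,"wy":0,"wz":0,"dx":0.5,"dy":3.5,"dz":0,"fingers":0},
  {"wx":0,"wy":0,"wz":0,"dx":0.5,"dy":3.5,"dz":0,"fingers":0},
  {"wx":0,"wy":0,"wz":0,"dx":0.5,"dy":3.5,"dz":0,"fingers":0},
  {"wx":0,"wy":0,"wz":0,"dx":0.5,"dy":3.5,"dz":0,"fingers":0},
  {"wx":0,"wy":0,"wz":0,"dx":0.5,"dy":3.5,"dz":0,"fingers":0},
  {"wx":0,"wy":0,"wz":0,"dx":0.5,"dy":3.5,"dz":0,"fingers":0},
])

```text
t: 51.57
tool_pos: [0.3798, -0.0192, 0.1691]
orientation: [3.127, 0.008, 0.033]
force: [0.9, 0.1, 0.6]
opening: 0.0929
```

```bash
python3 -c "
from h import *
im,st=grab('top','t22');print(st['tool_pos'])
for l in lids(im,'top',None,(200,500,200,380)):print(*l)
"
```

```text
[ 0.379768   -0.01924717  0.16905614]
[459.6 243.6] [ 14  14 169] [ 0.5936 -0.3018  0.056 ]
[459.2 270.5] [ 15  14 177] [ 0.5226 -0.2958  0.056 ]
[463.4 292.2] [ 14  15 179] [ 0.4664 -0.3026  0.056 ]
[233.8 299.7] [ 24  24 321] [0.4533 0.2823 0.056 ]
[465.1 315.8] [ 15  15 193] [ 0.4065 -0.3026  0.056 ]
[467.6 340.1] [ 16  15 199] [ 0.346  -0.3045  0.056 ]
```

View pics/t22.png

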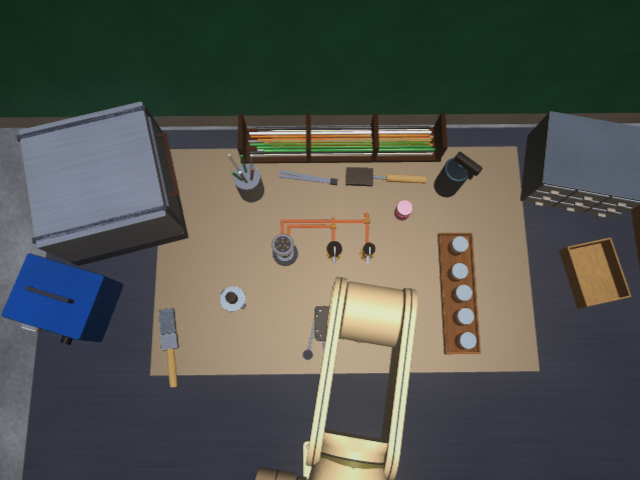

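Call:
send_rows([
  {"wx":0,"wy":0,"wz":0,"dx":0.6,"dy":3.6,"dz":0,"fingers":0},
  {"wx":0,"wy":0,"wz":0,"dx":0.6,"dy":3.6,"dz":0,"fingers":0},
  {"wx":0,"wy":0,"wz":0,"dx":0.6,"dy":3.6,"dz":0,"fingers":0},
  {"wx":0,"wy":0,"wz":0,"dx":0.6,"dy":3.6,"dz":0,"fingers":0},
  {"wx":0,"wy":0,"wz":0,"dx":0.6,"dy":3.6,"dz":0,"fingers":0},
  {"wx":0,"wy":0,"wz":0,"dx":0.6,"dy":3.6,"dz":0,"fingers":0},
  {"wx":0,"wy":0,"wz":0,"dx":0.6,"dy":3.6,"dz":0,"fingers":0},
  {"wx":0,"wy":0,"wz":0,"dx":0.5,"dy":3.6,"dz":-1,"fingers":0},
  {"wx":0.01,"wy":0.02,"wz":0,"dx":0,"dy":1,"dz":-1,"fingers":0},
  {"wx":0,"wy":0,"wz":0,"dx":0,"dy":0,"dz":0,"fingers":0},
  {"wx":0,"wy":0,"wz":0,"dx":0,"dy":0,"dz":0,"fingers":0},
])

```text
t: 52.53
tool_pos: [0.4283, 0.2992, 0.151]
orientation: [-3.141, -0.021, -0.015]
force: [0.9, -0.2, 0.2]
opening: 0.0929
```

```bash
cat >> h.py <<'E'
def cap(st,name,box,gb):
    w=cv2.imread(f'pics/{name}.png');hsv=cv2.cvtColor(w,cv2.COLOR_BGR2HSV);g=cv2.cvtColor(w,cv2.COLOR_BGR2GRAY)
    m=((hsv[:,:,0]>80)&(hsv[:,:,0]<130)&(hsv[:,:,1]>10)&(hsv[:,:,2]>100)).astype(np.uint8);k=np.zeros_like(m);x0,x1,y0,y1=box;k[y0:y1,x0:x1]=1
    m=cv2.morphologyEx(m*k,cv2.MORPH_OPEN,np.ones((11,11)));cs,_=cv2.findContours(m,0,2);h=cv2.convexHull(max(cs,key=cv2.contourArea));c,r=cv2.minEnclosingCircle(h)
    M=cv2.moments(h);c=(M['m10']/M['m00'],M['m01']/M['m00']);print('disc',np.round(c,1),round(r,1),onz('wrist',c,.020,st).round(4))
    x0,x1,y0,y1=gb;d=np.zeros_like(m);d[y0:y1,x0:x1]=g[y0:y1,x0:x1]<80
    cs,_=cv2.findContours(d,0,2);h=cv2.convexHull(max(cs,key=cv2.contourArea));c,r=cv2.minEnclosingCircle(h);print('grip',np.round(c,1),round(r,1),onz('wrist',c,.056,st).round(4))
E
python3 -c "
from h import *
im,st=grab('wrist','w23')
need(.464,.291,.025,-np.pi/2,st)
np.save('w23.npy',np.concatenate([st['tool_pos'],st['orientation']]))
"
```

```text
need cm [  3.57  -0.82 -12.6 ] w [-0.     0.01  -0.014] tilt 0.01 F [ 0.9 -0.2  0.2] op 0.0929 t 52.5
```

View pics/w23.png

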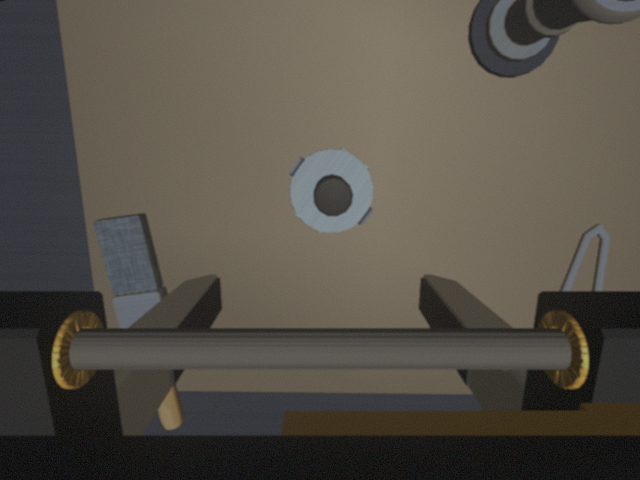

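```bash
python3 -c "
from h import *
v=np.load('w23.npy');st=dict(tool_pos=v[:3],orientation=v[3:])
cap(st,'w23',(280,385,140,245),(305,360,168,222))
im=cv2.imread('pics/t22.png');g=cv2.cvtColor(im,cv2.COLOR_BGR2GRAY);m=np.zeros_like(g);m[288:310,222:244]=g[288:310,222:244]<60
for b in blobs(m,10): print(b[1],onz('top',b[1],.045))
"
```

```text
disc [331.2 190.5] 42.4 [0.4641 0.291  0.02  ]
grip [331.9 195.1] 20.3 [0.4644 0.2915 0.056 ]
[228.  296.3] [0.46345857 0.29912612 0.045     ]
[234.  299.8] [0.45431843 0.28353852 0.045     ]
```

Call:
send_rows([
  {"wx":0,"wy":0.01,"wz":-0.015,"dx":2.5,"dy":-0.8,"dz":-2,"fingers":0},
  {"wx":0,"wy":0,"wz":0,"dx":1,"dy":0,"dz":-3,"fingers":0},
  {"wx":0,"wy":0,"wz":0,"dx":0,"dy":0,"dz":-3,"fingers":0},
  {"wx":0,"wy":0,"wz":0,"dx":0,"dy":0,"dz":-1,"fingers":0},
  {"wx":0,"wy":0,"wz":0,"dx":0,"dy":0,"dz":0,"fingers":0},
])

```text
t: 53.0
tool_pos: [0.4684, 0.2851, 0.0649]
orientation: [-3.139, 0.012, -0.016]
force: [0.3, 0.2, 0.2]
opening: 0.0932
```

```bash
python3 -c "
from h import *
need(.4642,.2912,.025,-np.pi/2)
"
```

```text
need cm [-0.42  0.61 -3.99] w [-0.002  0.01   0.008] tilt 0.01 F [0.3 0.2 0.2] op 0.0932 t 53.0
```

Call:
send_rows([
  {"wx":0,"wy":0.01,"wz":0.008,"dx":-0.4,"dy":0.6,"dz":-1.5,"fingers":0},
  {"wx":0,"wy":0,"wz":0,"dx":0,"dy":0.1,"dz":-1.2,"fingers":40},
  {"wx":0,"wy":0,"wz":0,"dx":0,"dy":0,"dz":-0.5,"fingers":80},
  {"wx":0,"wy":0,"wz":0,"dx":0,"dy":0,"dz":-0.2,"fingers":100},
  {"wx":0,"wy":0,"wz":0,"dx":0,"dy":0,"dz":0,"fingers":120},
])

```text
t: 53.42
tool_pos: [0.467, 0.2902, 0.0359]
orientation: [-3.138, 0.004, -0.009]
force: [0.5, -0.1, -0.5]
opening: 0.0708
```

```bash
python3 -c "
from h import *
need(.4642,.2912,.025,-np.pi/2)
"
```

```text
need cm [-0.28  0.1  -1.09] w [-0.003  0.006  0.003] tilt 0.007 F [ 0.5 -0.1 -0.5] op 0.0708 t 53.4
```

Call:
send_rows([
  {"wx":0,"wy":0,"wz":0,"dx":-0.3,"dy":0.1,"dz":-0.8,"fingers":120},
  {"wx":0,"wy":0,"wz":0,"dx":0,"dy":0,"dz":-0.2,"fingers":120},
  {"wx":0,"wy":0,"wz":0,"dx":0,"dy":0,"dz":-0.1,"fingers":120},
])

```text
t: 53.67
tool_pos: [0.4656, 0.292, 0.0271]
orientation: [-3.136, 0.005, -0.016]
force: [-0.1, -0.2, 0.3]
opening: 0.0517
```

```bash
python3 -c "
from h import *
need(.4642,.2912,.025,-np.pi/2)
"
```

```text
need cm [-0.14 -0.08 -0.21] w [-0.005  0.01   0.003] tilt 0.011 F [-0.1 -0.2  0.3] op 0.0517 t 53.7
```

Call:
send_rows([
  {"wx":-0.005,"wy":0.01,"wz":0,"dx":-0.1,"dy":-0.1,"dz":-0.1,"fingers":255},
  {"wx":0,"wy":0,"wz":0,"dx":0,"dy":0,"dz":0,"fingers":255},
  {"wx":0,"wy":0,"wz":0,"dx":0,"dy":0,"dz":0,"fingers":255},
  {"wx":0,"wy":0,"wz":0,"dx":0,"dy":0,"dz":0,"fingers":255},
  {"wx":0,"wy":0,"wz":0,"dx":0,"dy":0,"dz":0,"fingers":255},
  {"wx":0,"wy":0,"wz":0,"dx":0,"dy":0,"dz":0,"fingers":255},
  {"wx":0,"wy":0,"wz":0,"dx":0,"dy":0,"dz":0,"fingers":255},
], newtons=50)

```text
t: 54.25
tool_pos: [0.4647, 0.2912, 0.0264]
orientation: [3.141, -0.004, -0.001]
force: [-0.1, -0.3, 0.2]
opening: 0.0273
```

```bash
python3 -c "
from h import *
need(.4642,.2912,.025,-np.pi/2)
"
```

```text
need cm [-0.05  0.   -0.14] w [ 0.    -0.001  0.003] tilt 0.001 F [-0.1 -0.3  0.2] op 0.0273 t 54.2
```

Call:
send_rows([
  {"wx":0,"wy":0,"wz":0,"dx":0,"dy":0,"dz":3,"fingers":255},
  {"wx":0,"wy":0,"wz":0,"dx":0,"dy":0,"dz":4,"fingers":255},
  {"wx":0,"wy":0,"wz":0,"dx":0,"dy":0,"dz":4,"fingers":255},
  {"wx":0,"wy":0,"wz":0,"dx":0,"dy":0,"dz":4,"fingers":255},
  {"wx":0,"wy":0,"wz":0,"dx":0,"dy":0,"dz":4,"fingers":255},
  {"wx":0,"wy":0,"wz":0,"dx":0,"dy":-2,"dz":1.5,"fingers":255},
  {"wx":0,"wy":0,"wz":0,"dx":1.5,"dy":-3,"dz":0,"fingers":255},
  {"wx":0,"wy":0,"wz":0,"dx":1.5,"dy":-3,"dz":0,"fingers":255},
  {"wx":0,"wy":0,"wz":0,"dx":1.5,"dy":-3,"dz":0,"fingers":255},
  {"wx":0,"wy":0,"wz":0,"dx":0,"dy":-2,"dz":0,"fingers":255},
  {"wx":0,"wy":0,"wz":0,"dx":0,"dy":0,"dz":0,"fingers":255},
  {"wx":0,"wy":0,"wz":0,"dx":0,"dy":0,"dz":0,"fingers":255},
])

```text
t: 55.25
tool_pos: [0.5048, 0.1535, 0.2397]
orientation: [3.138, 0.002, -0.005]
force: [-0.0, 0.4, -1.9]
opening: 0.0276
```

```bash
python3 -c "
from h import *
im,st=grab('wrist','w24')
need(.585,.1557,.22,-np.pi/2,st)
np.save('w24.npy',np.concatenate([st['tool_pos'],st['orientation']]))
print(proj('wrist',(.585,.1557,.116),st))
im,st=grab('top','t24');cv2.imwrite('pics/t24c.png',cv2.resize(im[215:275,250:320],None,fx=9,fy=9,interpolation=cv2.INTER_CUBIC)[:,:,::-1])
print(proj('top',(.585,.1557,.116)))
"
```

```text
need cm [ 8.02  0.22 -1.97] w [ 0.004 -0.003 -0.001] tilt 0.005 F [-0.   0.4 -1.9] op 0.0276 t 55.2
[316.72526514 129.01929829]
[282.45153007 243.36931313]
```

View pics/w24.png

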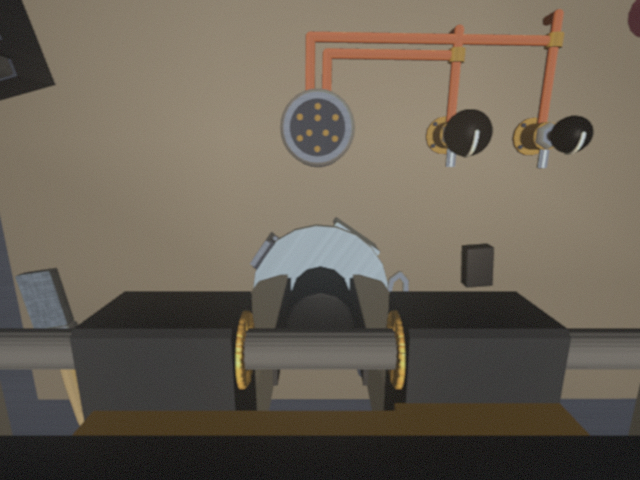

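View pics/t24c.png

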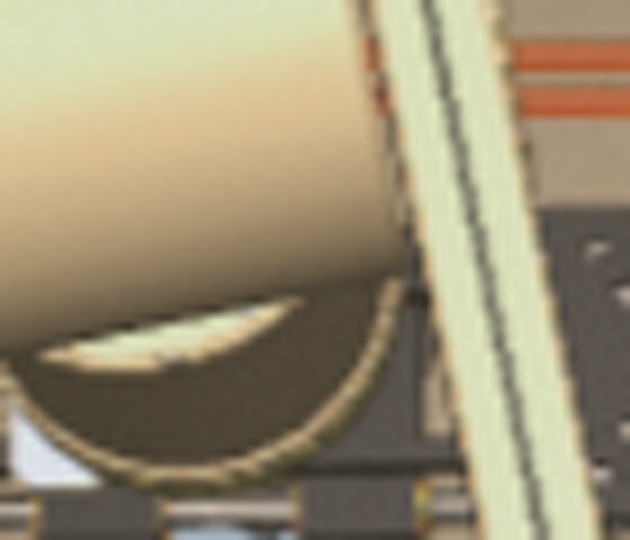

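```bash
python3 -c "
from h import *
v=np.load('w24.npy');st=dict(tool_pos=v[:3],orientation=v[3:])
w=cv2.imread('pics/w24.png');hsv=cv2.cvtColor(w,cv2.COLOR_BGR2HSV);
m=np.zeros(w.shape[:2],np.uint8);b=(hsv[:,:,0]>90)&(hsv[:,:,0]<135)&(hsv[:,:,1]>15);m[85:172,272:362]=b[85:172,272:362]
m=cv2.morphologyEx(m,cv2.MORPH_OPEN,np.ones((3,3)));cs,_=cv2.findContours(m,0,2);h=cv2.convexHull(max(cs,key=cv2.contourArea));print(cv2.minEnclosingCircle(h),cv2.fitEllipse(h))
c=cv2.fitEllipse(h)[0];print(onz('wrist',c,.112,st),onz('wrist',c,.116,st))
d=np.zeros_like(m);g=cv2.cvtColor(w,cv2.COLOR_BGR2GRAY);d[95:160,285:350]=g[95:160,285:350]<95
cs,_=cv2.findContours(d,0,2);h=cv2.convexHull(max(cs,key=cv2.contourArea));c=cv2.fitEllipse(h);print(c,onz('wrist',c[0],.116,st))
"
```

```text
((317.0, 126.64492797851562), 34.87517547607422) ((317.0076599121094, 126.75474548339844), (66.415283203125, 69.81460571289062), 0.4244445860385895)
[0.58681582 0.15550357 0.112     ] [0.58660594 0.15548942 0.116     ]
((317.0758972167969, 126.84294891357422), (53.89215087890625, 56.60862350463867), 177.74851989746094) [0.58654355 0.15543903 0.116     ]
```

Call:
send_rows([
  {"wx":0,"wy":0,"wz":0,"dx":3,"dy":0,"dz":0,"fingers":255},
  {"wx":0,"wy":0,"wz":0,"dx":3,"dy":0.1,"dz":-1,"fingers":255},
  {"wx":0,"wy":0,"wz":0,"dx":2,"dy":0.1,"dz":-2,"fingers":255},
  {"wx":0,"wy":0,"wz":0,"dx":0,"dy":0,"dz":-2,"fingers":255},
  {"wx":0,"wy":0,"wz":0,"dx":0,"dy":0,"dz":-1,"fingers":255},
  {"wx":0,"wy":0,"wz":0,"dx":0,"dy":0,"dz":0,"fingers":255},
  {"wx":0,"wy":0,"wz":0,"dx":0,"dy":0,"dz":0,"fingers":255},
])

```text
t: 55.93
tool_pos: [0.583, 0.1656, 0.1749]
orientation: [3.14, 0.02, -0.013]
force: [0.4, 0.9, -2.1]
opening: 0.0273
```

```bash
python3 -c "
from h import *
need(.5863,.1556,.127,-np.pi/2)
im,st=grab('side','s25');u,v=proj('side',st['tool_pos']).astype(int);print(u,v);cv2.imwrite('pics/s25c.png',cv2.resize(im[v-50:v+70,u-80:u+80],None,fx=5,fy=5,interpolation=cv2.INTER_CUBIC)[:,:,::-1])
"
```

```text
need cm [ 0.33 -1.   -4.79] w [ 0.002 -0.008 -0.013] tilt 0.008 F [ 0.4  0.9 -2.1] op 0.0273 t 55.9
291 223
```

View pics/s25c.png

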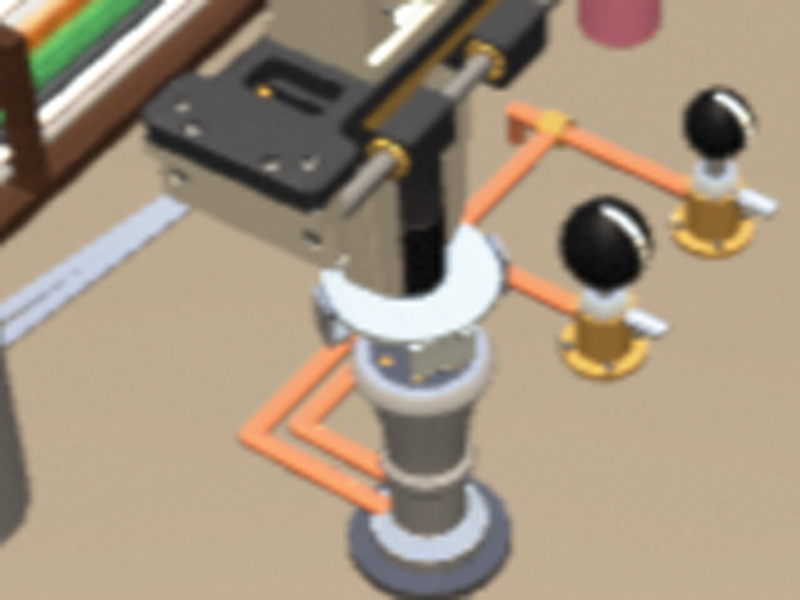

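Call:
send_rows([
  {"wx":0,"wy":-0.008,"wz":-0.01,"dx":0.3,"dy":-1.0,"dz":-0.5,"fingers":255},
  {"wx":0,"wy":0,"wz":0,"dx":0,"dy":0,"dz":-0.5,"fingers":255},
  {"wx":0,"wy":0,"wz":0,"dx":0,"dy":0,"dz":-0.5,"fingers":255},
  {"wx":0,"wy":0,"wz":0,"dx":0,"dy":0,"dz":0,"fingers":255},
  {"wx":0,"wy":0,"wz":0,"dx":0,"dy":0,"dz":0,"fingers":255},
])

```text
t: 56.4
tool_pos: [0.5871, 0.1554, 0.1636]
orientation: [3.141, 0.004, 0.012]
force: [0.4, -0.7, -2.2]
opening: 0.027
```

```bash
python3 -c "
from h import *
need(.5863,.1556,.127,-np.pi/2)
"
```

```text
need cm [-0.08  0.02 -3.66] w [ 0.001  0.007 -0.003] tilt 0.007 F [ 0.4 -0.7 -2.2] op 0.027 t 56.4
```

Call:
send_rows([
  {"wx":0,"wy":0.007,"wz":0,"dx":-0.1,"dy":0,"dz":-0.5,"fingers":255},
  {"wx":0,"wy":0,"wz":0,"dx":0,"dy":0,"dz":-0.5,"fingers":255},
  {"wx":0,"wy":0,"wz":0,"dx":0,"dy":0,"dz":-0.3,"fingers":255},
  {"wx":0,"wy":0,"wz":0,"dx":0,"dy":0,"dz":0,"fingers":255},
])

```text
t: 56.73
tool_pos: [0.5865, 0.1554, 0.1505]
orientation: [3.141, 0.004, 0.002]
force: [0.1, -0.5, -2.2]
opening: 0.0275
```

```bash
python3 -c "
from h import *
need(.5863,.1556,.127,-np.pi/2)
im,st=grab('side','s26');u,v=proj('side',st['tool_pos']).astype(int);print(u,v);cv2.imwrite('pics/s26c.png',cv2.resize(im[v-50:v+70,u-80:u+80],None,fx=5,fy=5,interpolation=cv2.INTER_CUBIC)[:,:,::-1])
"
```

```text
need cm [-0.02  0.02 -2.35] w [ 0.     0.001 -0.002] tilt 0.001 F [ 0.1 -0.5 -2.2] op 0.0275 t 56.7
293 229
```

View pics/s26c.png

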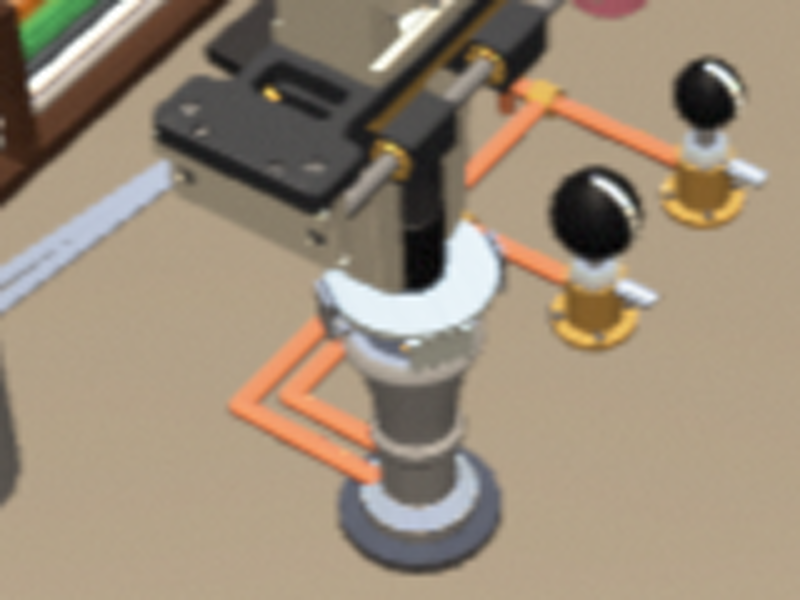

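Call:
send_rows([
  {"wx":0,"wy":0,"wz":0,"dx":0,"dy":0,"dz":-0.3,"fingers":255},
  {"wx":0,"wy":0,"wz":0,"dx":0,"dy":0,"dz":-0.3,"fingers":255},
  {"wx":0,"wy":0,"wz":0,"dx":0,"dy":0,"dz":-0.2,"fingers":255},
])

```text
t: 57.03
tool_pos: [0.5869, 0.1556, 0.1426]
orientation: [3.141, 0.004, 0.004]
force: [-0.0, -0.7, -1.6]
opening: 0.027
```

Call:
send_rows([
  {"wx":0,"wy":0,"wz":0,"dx":0,"dy":0,"dz":-0.2,"fingers":255},
  {"wx":0,"wy":0,"wz":0,"dx":0,"dy":0,"dz":-0.2,"fingers":255},
])

```text
t: 57.2
tool_pos: [0.5869, 0.1556, 0.1381]
orientation: [3.141, 0.004, 0.004]
force: [-0.2, -0.5, -1.6]
opening: 0.0275
```

Call:
send_rows([
  {"wx":0,"wy":0,"wz":0,"dx":0,"dy":0,"dz":-0.2,"fingers":255},
  {"wx":0,"wy":0,"wz":0,"dx":0,"dy":0,"dz":-0.2,"fingers":255},
])

```text
t: 57.37
tool_pos: [0.5873, 0.1556, 0.1346]
orientation: [3.141, 0.004, 0.005]
force: [-0.1, -1.3, -1.0]
opening: 0.0272
```

Call:
send_rows([
  {"wx":0,"wy":0,"wz":0,"dx":0,"dy":0,"dz":-0.2,"fingers":255},
  {"wx":0,"wy":0,"wz":0,"dx":0,"dy":0,"dz":-0.2,"fingers":255},
])

```text
t: 57.53
tool_pos: [0.5885, 0.1559, 0.1318]
orientation: [-3.141, -0.004, -0.01]
force: [-0.1, 1.4, 0.1]
opening: 0.0277
```

```bash
python3 -c "
from h import *
need(.5865,.1556,.127,-np.pi/2)
im,st=grab('side','s27');u,v=proj('side',st['tool_pos']).astype(int);print(u,v);cv2.imwrite('pics/s27c.png',cv2.resize(im[v-30:v+50,u-50:u+50],None,fx=7,fy=7,interpolation=cv2.INTER_CUBIC)[:,:,::-1])
"
```

```text
need cm [-0.2  -0.03 -0.48] w [-0.001  0.006 -0.003] tilt 0.006 F [-0.1  1.4  0.1] op 0.0277 t 57.5
293 235
```

View pics/s27c.png

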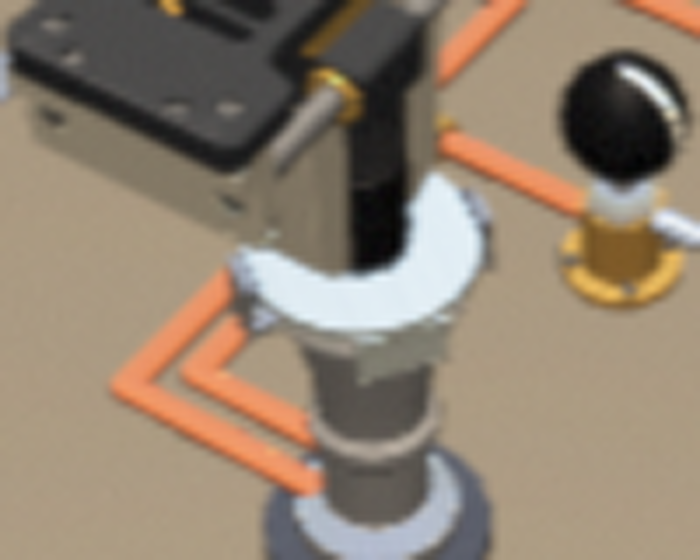

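Call:
send_rows([
  {"wx":0,"wy":0.006,"wz":0,"dx":-0.1,"dy":0,"dz":-0.2,"fingers":255},
  {"wx":0,"wy":0,"wz":0,"dx":0,"dy":0,"dz":-0.2,"fingers":255},
])

```text
t: 57.75
tool_pos: [0.5876, 0.156, 0.1273]
orientation: [-3.141, -0.004, -0.0]
force: [-8.4, -3.2, 38.6]
opening: 0.0274
```

Call:
send_rows([
  {"wx":0,"wy":0,"wz":0,"dx":0,"dy":0,"dz":-0.2,"fingers":255},
  {"wx":0,"wy":0,"wz":0,"dx":0,"dy":0,"dz":-0.2,"fingers":255},
])

```text
t: 57.92
tool_pos: [0.5876, 0.1559, 0.1273]
orientation: [-3.141, -0.004, -0.001]
force: [-8.6, -2.1, 16.7]
opening: 0.027
```

Call:
send_rows([
  {"wx":0,"wy":0,"wz":0,"dx":0,"dy":0,"dz":0,"fingers":100},
  {"wx":0,"wy":0,"wz":0,"dx":0,"dy":0,"dz":0,"fingers":100},
  {"wx":0,"wy":0,"wz":0,"dx":0,"dy":0,"dz":0,"fingers":100},
  {"wx":0,"wy":0,"wz":0,"dx":0,"dy":0,"dz":0,"fingers":100},
  {"wx":0,"wy":0,"wz":0,"dx":0,"dy":0,"dz":2,"fingers":60},
  {"wx":0,"wy":0,"wz":0,"dx":0,"dy":0,"dz":3,"fingers":60},
  {"wx":0,"wy":0,"wz":0,"dx":0,"dy":0,"dz":3,"fingers":60},
  {"wx":0,"wy":0,"wz":0,"dx":-3,"dy":0,"dz":2,"fingers":60},
  {"wx":0,"wy":0,"wz":0,"dx":-4,"dy":0,"dz":0,"fingers":60},
  {"wx":0,"wy":0,"wz":0,"dx":-3,"dy":0,"dz":0,"fingers":60},
  {"wx":0,"wy":0,"wz":0,"dx":0,"dy":0,"dz":0,"fingers":60},
  {"wx":0,"wy":0,"wz":0,"dx":0,"dy":0,"dz":0,"fingers":60},
])

```text
t: 58.92
tool_pos: [0.4796, 0.1545, 0.2228]
orientation: [3.14, 0.003, -0.021]
force: [-0.2, 0.0, 0.2]
opening: 0.0712
```

```bash
python3 -c "
from h import *
im,st=grab('wrist','w28');print(st['tool_pos'])
np.save('w28.npy',np.concatenate([st['tool_pos'],st['orientation']]))
im,st=grab('side','s28');cv2.imwrite('pics/s28c.png',cv2.resize(im[220:300,250:350],None,fx=7,fy=7,interpolation=cv2.INTER_CUBIC)[:,:,::-1])
"
```

```text
[0.47957988 0.15445269 0.22278698]
```

View pics/s28c.png

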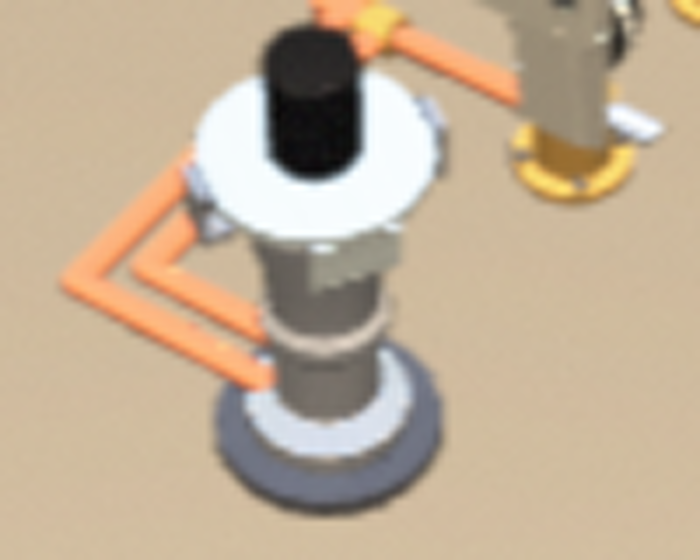

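View pics/w28.png

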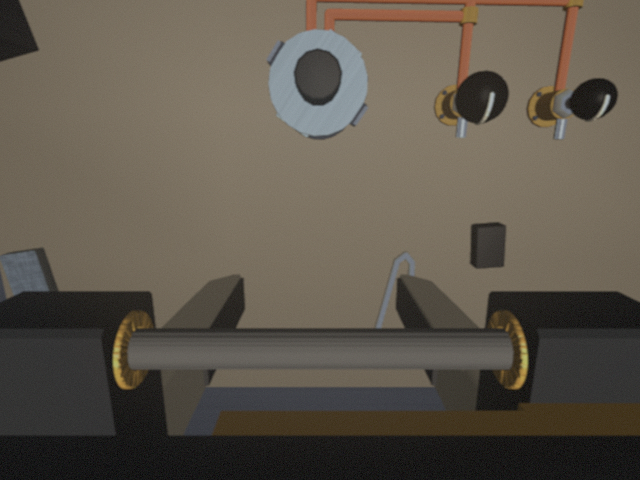

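```bash
python3 -c "
from h import *
v=np.load('w28.npy');st=dict(tool_pos=v[:3],orientation=v[3:])
w=cv2.imread('pics/w28.png');hsv=cv2.cvtColor(w,cv2.COLOR_BGR2HSV);s=cv2.imread('pics/s28.png');hs=cv2.cvtColor(s,cv2.COLOR_BGR2HSV)
def disc(h,b):
    m=((h[:,:,0]>80)&(h[:,:,0]<130)&(h[:,:,1]>6)&(h[:,:,2]>(105))).astype(np.uint8);k=np.zeros_like(m);k[b[2]:b[3],b[0]:b[1]]=1
    return m*k
m=cv2.morphologyEx(disc(hsv,(255,380,20,145)),cv2.MORPH_OPEN,np.ones((13,13)));cs,_=cv2.findContours(m,0,2);hl=cv2.convexHull(max(cs,key=cv2.contourArea));ew=cv2.fitEllipse(hl);print(ew)
g=cv2.cvtColor(s,cv2.COLOR_BGR2GRAY);m=np.zeros_like(g);m[225:256,275:316]=g[225:256,275:316]>205
cs,_=cv2.findContours(m,0,2);hl=cv2.convexHull(max(cs,key=cv2.contourArea));es=cv2.fitEllipse(hl);print(es)
print('disc top',tri(ray('wrist',ew[0],st),ray('side',es[0])))
for z in(.121,.131):print(z,proj('side',(.5865,.1556,z)),proj('wrist',(.5865,.1556,z),st))
for z in(.157,.167):print('grip',z,proj('side',(.5865,.1556,z)))
"
```

```text
((317.6358642578125, 82.33026123046875), (98.62025451660156, 106.5875244140625), 5.201053619384766)
((294.7358703613281, 241.1337127685547), (25.42359733581543, 35.08628845214844), 90.56634521484375)
disc top (array([0.58676841, 0.15557819, 0.11755631]), np.float64(0.0025025201286505683))
0.121 [294.14235171 239.87243255] [318.48472109  83.74395207]
0.131 [293.97910088 236.27212389] [318.45969854  81.31892308]
grip 0.157 [293.54472835 226.6925388 ]
grip 0.167 [293.37373177 222.92140643]
```

Call:
send_rows([
  {"wx":0,"wy":0,"wz":0,"dx":-3,"dy":-2,"dz":2,"fingers":60},
  {"wx":0,"wy":0,"wz":0,"dx":-2,"dy":-3,"dz":1,"fingers":60},
  {"wx":0,"wy":0,"wz":0,"dx":-2,"dy":-3,"dz":1,"fingers":60},
  {"wx":0,"wy":0,"wz":0,"dx":-1,"dy":-3,"dz":1,"fingers":60},
  {"wx":0,"wy":0,"wz":0,"dx":0,"dy":-2,"dz":0,"fingers":60},
  {"wx":0,"wy":0,"wz":0,"dx":0,"dy":0,"dz":0,"fingers":60},
  {"wx":0,"wy":0,"wz":0,"dx":0,"dy":0,"dz":0,"fingers":60},
])

```text
t: 59.6
tool_pos: [0.3999, 0.0191, 0.2663]
orientation: [3.136, 0.002, -0.05]
force: [0.8, 0.2, -0.1]
opening: 0.0713
```

```bash
python3 -c "
from h import *
im,st=grab('wrist','w29');print(st['tool_pos'],st['force'],st['t'])
np.save('w29.npy',np.concatenate([st['tool_pos'],st['orientation']]))
im,_=grab('top','t29');cv2.imwrite('pics/t29c.png',cv2.resize(im[200:360,260:500],None,fx=3.3,fy=3.3,interpolation=cv2.INTER_CUBIC)[:,:,::-1])
for l in lids(im,'top',None,(200,500,200,380)):print(*l)
grab('side','s29')
"
```

```text
[0.39987169 0.01905845 0.26626047] [ 0.75982375  0.23927248 -0.07932365] 59.6
[282.1 246.1] [ 25  22 341] [0.5914 0.1605 0.056 ]
[459.6 243.5] [ 14  14 168] [ 0.5939 -0.3018  0.056 ]
[459.2 270.5] [ 15  14 178] [ 0.5226 -0.2958  0.056 ]
[463.4 292.2] [ 14  15 180] [ 0.4664 -0.3026  0.056 ]
[465.1 315.8] [ 15  15 192] [ 0.4065 -0.3026  0.056 ]
[467.6 340.1] [ 16  15 199] [ 0.346  -0.3045  0.056 ]
```

View pics/t29c.png

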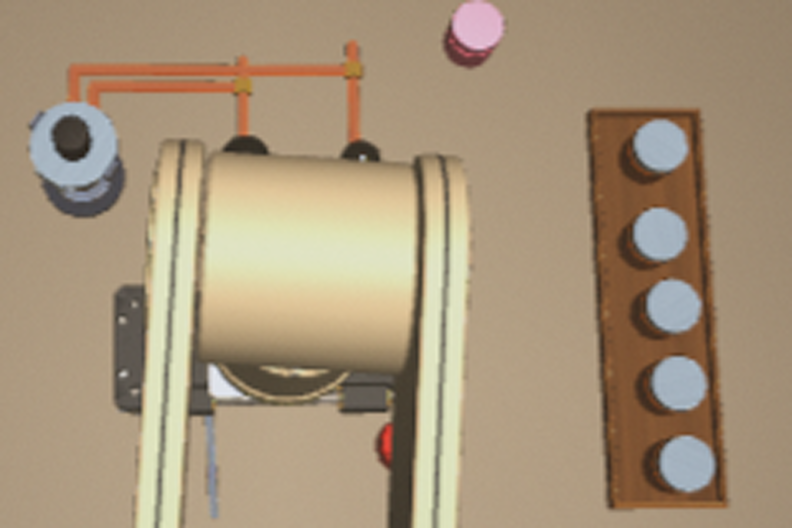

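View pics/s29.png

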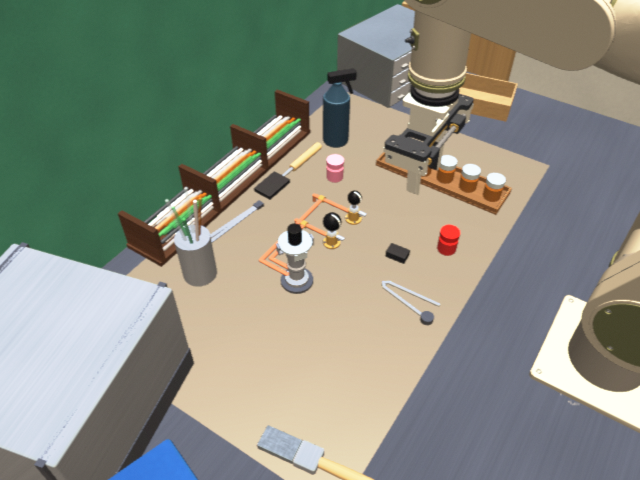

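View pics/w29.png

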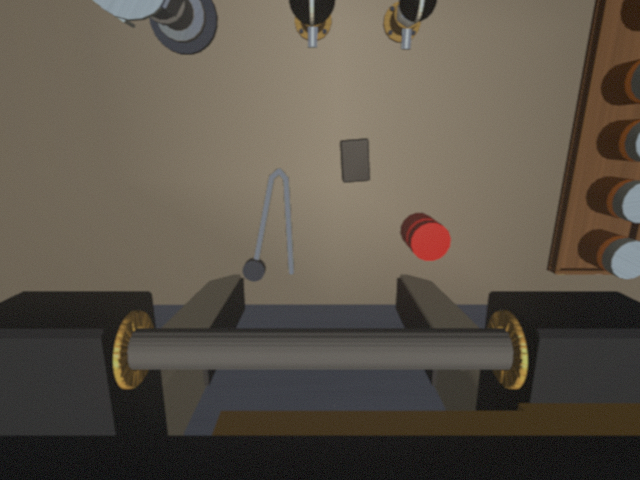

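```bash
python3 -c "
from h import *
for n,b1,b2 in(('w24',(438,496,105,162),(548,598,112,158)),('w28',(452,512,66,128),(566,622,74,124))):
    v=np.load(n+'.npy');st=dict(tool_pos=v[:3],orientation=v[3:]);im=cv2.imread(f'pics/{n}.png')[:,:,::-1].copy()
    for b,r in((b1,.02),(b2,.016)):
        try: ballline(im,'wrist',st,None,r,b,110)
        except Exception as e: print(e)
w=cv2.imread('pics/w24.png');cv2.imwrite('pics/w24c.png',cv2.resize(w[95:180,420:610],None,fx=4,fy=4,interpolation=cv2.INTER_CUBIC))
"
```

```text
ball px [467.59970238 132.20962302] at .066: [0.5848 0.0246 0.066 ]
n 112 valve angle (0=front)  -0.006 top z 0.02
ball px [570.76627385 133.84034792] at .066: [ 0.5836 -0.0656  0.066 ]
n 87 valve angle (0=front)  0.03 top z 0.016
ball px [481.15800763  96.59572609] at .066: [0.585  0.0245 0.066 ]
n 128 valve angle (0=front)  -0.005 top z 0.02
ball px [592.48835446  98.78149713] at .066: [ 0.5835 -0.0657  0.066 ]
n 101 valve angle (0=front)  0.039 top z 0.016
```

View pics/w24c.png

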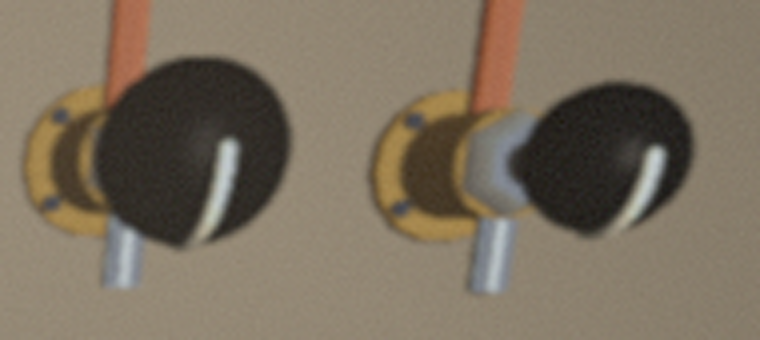

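```bash
python3 -c "
from plant import robot
print(robot.close_job())"
```

```text
the job is handed in; nothing more can be done
None
```

The bench is shut down and the job was handed in at about 60 s of the 210 s allowed; no verdict was reported.

- **Jars:** All five amber jars stand upright in the tray. The last top view shows five lids in a row at x = 0.346, 0.407, 0.466, 0.523 and 0.594 m, y about -0.30 m. The one nearest the robot was knocked over after I had placed it. I gripped it tilted, stood it upright on the bench and put it back in the tray before capping.
- **Valves:** I turned oxygen first, then fuel, each clockwise until the turning torque rose clearly above the usual 0.15 N m (0.9 N m for oxygen, 0.57 N m for fuel). The white lines then read about 0.00 rad for oxygen and 0.03 to 0.04 rad for fuel. The readings scatter by about 0.03 to 0.04 rad; an earlier oxygen reading was 0.034. I trusted the torque at the stop for fuel and did not re-turn it.
- **Cap:** I pressed it straight down last. It stopped at the expected home height with a peak of 39 N. Triangulation put the disc's top at 117.6 mm, against 121 mm if home and 131 mm if only laid on. It looked flush in the side view, but I did not see the clips themselves snap.
- **Other things:** I did not handle the pink and red jars or any of the tools. They appear unmoved in the last pictures, and the arm was parked clear of everything.

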